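# Put the gold leaf away airtight

### The arm

A 7-joint arm with a two-finger parallel gripper is mounted at the origin on the work surface. World frame = base frame: x ahead of the robot, y to its left, z up, the work surface at z = 0. Lengths are in m, angles in rad, forces in N, time in s.
With the tool pointing down it reaches from about 0.4 to 0.85 m from the base axis. Payload 4.5 kg.
Tool frame: the origin (TCP) lies midway between the tips of the shut fingers; the grasp point (between the pads) lies 19 mm behind it; z points along the fingers, y is the direction in which the jaws open and shut (so a half turn about z gives the same grasp; the last joint's range is limited). The gripper opens to 88 mm and grips with 3 to 60 N. Pads are 18 mm wide; open, the fingers measure 123 mm over their backs; the gripper's body (75 mm by 187 mm) begins 45 mm behind the grasp point.
Start: joints at [-1.186, 0.689, -0.195, 1.565, 0.157, 0.902, -0.215], TCP at [0.215, 0.587, 0.239] pointing down, gripper open.
Joint ranges: [-3.01, 3.01], [-0.46, 2.08], [-1.47, 1.51], [0.13, 2.56], [-1, 4.14], [0.04, 2.09], [-2.66, 2.66]. Speed limits (rad/s): [2.57, 2.57, 3.14, 3.14, 3.14, 3.14, 3.14].

### API

Orientations are given as a unit quaternion [x, y, z, w].
In Python, from plant import r gives the robot as it stands.
- The arm moves only by the tool play_rows, never from a script. Its argument "targets" is a list of rows, each an object of numbers: "jaw": the closure, from 0 (fully open) to 1 (shut); "dx", "dy", "dz": the shift along the tool's x, y, z in m; "yaw": the turn about the tool's z in rad. A call has exactly 5 rows; each row shifts and turns the pose as measured when the row begins, along the tool's axes as they then stand; what a row does not reach is not made up. A row lasts 1/10 s, in which the tool goes at most 50 mm and 8.59 degrees, less where a joint would pass 70% of its speed; a pose out of reach is approached as far as the arm can. A call with a gripper value outside its range is refused whole. The fingers move at their own pace and stop on an object; "squeeze" is the grip in N (left out, the last holds). Time passes only in rows, so rows that do not move let the fingers close, or fill a call up. It gives the time, the measured TCP pose, the force and the opening at its end, in the units of the state.
- r.get_state(): the state, without advancing time (a new reading comes with each control period).
- r.snapshot(name): name is "side" or "top"; returns a dict with "frame" (480x640x3 uint8, red, green, blue), "z_map" (480x640 float32, m along the optical axis (not along the pixel's ray), 0 where there is no reading), "mtx" (3x3 intrinsics, pixels), "dist_coeffs" ([k1, k2, p1, p2, k3] as OpenCV has them; the pictures are not rectified), "position" and "orientation" of the camera in the world. Camera axes: x right, y up, looking along -z (the intrinsics and any distortion apply to the point x, -y, -z); pixel columns grow to the right and rows downward; lengths in m; the calibration is good to about 2 mm. A picture is of the moment at which its call begins.
- r.finish_job(): hands the job in, once; it reports no verdict.
The state is a dict: "clock": time; "q": joint angles; "qd": joint speeds; "joint_torque": joint torques, N m; "tool_pos": TCP position; "eef_rot": TCP orientation; "contact_force": force on the tool from outside, world axes, zero at the start; "moment": the same for the moment, N m; "opening": opening from 0.0 (shut) to 1.0 (fully open).
Only numpy, scipy, OpenCV 4.12 (cv2) and the standard library are available. Lean on these libraries where they do the work, as an engineer would, in place of code of your own. Each camera call takes 0.05 s, during which the arm holds its last target.

### The job

Put every box of gold leaf that lies on the bench away in the airtight tub, flat on its floor in one layer, holding the brittle clear boxes with a light grip and setting them down rather than dropping them, then put the lid on the tub. Press the lid's rim down gently all the way round, each corner and the middle of each side, until the seal is fully seated, and leave everything else on the bench where it is.

Things in the scene. Friction and masses are not known exactly. Their poses are not given: they have to be found in the camera images.
- tub: Airtight storage tub, open, light grey plastic, fixed to the bench: outside 184 (its x) x 180 (its y) mm over the rim flange, 52 mm high; inside 160 (x) x 156 (y) x 48 mm deep, walls 8 mm, floor 4 mm thick: room for four leaf boxes in one layer. Origin: centre of its underside, on the bench; z up. Its place and yaw vary.
- lid: Loose gasketed lid, 0.36 kg, grey plastic, right way up on the bench at first. Plug 152 (x) x 148 (y) x 8 mm with dark gasket, drops into the tub's mouth with 4 mm play each side; plate 184 x 180 mm, top 12 mm above the origin; eight lengths of rim round its edge. Origin: centre of the plug's underside, z up. In place on the tub: origin 44 mm above the tub's, x along the tub's x, either way round.
- lid_handle (a point): Middle of the lid's bar handle, 38 mm above the lid's origin: bar 16 mm thick (lid x), 90 mm long (lid y), 32 to 44 mm above the lid's origin, on two feet of the same thickness at its ends.
- leafbox0: Leaf box: thin clear styrene box, a brown-and-gold pack of leaf seen inside, 70 (x) x 40 (y) x 30 mm high, 50 to 100 g. Origin: centre of its underside, z up. Two to four such boxes lie on the bench; absent ones read None. Brittle: cracks if the fingers bear on it with over 80 N in all (both fingers added), so a grip of 40 N is the most and 20 to 30 N is right.
- leafbox1: Leaf box: thin clear styrene box, a brown-and-gold pack of leaf seen inside, 70 (x) x 40 (y) x 30 mm high, 50 to 100 g. Origin: centre of its underside, z up. Two to four such boxes lie on the bench; absent ones read None. Brittle: cracks if the fingers bear on it with over 80 N in all (both fingers added), so a grip of 40 N is the most and 20 to 30 N is right.
- leafbox2: Leaf box: thin clear styrene box, a brown-and-gold pack of leaf seen inside, 70 (x) x 40 (y) x 30 mm high, 50 to 100 g. Origin: centre of its underside, z up. Two to four such boxes lie on the bench; absent ones read None. Brittle: cracks if the fingers bear on it with over 80 N in all (both fingers added), so a grip of 40 N is the most and 20 to 30 N is right.
- leafbox3: Leaf box: thin clear styrene box, a brown-and-gold pack of leaf seen inside, 70 (x) x 40 (y) x 30 mm high, 50 to 100 g. Origin: centre of its underside, z up. Two to four such boxes lie on the bench; absent ones read None. Brittle: cracks if the fingers bear on it with over 80 N in all (both fingers added), so a grip of 40 N is the most and 20 to 30 N is right.
- rim0 (a joint): Length of the lid's snap-down rim, corner at lid -x, -y: 0 m proud, 0.006 m fully seated. Press its top face at x -82, y -80 mm in the lid's frame; the face is 14 mm wide and 24 mm above the lid's origin when proud, 18 when seated. It yields straight down to about 10 N and stays where left; it cracks over 35 N, so press slowly and stop at 12 to 16 N.
- rim1 (a joint): Length of the lid's snap-down rim, middle of the lid's -x side: 0 m proud, 0.006 m fully seated. Press its top face at x -85, y 0 mm in the lid's frame; the face is 14 mm wide and 24 mm above the lid's origin when proud, 18 when seated. It yields straight down to about 10 N and stays where left; it cracks over 35 N, so press slowly and stop at 12 to 16 N.
- rim2 (a joint): Length of the lid's snap-down rim, corner at -x, +y: 0 m proud, 0.006 m fully seated. Press its top face at x -82, y 80 mm in the lid's frame; the face is 14 mm wide and 24 mm above the lid's origin when proud, 18 when seated. It yields straight down to about 10 N and stays where left; it cracks over 35 N, so press slowly and stop at 12 to 16 N.
- rim3 (a joint): Length of the lid's snap-down rim, middle of the +y side: 0 m proud, 0.006 m fully seated. Press its top face at x 0, y 83 mm in the lid's frame; the face is 14 mm wide and 24 mm above the lid's origin when proud, 18 when seated. It yields straight down to about 10 N and stays where left; it cracks over 35 N, so press slowly and stop at 12 to 16 N.
- rim4 (a joint): Length of the lid's snap-down rim, corner at +x, +y: 0 m proud, 0.006 m fully seated. Press its top face at x 82, y 80 mm in the lid's frame; the face is 14 mm wide and 24 mm above the lid's origin when proud, 18 when seated. It yields straight down to about 10 N and stays where left; it cracks over 35 N, so press slowly and stop at 12 to 16 N.
- rim5 (a joint): Length of the lid's snap-down rim, middle of the +x side: 0 m proud, 0.006 m fully seated. Press its top face at x 85, y 0 mm in the lid's frame; the face is 14 mm wide and 24 mm above the lid's origin when proud, 18 when seated. It yields straight down to about 10 N and stays where left; it cracks over 35 N, so press slowly and stop at 12 to 16 N.
- rim6 (a joint): Length of the lid's snap-down rim, corner at +x, -y: 0 m proud, 0.006 m fully seated. Press its top face at x 82, y -80 mm in the lid's frame; the face is 14 mm wide and 24 mm above the lid's origin when proud, 18 when seated. It yields straight down to about 10 N and stays where left; it cracks over 35 N, so press slowly and stop at 12 to 16 N.
- rim7 (a joint): Length of the lid's snap-down rim, middle of the -y side: 0 m proud, 0.006 m fully seated. Press its top face at x 0, y -83 mm in the lid's frame; the face is 14 mm wide and 24 mm above the lid's origin when proud, 18 when seated. It yields straight down to about 10 N and stays where left; it cracks over 35 N, so press slowly and stop at 12 to 16 N.
- stamp: Bystander, to be left where it is. Finishing stamp with wooden handle and brass head, lying, 130 mm long. Origin: under its middle, on the bench.
- folder: Bystander, to be left where it is. Bone folder, flat, 150 mm long, 5 mm thick. Origin: under its middle, on the bench.
- book: Bystander, to be left where it is. Red leather-bound book, 150 x 205 x 28 mm. Origin: under its middle, on the bench.
- glaire: Bystander, to be left where it is. Amber glass jar, 56 mm across, 75 mm high. Origin: under its middle, on the bench.
- stamp2: Bystander, to be left where it is. Second finishing stamp, lying. Origin: under its middle, on the bench.
- pot: Bystander, to be left where it is. Glass jar with paper label and black cap, 66 mm across, 90 mm high. Origin: under its middle, on the bench.
Not all that is in view belongs to the job. What is shaped like the leafbox3 but purple or turquoise is not meant. Leave any green look-alike of the leafbox2 alone.

How it is judged:
By the outcome, as a careful person would: the job done as asked, in the order asked, and still so for the second after the job is handed in, with the robot touching nothing.
Of leafbox0, leafbox1, leafbox2, leafbox3 only 2 to 4 are there at a start; the rules pass over those that are not, and their reading is None.
At some moment in a run one of leafbox0, leafbox1, leafbox2, leafbox3 may be knocked a few centimetres aside while the robot is not near it.
It also fails if it takes over 210 s, if anything falls off the work surface, if the arm or the gripper's body presses on something with over 40 N, if the wrist force passes 120 N, or if a joint passes its speed limit or range.

## Working session

There is one attempt and no reset: what is moved stays moved. The work goes in short steps, Python scripts to look and compute and a tool call to move; the robot and the scene stay as the last step left them, time stands still between calls to the robot, and variables do not carry over. Pictures are saved under pics/ and viewed, and the job is handed in when it is done.

Besides the shell and the picture viewer there is one more tool, called after "Call:" as name(argument=value, ...), one argument or row to a line, values as JSON. play_rows: Moves the arm, as the interface text tells. Its arguments: {"type":"object","properties":{"targets":{"type":"array"},"squeeze":{"type":"number"}},"required":["targets"]}

```bash
ls; mkdir -p pics
cat > h.py <<'E'
from plant import r
import numpy as np, cv2
from scipy.spatial.transform import Rotation as R
def snap(n):
    s=r.snapshot(n); return s
def world(s,uv,z=None):
    """pixels Nx2 -> world; z plane or depth map"""
    uv=np.asarray(uv,float).reshape(-1,2)
    K=np.array(s["mtx"]);d=np.array(s["dist_coeffs"])
    p=cv2.undistortPoints(uv.reshape(-1,1,2),K,d).reshape(-1,2)
    ray=np.c_[p[:,0],-p[:,1],-np.ones(len(p))]
    Rm=R.from_quat(s["orientation"]).as_matrix(); C=np.array(s["position"])
    w=ray@Rm.T
    if z is None:
        zz=np.array([s["z_map"][int(round(v)),int(round(u))] for u,v in uv])
        return C+w*zz[:,None]
    return C+w*((z-C[2])/w[:,2])[:,None]
def cloud(s):
    H,W=s["z_map"].shape
    vv,uu=np.mgrid[0:H,0:W]
    return world(s,np.c_[uu.ravel(),vv.ravel()]).reshape(H,W,3)
def save(s,name):
    cv2.imwrite("pics/"+name,s["frame"][:,:,::-1])
E
python3 - <<'E'
from h import *
print(r.get_state())
for n in("top","side"):
    s=snap(n); save(s,n+"0.png"); print(n,s["mtx"],s["dist_coeffs"],s["position"],s["orientation"])
E
```

```text
pics
{'clock': 0.0, 'q': array([-1.18617553,  0.68995675, -0.19448256,  1.56631572,  0.15730018,
        0.90251106, -0.21512375]), 'qd': array([ 0.00128458, -0.00109814,  0.00044201, -0.00043548,  0.00131053,
        0.00030188, -0.00043017]), 'joint_torque': array([-1.28659387e-03, -5.27560186e+01, -1.26697954e+00, -1.53421319e+01,
       -5.25746180e-02,  7.02037607e-03,  1.76222215e-04]), 'tool_pos': array([0.21464327, 0.58632644, 0.23793378]), 'eef_rot': array([ 1.74495920e-01,  9.84657485e-01, -8.97211141e-04, -8.06347855e-05]), 'contact_force': array([ 0.00463589, -0.51386478,  0.31592959]), 'moment': array([-0.0275109 ,  0.00597331,  0.01506982]), 'opening': 1.001529593048846}
top [[541.80470879   0.         324.86652518]
 [  0.         541.80470879 243.18381172]
 [  0.           0.           1.        ]] [0.01824415 0.         0.         0.         0.        ] [ 0.47533952 -0.03415088  1.31315897] [ 0.02826968 -0.04580556 -0.70371003  0.70844539]
side [[434.18662257   0.         312.75065305]
 [  0.         434.18662257 244.25028859]
 [  0.           0.           1.        ]] [-0.04031238  0.          0.          0.          0.        ] [ 0.38259213 -0.90082193  0.86809118] [ 0.40281687 -0.04426259 -0.12326501  0.90586154]
```

View pics/top0.png

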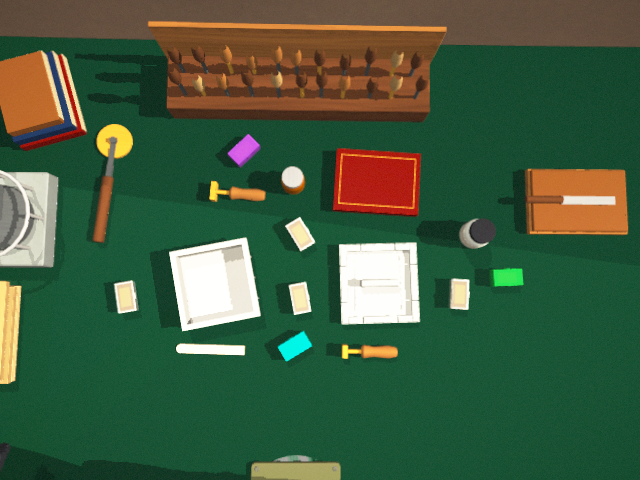

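View pics/side0.png

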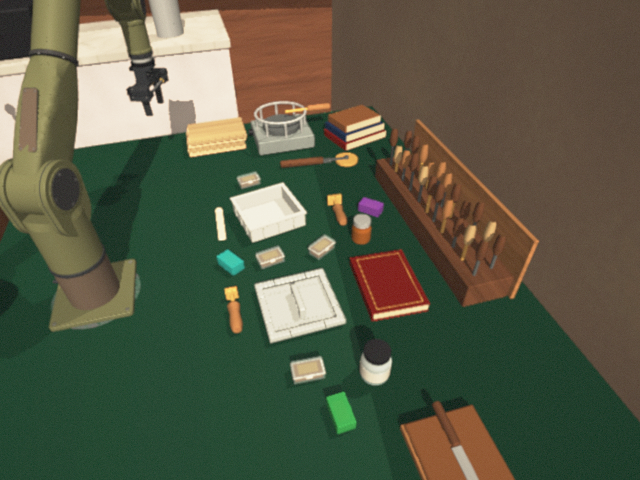

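The top view shows four clear boxes with a brown/gold pack inside, at (125,297), (300,234), (300,298) and (459,294). The look-alikes are purple (243,150), turquoise (295,346) and green (508,277). The tub is at (215,284) and the lid at (379,283). I'll measure these and check an enlarged crop.

```bash
cat >> h.py <<'E'
def rects(s,P,seeds,zlo,zhi,zt,rad=40):
    """height-band blob nearest to each seed, min-area rect in world"""
    m=((P[:,:,2]>zlo)&(P[:,:,2]<zhi)).astype(np.uint8)
    n,L,st,ce=cv2.connectedComponentsWithStats(m)
    out=[]
    for u,v in seeds:
        l=L[v,u]
        if l==0:
            sub=L[v-6:v+7,u-6:u+7]; sub=sub[sub>0]
            if not len(sub): out.append(None); continue
            l=np.bincount(sub).argmax()
        vv,uu=np.where(L==l)
        W=world(s,np.c_[uu,vv],zt)[:,:2]
        (c,wh,a)=cv2.minAreaRect((W*1000).astype(np.float32))
        w,h=wh
        if w<h: a+=90; w,h=h,w
        a=(a+90)%180-90
        zz=P[:,:,2][L==l]
        out.append((np.round(c,1),round(w,1),round(h,1),round(a,1),len(uu),round(float(np.median(zz))*1000,1)))
    return out
E
python3 - <<'E'
from h import *
s=snap("top");P=cloud(s)
print("bench z",np.median(P[380:440,100:240,2]), "near", [np.round(P[v,u],3) for u,v in[(125,297),(300,234),(300,298),(459,294),(370,283),(215,284),(200,215),(379,283),(345,283),(172,284)]])
sd=[(125,297),(300,234),(300,298),(459,294)]
for o in rects(s,P,sd,.022,.038,.030): print("box",o)
for o in rects(s,P,[(172,284)],.046,.06,.052): print("tub",o)
for o in rects(s,P,[(345,283)],.010,.035,.024): print("lid",o)
print("handle",rects(s,P,[(379,283)],.038,.056,.044))
f=s["frame"][:,:,::-1]
c=np.hstack([cv2.resize(f[v-25:v+25,u-25:u+25],(200,200),interpolation=cv2.INTER_CUBIC) for u,v in sd])
d=np.hstack([cv2.resize(f[240-12:334,160:265],(400,400)),cv2.resize(f[230:335,327:432],(400,400))])
cv2.imwrite("pics/crop.png",np.vstack([c,d]))
E
```

```text
bench z 0.000503869141957658 near [array([0.481, 0.398, 0.034]), array([ 0.632, -0.006,  0.031]), array([ 0.48 , -0.008,  0.03 ]), array([ 0.492, -0.385,  0.028]), array([ 0.516, -0.172,  0.042]), array([0.513, 0.197, 0.004]), array([ 0.68 ,  0.238, -0.002]), array([ 0.516, -0.193,  0.044]), array([ 0.516, -0.114,  0.028]), array([ 0.512,  0.3  , -0.001])]
box (array([481.4, 399.1]), 69.7, 44.2, 10.6, 552, 30.4)
box (array([632.5,  -5. ]), 70.4, 41.5, 32.0, 495, 31.0)
box (array([480. ,  -6.2]), 69.8, 41.1, 10.7, 506, 30.7)
box (array([ 492. , -386.7]), 70.5, 42.9, -1.3, 528, 31.0)
tub (array([512. , 190.4]), 183.9, 179.9, 11.3, 1610, 52.5)
lid (array([ 517. , -193.5]), 188.4, 185.0, 1.9, 5355, 15.4)
handle [(array([ 516.6, -193. ]), 89.4, 15.8, -87.8, 250, 44.5)]
```

View pics/crop.png

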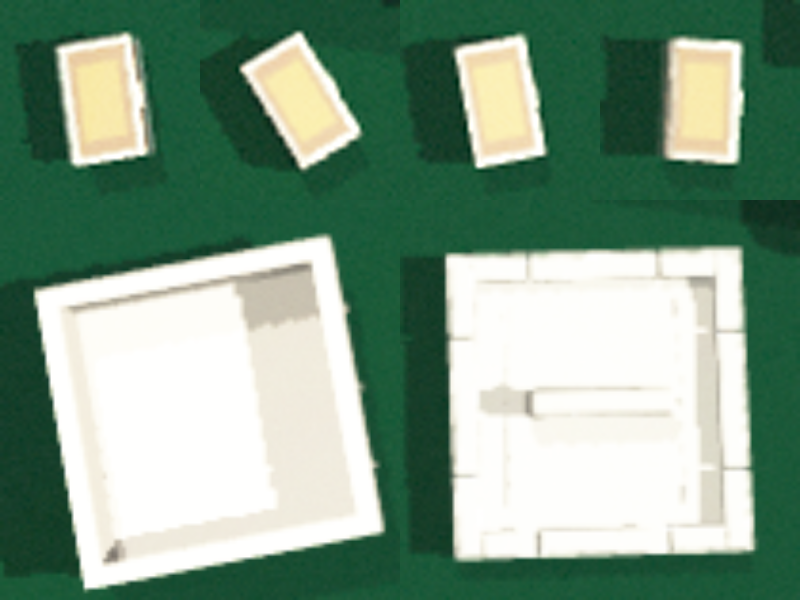

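The enlarged crop confirms that all four candidates are clear boxes with brown/gold packs, and none is purple, turquoise or green. Measured sizes (70×41 mm, top 31 mm), the tub (184×180, top 52) and the lid handle (89×16, top 44) match the description. Next I'll check the jars for clearance and plan the grasps.

```bash
cat >> h.py <<'E'
TUB=(0.512,0.1904,11.3)
def tubpt(x,y,T=TUB):
    a=np.radians(T[2]); return T[0]+x*np.cos(a)-y*np.sin(a), T[1]+x*np.sin(a)+y*np.cos(a)
def goto(x,y,z,jawdeg,st=None):
    """print deltas in tool axes"""
    st=st or r.get_state()
    Rm=R.from_quat(st["eef_rot"]).as_matrix(); p=st["tool_pos"]
    cur=np.degrees(np.arctan2(Rm[1,1],Rm[0,1]))
    d=(jawdeg-cur+90)%180-90
    yaw=-np.radians(d)
    dw=np.array([x,y,z])-p
    dt=Rm.T@dw
    print("t",round(st["clock"],2),"tcp",np.round(p,4),"jaw",round(cur,1),"F",np.round(st["contact_force"],1),"op",round(st["opening"],3),"tilt",np.round(Rm[:2,2],3))
    Rf=Rm@R.from_rotvec([0,0,yaw]).as_matrix()
    print("  -> yaw",round(yaw,3),"| d(now axes)",np.round(dt,4),"| d(after yaw)",np.round(Rf.T@dw,4),"|",round(float(np.linalg.norm(dt)),3))
E
python3 - <<'E'
from h import *
s=snap("top");P=cloud(s)
for u,v in[(292,176),(482,231)]: 
    m=P[v-12:v+12,u-12:u+12].reshape(-1,3); m=m[m[:,2]>.06]; print(np.round(m.mean(0),3),np.round(m.min(0),3),np.round(m.max(0),3))
goto(.480,-.0062,.10,100.7)
for a,b in((38,33),(38,-33),(-38,33),(-38,-33)): print(np.round(tubpt(a/1000,b/1000),4))
E
```

```text
[0.757 0.013 0.086] [ 0.475 -0.034  0.063] [0.784 0.036 1.313]
[ 0.636 -0.422  0.089] [ 0.609 -0.451  0.06 ] [ 0.667 -0.397  0.099]
t 0.2 tcp [0.2147 0.5866 0.2382] jaw 69.9 F [ 0.3 -0.7 -0. ] op 1.002 tilt [-0.    -0.001]
  -> yaw -0.537 | d(now axes) [-0.4529 -0.4653  0.1388] | d(after yaw) [-0.1507 -0.6316  0.1388] | 0.664
[0.5428 0.2302]
[0.5557 0.1655]
[0.4683 0.2153]
[0.4812 0.1506]
```

```bash
cat >> h.py <<'E'
def plan(x,y,z,jawdeg,n):
    st=r.get_state(); goto(x,y,z,jawdeg,st)
    Rm=R.from_quat(st["eef_rot"]).as_matrix(); p=st["tool_pos"]
    cur=np.degrees(np.arctan2(Rm[1,1],Rm[0,1])); d=(jawdeg-cur+90)%180-90
    yaw=-np.radians(d)/n; dw=(np.array([x,y,z])-p)/n
    for i in range(n):
        dt=Rm.T@dw; print("  row",i,np.round(dt,3),round(yaw,3)); Rm=Rm@R.from_rotvec([0,0,yaw]).as_matrix()
E
python3 -c "
from h import *
plan(.480,-.0062,.10,100.7,15)"
```

```text
t 0.2 tcp [0.2147 0.5866 0.2382] jaw 69.9 F [ 0.3 -0.7 -0. ] op 1.002 tilt [-0.    -0.001]
  -> yaw -0.537 | d(now axes) [-0.4529 -0.4653  0.1388] | d(after yaw) [-0.1507 -0.6316  0.1388] | 0.664
  row 0 [-0.03  -0.031  0.009] -0.036
  row 1 [-0.029 -0.032  0.009] -0.036
  row 2 [-0.028 -0.033  0.009] -0.036
  row 3 [-0.027 -0.034  0.009] -0.036
  row 4 [-0.025 -0.035  0.009] -0.036
  row 5 [-0.024 -0.036  0.009] -0.036
  row 6 [-0.023 -0.037  0.009] -0.036
  row 7 [-0.022 -0.038  0.009] -0.036
  row 8 [-0.02  -0.038  0.009] -0.036
  row 9 [-0.019 -0.039  0.009] -0.036
  row 10 [-0.017 -0.04   0.009] -0.036
  row 11 [-0.016 -0.04   0.009] -0.036
  row 12 [-0.015 -0.041  0.009] -0.036
  row 13 [-0.013 -0.041  0.009] -0.036
  row 14 [-0.012 -0.042  0.009] -0.036
```

Call:
play_rows(
  targets=[
    {"jaw": 0,"dx": -0.03,"dy": -0.031,"dz": 0.009,"yaw": -0.036},
    {"jaw": 0,"dx": -0.029,"dy": -0.032,"dz": 0.009,"yaw": -0.036},
    {"jaw": 0,"dx": -0.028,"dy": -0.033,"dz": 0.009,"yaw": -0.036},
    {"jaw": 0,"dx": -0.027,"dy": -0.034,"dz": 0.009,"yaw": -0.036},
    {"jaw": 0,"dx": -0.025,"dy": -0.035,"dz": 0.009,"yaw": -0.036},
  ],
  squeeze=25,
)

```text
clock: 0.7
tool_pos: [0.3016, 0.3922, 0.1912]
eef_rot: [0.076, 0.997, 0.005, -0.001]
contact_force: [1.7, -0.3, 0.9]
opening: 1.003
```

Call:
play_rows(
  targets=[
    {"jaw": 0,"dx": -0.024,"dy": -0.036,"dz": 0.009,"yaw": -0.036},
    {"jaw": 0,"dx": -0.023,"dy": -0.037,"dz": 0.009,"yaw": -0.036},
    {"jaw": 0,"dx": -0.022,"dy": -0.038,"dz": 0.009,"yaw": -0.036},
    {"jaw": 0,"dx": -0.02,"dy": -0.038,"dz": 0.009,"yaw": -0.036},
    {"jaw": 0,"dx": -0.019,"dy": -0.039,"dz": 0.009,"yaw": -0.036},
  ],
)

```text
clock: 1.2
tool_pos: [0.398, 0.1895, 0.1428]
eef_rot: [-0.019, 1.0, 0.006, -0.0]
contact_force: [0.8, 0.6, -0.4]
opening: 0.997
```

```bash
python3 -c "
from h import *
plan(.480,-.0062,.08,100.7,5)"
```

```text
t 1.2 tcp [0.398  0.1895 0.1428] jaw 92.2 F [ 0.8  0.6 -0.4] op 0.997 tilt [-0.001  0.012]
  -> yaw -0.149 | d(now axes) [-0.0745 -0.1994  0.0605] | d(after yaw) [-0.0441 -0.2083  0.0605] | 0.221
  row 0 [-0.015 -0.04   0.012] -0.03
  row 1 [-0.014 -0.04   0.012] -0.03
  row 2 [-0.012 -0.041  0.012] -0.03
  row 3 [-0.011 -0.041  0.012] -0.03
  row 4 [-0.01  -0.041  0.012] -0.03
```

Call:
play_rows(
  targets=[
    {"jaw": 0,"dx": -0.015,"dy": -0.04,"dz": 0.012,"yaw": -0.03},
    {"jaw": 0,"dx": -0.014,"dy": -0.04,"dz": 0.012,"yaw": -0.03},
    {"jaw": 0,"dx": -0.012,"dy": -0.041,"dz": 0.012,"yaw": -0.03},
    {"jaw": 0,"dx": -0.011,"dy": -0.041,"dz": 0.012,"yaw": -0.03},
    {"jaw": 0,"dx": -0.01,"dy": -0.041,"dz": 0.012,"yaw": -0.03},
  ],
)

```text
clock: 1.7
tool_pos: [0.4848, -0.0133, 0.0782]
eef_rot: [-0.097, 0.995, 0.007, 0.002]
contact_force: [1.4, 1.0, -0.7]
opening: 1.003
```

Run:
```python
from h import *
s=snap("side"); save(s,"side1.png");P=cloud(s)
plan(.480,-.0062,.006,100.7,5)
```

```text
t 1.75 tcp [ 0.4863 -0.0238  0.0763] jaw 100.5 F [ 3.1 -5.  -1.4] op 0.998 tilt [0.002 0.005]
  -> yaw -0.003 | d(now axes) [0.0032 0.0181 0.0704] | d(after yaw) [0.0032 0.0181 0.0704] | 0.073
  row 0 [0.001 0.004 0.014] -0.001
  row 1 [0.001 0.004 0.014] -0.001
  row 2 [0.001 0.004 0.014] -0.001
  row 3 [0.001 0.004 0.014] -0.001
  row 4 [0.001 0.004 0.014] -0.001
```

View pics/side1.png

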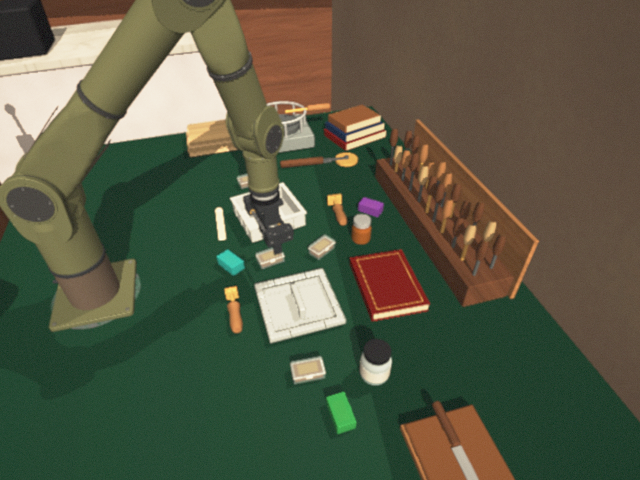

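The side view shows the gripper just above the box at (270,257), and nothing has moved. I'll centre it, then descend.

Call:
play_rows(
  targets=[
    {"jaw": 0,"dx": 0.002,"dy": 0.009,"dz": 0.0,"yaw": 0},
    {"jaw": 0,"dx": 0.002,"dy": 0.009,"dz": 0.005,"yaw": 0},
    {"jaw": 0,"dx": 0,"dy": 0,"dz": 0.01,"yaw": 0},
    {"jaw": 0,"dx": 0,"dy": 0,"dz": 0,"yaw": 0},
    {"jaw": 0,"dx": 0,"dy": 0,"dz": 0,"yaw": 0},
  ],
)

```text
clock: 2.25
tool_pos: [0.4782, -0.003, 0.0605]
eef_rot: [-0.091, 0.996, 0.004, 0.001]
contact_force: [0.7, 1.0, -1.2]
opening: 1.002
```

Run:
```python
from h import *
plan(.480,-.0062,.005,100.7,4)
```

```text
t 2.25 tcp [ 0.4782 -0.003   0.0605] jaw 100.5 F [ 0.7  1.  -1.2] op 1.002 tilt [0.002 0.008]
  -> yaw -0.004 | d(now axes) [-0.001  -0.0038  0.0554] | d(after yaw) [-0.001  -0.0039  0.0554] | 0.056
  row 0 [-0.    -0.001  0.014] -0.001
  row 1 [-0.    -0.001  0.014] -0.001
  row 2 [-0.    -0.001  0.014] -0.001
  row 3 [-0.    -0.001  0.014] -0.001
```

Call:
play_rows(
  targets=[
    {"jaw": 0,"dx": 0,"dy": -0.002,"dz": 0.014,"yaw": 0},
    {"jaw": 0.1,"dx": 0,"dy": -0.002,"dz": 0.014,"yaw": 0},
    {"jaw": 0.2,"dx": 0,"dy": 0,"dz": 0.013,"yaw": 0},
    {"jaw": 0.3,"dx": 0,"dy": 0,"dz": 0.01,"yaw": 0},
    {"jaw": 0.3,"dx": 0,"dy": 0,"dz": 0.003,"yaw": 0},
  ],
  squeeze=25,
)

```text
clock: 2.75
tool_pos: [0.4802, 0.0015, 0.008]
eef_rot: [-0.097, 0.995, 0.006, 0.004]
contact_force: [-1.0, 0.2, -0.0]
opening: 0.705
```

Run:
```python
from h import *
plan(.480,-.0062,.005,100.7,4)
```

```text
t 2.75 tcp [0.4802 0.0015 0.008 ] jaw 101.1 F [-1.   0.2 -0. ] op 0.705 tilt [0.007 0.013]
  -> yaw 0.007 | d(now axes) [ 0.0017 -0.0075  0.0029] | d(after yaw) [ 0.0017 -0.0075  0.0029] | 0.008
  row 0 [ 0.    -0.002  0.001] 0.002
  row 1 [ 0.    -0.002  0.001] 0.002
  row 2 [ 0.    -0.002  0.001] 0.002
  row 3 [ 0.    -0.002  0.001] 0.002
```

Call:
play_rows(
  targets=[
    {"jaw": 0.3,"dx": 0.001,"dy": -0.005,"dz": 0.001,"yaw": 0},
    {"jaw": 0.3,"dx": 0,"dy": -0.003,"dz": 0.001,"yaw": 0},
    {"jaw": 0.3,"dx": 0,"dy": 0,"dz": 0,"yaw": 0},
    {"jaw": 0.3,"dx": 0,"dy": 0,"dz": 0,"yaw": 0},
    {"jaw": 0.3,"dx": 0,"dy": 0,"dz": 0,"yaw": 0},
  ],
)

```text
clock: 3.25
tool_pos: [0.4815, -0.0058, 0.0075]
eef_rot: [-0.097, 0.995, 0.006, 0.005]
contact_force: [0.7, 0.6, -0.4]
opening: 0.699
```

Run:
```python
from h import *
plan(.480,-.0062,.005,100.7,1)
```

```text
t 3.25 tcp [ 0.4815 -0.0058  0.0075] jaw 101.2 F [ 0.7  0.6 -0.4] op 0.699 tilt [0.009 0.014]
  -> yaw 0.008 | d(now axes) [ 0.0015 -0.0001  0.0025] | d(after yaw) [ 0.0015 -0.0002  0.0025] | 0.003
  row 0 [ 0.002 -0.     0.002] 0.008
```

Call:
play_rows(
  targets=[
    {"jaw": 0.35,"dx": 0.001,"dy": 0,"dz": 0.003,"yaw": 0},
    {"jaw": 0.45,"dx": 0,"dy": 0,"dz": 0,"yaw": 0},
    {"jaw": 0.55,"dx": 0,"dy": 0,"dz": 0,"yaw": 0},
    {"jaw": 0.6,"dx": 0,"dy": 0,"dz": 0,"yaw": 0},
    {"jaw": 0.65,"dx": 0,"dy": 0,"dz": 0,"yaw": 0},
  ],
  squeeze=24,
)

```text
clock: 3.75
tool_pos: [0.4805, -0.006, 0.0046]
eef_rot: [-0.097, 0.995, 0.007, 0.006]
contact_force: [-0.8, 0.3, 0.5]
opening: 0.451
```

Run:
```python
from h import *
plan(.4812,.1506,.11,101.3,5)
```

```text
t 3.75 tcp [ 0.4805 -0.006   0.0046] jaw 101.2 F [-0.8  0.3  0.5] op 0.451 tilt [0.01  0.014]
  -> yaw -0.002 | d(now axes) [-0.0322  0.1547 -0.1032] | d(after yaw) [-0.0326  0.1546 -0.1032] | 0.189
  row 0 [-0.006  0.031 -0.021] -0.0
  row 1 [-0.006  0.031 -0.021] -0.0
  row 2 [-0.006  0.031 -0.021] -0.0
  row 3 [-0.006  0.031 -0.021] -0.0
  row 4 [-0.007  0.031 -0.021] -0.0
```

Call:
play_rows(
  targets=[
    {"jaw": 0.7,"dx": 0,"dy": 0,"dz": 0,"yaw": 0},
    {"jaw": 0.7,"dx": 0,"dy": 0,"dz": -0.01,"yaw": 0},
    {"jaw": 0.7,"dx": 0,"dy": 0,"dz": -0.03,"yaw": 0},
    {"jaw": 0.7,"dx": 0,"dy": 0,"dz": -0.035,"yaw": 0},
    {"jaw": 0.7,"dx": 0,"dy": 0,"dz": -0.02,"yaw": 0},
  ],
)

```text
clock: 4.25
tool_pos: [0.4774, -0.0068, 0.0995]
eef_rot: [-0.099, 0.995, 0.006, 0.002]
contact_force: [0.7, 0.2, -0.9]
opening: 0.45
```

Run:
```python
from h import *
plan(.4812,.1506,.10,101.3,4)
```

```text
t 4.25 tcp [ 0.4774 -0.0068  0.0995] jaw 101.3 F [ 0.7  0.2 -0.9] op 0.45 tilt [0.002 0.012]
  -> yaw 0.001 | d(now axes) [-0.0347  0.1536  0.0014] | d(after yaw) [-0.0346  0.1536  0.0014] | 0.157
  row 0 [-0.009  0.038  0.   ] 0.0
  row 1 [-0.009  0.038  0.   ] 0.0
  row 2 [-0.009  0.038  0.   ] 0.0
  row 3 [-0.009  0.038  0.   ] 0.0
```

Call:
play_rows(
  targets=[
    {"jaw": 0.7,"dx": -0.008,"dy": 0.036,"dz": 0,"yaw": 0},
    {"jaw": 0.7,"dx": -0.009,"dy": 0.038,"dz": 0,"yaw": 0},
    {"jaw": 0.7,"dx": -0.009,"dy": 0.038,"dz": 0,"yaw": 0},
    {"jaw": 0.7,"dx": -0.006,"dy": 0.026,"dz": 0,"yaw": 0},
    {"jaw": 0.7,"dx": 0,"dy": 0,"dz": 0,"yaw": 0},
  ],
)

```text
clock: 4.75
tool_pos: [0.4845, 0.1355, 0.1041]
eef_rot: [-0.093, 0.996, 0.006, 0.004]
contact_force: [0.4, -0.1, -0.3]
opening: 0.451
```

Run:
```python
from h import *
plan(.4812,.1506,.0095,101.3,5)
```

```text
t 4.75 tcp [0.4845 0.1355 0.1041] jaw 100.7 F [ 0.4 -0.1 -0.3] op 0.451 tilt [0.008 0.013]
  -> yaw -0.011 | d(now axes) [0.0014 0.0145 0.0947] | d(after yaw) [0.0012 0.0145 0.0947] | 0.096
  row 0 [0.    0.003 0.019] -0.002
  row 1 [0.    0.003 0.019] -0.002
  row 2 [0.    0.003 0.019] -0.002
  row 3 [0.    0.003 0.019] -0.002
  row 4 [0.    0.003 0.019] -0.002
```

Call:
play_rows(
  targets=[
    {"jaw": 0.7,"dx": 0.001,"dy": 0.008,"dz": 0,"yaw": -0.01},
    {"jaw": 0.7,"dx": 0,"dy": 0.007,"dz": 0.01,"yaw": 0},
    {"jaw": 0.7,"dx": 0,"dy": 0,"dz": 0.02,"yaw": 0},
    {"jaw": 0.7,"dx": 0,"dy": 0,"dz": 0.015,"yaw": 0},
    {"jaw": 0.7,"dx": 0,"dy": 0,"dz": 0,"yaw": 0},
  ],
)

```text
clock: 5.25
tool_pos: [0.4796, 0.147, 0.056]
eef_rot: [-0.096, 0.995, 0.004, 0.003]
contact_force: [0.3, -0.5, -0.9]
opening: 0.451
```

Run:
```python
from h import *
plan(.4812,.1506,.009,101.3,5)
s=snap("side"); save(s,"side2.png")
```

```text
t 5.25 tcp [0.4796 0.147  0.056 ] jaw 101.1 F [ 0.3 -0.5 -0.9] op 0.451 tilt [0.005 0.008]
  -> yaw -0.004 | d(now axes) [-0.0019  0.0029  0.0471] | d(after yaw) [-0.0019  0.0029  0.0471] | 0.047
  row 0 [-0.     0.001  0.009] -0.001
  row 1 [-0.     0.001  0.009] -0.001
  row 2 [-0.     0.001  0.009] -0.001
  row 3 [-0.     0.001  0.009] -0.001
  row 4 [-0.     0.001  0.009] -0.001
```

View pics/side2.png

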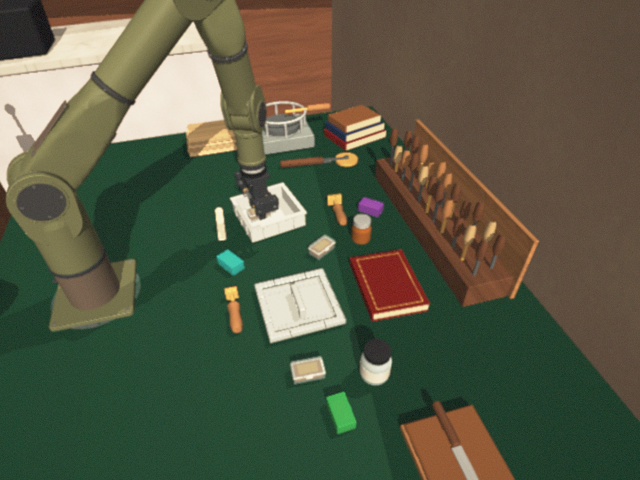

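The side view shows the box held over the near part of the tub at about (262,210), and the others are unmoved. Lowering.

Call:
play_rows(
  targets=[
    {"jaw": 0.7,"dx": -0.001,"dy": 0.002,"dz": 0.012,"yaw": 0},
    {"jaw": 0.7,"dx": -0.001,"dy": 0,"dz": 0.012,"yaw": 0},
    {"jaw": 0.7,"dx": 0,"dy": 0,"dz": 0.01,"yaw": 0},
    {"jaw": 0.7,"dx": 0,"dy": 0,"dz": 0.005,"yaw": 0},
    {"jaw": 0.7,"dx": 0,"dy": 0,"dz": 0.002,"yaw": 0},
  ],
)

```text
clock: 5.8
tool_pos: [0.4826, 0.1487, 0.0132]
eef_rot: [-0.095, 0.995, 0.004, 0.004]
contact_force: [0.4, -0.2, -1.3]
opening: 0.45
```

Run:
```python
from h import *
plan(.4812,.1506,.009,101.3,1)
```

```text
t 5.8 tcp [0.4826 0.1487 0.0132] jaw 100.9 F [ 0.4 -0.2 -1.3] op 0.45 tilt [0.007 0.009]
  -> yaw -0.007 | d(now axes) [0.0011 0.0021 0.0042] | d(after yaw) [0.0011 0.0021 0.0042] | 0.005
  row 0 [0.001 0.002 0.004] -0.007
```

Lowering the last 4 mm slowly, then opening slightly.

Call:
play_rows(
  targets=[
    {"jaw": 0.7,"dx": 0.001,"dy": 0.002,"dz": 0.002,"yaw": -0.005},
    {"jaw": 0.7,"dx": 0,"dy": 0,"dz": 0.0015,"yaw": 0},
    {"jaw": 0.7,"dx": 0,"dy": 0,"dz": 0.001,"yaw": 0},
    {"jaw": 0.7,"dx": 0,"dy": 0,"dz": 0.0005,"yaw": 0},
    {"jaw": 0.7,"dx": 0,"dy": 0,"dz": 0,"yaw": 0},
  ],
)

```text
clock: 6.3
tool_pos: [0.4814, 0.1508, 0.0089]
eef_rot: [-0.098, 0.995, 0.004, 0.005]
contact_force: [0.4, 0.3, -0.9]
opening: 0.451
```

Call:
play_rows(
  targets=[
    {"jaw": 0.7,"dx": 0,"dy": 0,"dz": 0.001,"yaw": 0},
    {"jaw": 0.6,"dx": 0,"dy": 0,"dz": 0,"yaw": 0},
    {"jaw": 0.5,"dx": 0,"dy": 0,"dz": 0,"yaw": 0},
    {"jaw": 0.47,"dx": 0,"dy": 0,"dz": 0,"yaw": 0},
    {"jaw": 0.46,"dx": 0,"dy": 0,"dz": 0,"yaw": 0},
  ],
)

```text
clock: 6.8
tool_pos: [0.4821, 0.151, 0.0087]
eef_rot: [-0.098, 0.995, 0.004, 0.006]
contact_force: [-0.1, 1.1, -0.4]
opening: 0.54
```

Call:
play_rows(
  targets=[
    {"jaw": 0.45,"dx": 0,"dy": 0,"dz": 0,"yaw": 0},
    {"jaw": 0.45,"dx": 0,"dy": 0,"dz": 0,"yaw": 0},
    {"jaw": 0.45,"dx": 0,"dy": 0,"dz": -0.005,"yaw": 0},
    {"jaw": 0.45,"dx": 0,"dy": 0,"dz": -0.02,"yaw": 0},
    {"jaw": 0.45,"dx": 0,"dy": 0,"dz": -0.04,"yaw": 0},
  ],
)

```text
clock: 7.3
tool_pos: [0.4788, 0.1497, 0.0718]
eef_rot: [-0.099, 0.995, 0.002, 0.002]
contact_force: [0.0, 0.3, 0.2]
opening: 0.551
```

Run:
```python
from h import *
plan(.6325,-.005,.12,122,6)
```

```text
t 7.3 tcp [0.4788 0.1497 0.0718] jaw 101.3 F [0.  0.3 0.2] op 0.551 tilt [0.003 0.005]
  -> yaw -0.361 | d(now axes) [-0.1205 -0.1817 -0.0486] | d(after yaw) [-0.0486 -0.2125 -0.0486] | 0.223
  row 0 [-0.02  -0.03  -0.008] -0.06
  row 1 [-0.018 -0.031 -0.008] -0.06
  row 2 [-0.016 -0.032 -0.008] -0.06
  row 3 [-0.014 -0.033 -0.008] -0.06
  row 4 [-0.012 -0.034 -0.008] -0.06
  row 5 [-0.01  -0.035 -0.008] -0.06
```

Call:
play_rows(
  targets=[
    {"jaw": 0.4,"dx": -0.01,"dy": -0.02,"dz": -0.02,"yaw": -0.06},
    {"jaw": 0.35,"dx": -0.02,"dy": -0.035,"dz": -0.008,"yaw": -0.07},
    {"jaw": 0.3,"dx": -0.018,"dy": -0.037,"dz": 0,"yaw": -0.07},
    {"jaw": 0.3,"dx": -0.015,"dy": -0.04,"dz": 0,"yaw": -0.07},
    {"jaw": 0.3,"dx": -0.012,"dy": -0.04,"dz": 0,"yaw": -0.06},
  ],
)

```text
clock: 7.8
tool_pos: [0.6113, 0.017, 0.109]
eef_rot: [-0.274, 0.962, 0.004, 0.006]
contact_force: [0.9, 0.6, -0.4]
opening: 0.699
```

Run:
```python
from h import *
s=snap("side"); save(s,"side3.png")
plan(.6325,-.005,.07,122,4)
```

```text
t 7.85 tcp [0.617  0.008  0.1084] jaw 121.3 F [ 5.7 -4.9  0.1] op 0.7 tilt [0.014 0.005]
  -> yaw -0.012 | d(now axes) [-0.006  -0.0191  0.0385] | d(after yaw) [-0.0057 -0.0192  0.0385] | 0.043
  row 0 [-0.001 -0.005  0.01 ] -0.003
  row 1 [-0.001 -0.005  0.01 ] -0.003
  row 2 [-0.001 -0.005  0.01 ] -0.003
  row 3 [-0.001 -0.005  0.01 ] -0.003
```

View pics/side3.png

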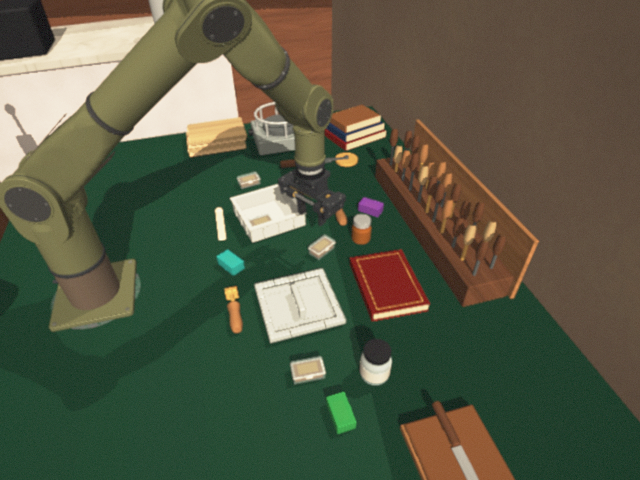

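The first box lies flat in the tub at (260,222). The next box at (321,246) is where it was, and so are the others at (248,180) and (308,370).

Call:
play_rows(
  targets=[
    {"jaw": 0.3,"dx": -0.003,"dy": -0.008,"dz": 0.01,"yaw": -0.012},
    {"jaw": 0.3,"dx": -0.002,"dy": -0.008,"dz": 0.015,"yaw": 0},
    {"jaw": 0.3,"dx": 0,"dy": 0,"dz": 0.015,"yaw": 0},
    {"jaw": 0.3,"dx": 0,"dy": 0,"dz": 0,"yaw": 0},
    {"jaw": 0.3,"dx": 0,"dy": 0,"dz": 0,"yaw": 0},
  ],
)

```text
clock: 8.35
tool_pos: [0.6298, -0.006, 0.0658]
eef_rot: [-0.273, 0.962, 0.001, 0.006]
contact_force: [0.6, -0.6, -0.5]
opening: 0.699
```

Run:
```python
from h import *
plan(.6325,-.005,.005,122,5)
```

```text
t 8.35 tcp [ 0.6298 -0.006   0.0658] jaw 121.7 F [ 0.6 -0.6 -0.5] op 0.699 tilt [0.012 0.005]
  -> yaw -0.006 | d(now axes) [-0.002  -0.0004  0.0608] | d(after yaw) [-0.002  -0.0004  0.0608] | 0.061
  row 0 [-0.    -0.     0.012] -0.001
  row 1 [-0.    -0.     0.012] -0.001
  row 2 [-0.    -0.     0.012] -0.001
  row 3 [-0.    -0.     0.012] -0.001
  row 4 [-0.    -0.     0.012] -0.001
```

Call:
play_rows(
  targets=[
    {"jaw": 0.3,"dx": -0.001,"dy": 0,"dz": 0.014,"yaw": -0.005},
    {"jaw": 0.3,"dx": -0.001,"dy": 0,"dz": 0.018,"yaw": 0},
    {"jaw": 0.3,"dx": 0,"dy": 0,"dz": 0.016,"yaw": 0},
    {"jaw": 0.3,"dx": 0,"dy": 0,"dz": 0.008,"yaw": 0},
    {"jaw": 0.3,"dx": 0,"dy": 0,"dz": 0.001,"yaw": 0},
  ],
)

```text
clock: 8.85
tool_pos: [0.6311, -0.001, 0.0041]
eef_rot: [-0.278, 0.961, 0.001, 0.006]
contact_force: [-0.2, -0.4, 0.9]
opening: 0.7
```

Run:
```python
from h import *
plan(.6325,-.005,.005,122,1)
```

```text
t 8.85 tcp [ 0.6311 -0.001   0.0041] jaw 122.3 F [-0.2 -0.4  0.9] op 0.7 tilt [0.011 0.006]
  -> yaw 0.005 | d(now axes) [ 0.0009 -0.0041 -0.0009] | d(after yaw) [ 0.0009 -0.0042 -0.0009] | 0.004
  row 0 [ 0.001 -0.004 -0.001] 0.005
```

Call:
play_rows(
  targets=[
    {"jaw": 0.35,"dx": 0.001,"dy": -0.004,"dz": -0.001,"yaw": 0},
    {"jaw": 0.45,"dx": 0,"dy": 0,"dz": 0,"yaw": 0},
    {"jaw": 0.55,"dx": 0,"dy": 0,"dz": 0,"yaw": 0},
    {"jaw": 0.65,"dx": 0,"dy": 0,"dz": 0,"yaw": 0},
    {"jaw": 0.7,"dx": 0,"dy": 0,"dz": 0,"yaw": 0},
  ],
)

```text
clock: 9.35
tool_pos: [0.6333, -0.0056, 0.006]
eef_rot: [-0.277, 0.961, 0.001, 0.007]
contact_force: [-0.4, -0.5, -1.1]
opening: 0.452
```

Call:
play_rows(
  targets=[
    {"jaw": 0.7,"dx": 0,"dy": 0,"dz": 0,"yaw": 0},
    {"jaw": 0.7,"dx": 0,"dy": 0,"dz": -0.01,"yaw": 0},
    {"jaw": 0.7,"dx": 0,"dy": 0,"dz": -0.03,"yaw": 0},
    {"jaw": 0.7,"dx": 0,"dy": 0,"dz": -0.035,"yaw": 0},
    {"jaw": 0.7,"dx": 0,"dy": 0,"dz": -0.02,"yaw": 0},
  ],
)

```text
clock: 9.85
tool_pos: [0.6298, -0.0062, 0.103]
eef_rot: [-0.278, 0.961, 0.002, 0.004]
contact_force: [0.6, 0.8, 0.3]
opening: 0.453
```

Run:
```python
from h import *
plan(.5557,.1655,.10,101.3,5)
```

```text
t 9.85 tcp [ 0.6298 -0.0062  0.103 ] jaw 122.3 F [0.6 0.8 0.3] op 0.453 tilt [0.006 0.005]
  -> yaw 0.366 | d(now axes) [-0.0291  0.1847  0.0034] | d(after yaw) [0.039  0.1829 0.0034] | 0.187
  row 0 [-0.006  0.037  0.001] 0.073
  row 1 [-0.003  0.037  0.001] 0.073
  row 2 [-0.     0.037  0.001] 0.073
  row 3 [0.002 0.037 0.001] 0.073
  row 4 [0.005 0.037 0.001] 0.073
```

Call:
play_rows(
  targets=[
    {"jaw": 0.7,"dx": -0.005,"dy": 0.035,"dz": 0,"yaw": 0.073},
    {"jaw": 0.7,"dx": -0.003,"dy": 0.04,"dz": 0,"yaw": 0.073},
    {"jaw": 0.7,"dx": 0,"dy": 0.04,"dz": 0,"yaw": 0.073},
    {"jaw": 0.7,"dx": 0.002,"dy": 0.035,"dz": 0,"yaw": 0.073},
    {"jaw": 0.7,"dx": 0.005,"dy": 0.02,"dz": 0,"yaw": 0.073},
  ],
)

```text
clock: 10.35
tool_pos: [0.5641, 0.1506, 0.1108]
eef_rot: [-0.086, 0.996, 0.002, 0.01]
contact_force: [-0.1, 0.7, -0.2]
opening: 0.45
```

Call:
play_rows(
  targets=[
    {"jaw": 0.7,"dx": 0,"dy": 0,"dz": 0,"yaw": 0},
    {"jaw": 0.7,"dx": 0,"dy": 0,"dz": 0,"yaw": 0},
    {"jaw": 0.7,"dx": 0,"dy": 0,"dz": 0,"yaw": 0},
    {"jaw": 0.7,"dx": 0,"dy": 0,"dz": 0,"yaw": 0},
    {"jaw": 0.7,"dx": 0,"dy": 0,"dz": 0,"yaw": 0},
  ],
)

```text
clock: 10.85
tool_pos: [0.5647, 0.1504, 0.1128]
eef_rot: [-0.089, 0.996, 0.002, 0.011]
contact_force: [-0.2, -0.6, -0.5]
opening: 0.45
```

Run:
```python
from h import *
plan(.5557,.1655,.06,101.3,1)
```

```text
t 10.85 tcp [0.5647 0.1504 0.1128] jaw 100.2 F [-0.2 -0.6 -0.5] op 0.45 tilt [0.022 0.006]
  -> yaw -0.02 | d(now axes) [0.0074 0.0164 0.0527] | d(after yaw) [0.0071 0.0165 0.0527] | 0.056
  row 0 [0.007 0.016 0.053] -0.02
```

Call:
play_rows(
  targets=[
    {"jaw": 0.7,"dx": 0.004,"dy": 0.008,"dz": 0,"yaw": -0.02},
    {"jaw": 0.7,"dx": 0.003,"dy": 0.008,"dz": 0.01,"yaw": 0},
    {"jaw": 0.7,"dx": 0,"dy": 0,"dz": 0.02,"yaw": 0},
    {"jaw": 0.7,"dx": 0,"dy": 0,"dz": 0.02,"yaw": 0},
    {"jaw": 0.7,"dx": 0,"dy": 0,"dz": 0,"yaw": 0},
  ],
)

```text
clock: 11.35
tool_pos: [0.555, 0.1659, 0.0597]
eef_rot: [-0.099, 0.995, 0.003, 0.011]
contact_force: [-0.8, 0.9, -0.8]
opening: 0.451
```

Run:
```python
from h import *
plan(.5557,.1655,.01,101.3,1)
```

```text
t 11.35 tcp [0.555  0.1659 0.0597] jaw 101.3 F [-0.8  0.9 -0.8] op 0.451 tilt [0.022 0.007]
  -> yaw 0.001 | d(now axes) [ 0.0005 -0.0007  0.0497] | d(after yaw) [ 0.0005 -0.0007  0.0497] | 0.05
  row 0 [ 0.001 -0.001  0.05 ] 0.001
```

Call:
play_rows(
  targets=[
    {"jaw": 0.7,"dx": 0,"dy": 0,"dz": 0.012,"yaw": 0},
    {"jaw": 0.7,"dx": 0,"dy": -0.001,"dz": 0.012,"yaw": 0},
    {"jaw": 0.7,"dx": 0,"dy": -0.001,"dz": 0.01,"yaw": 0},
    {"jaw": 0.7,"dx": 0,"dy": -0.001,"dz": 0.006,"yaw": 0},
    {"jaw": 0.7,"dx": 0,"dy": 0,"dz": 0.002,"yaw": 0},
  ],
)

```text
clock: 11.85
tool_pos: [0.5565, 0.1644, 0.015]
eef_rot: [-0.099, 0.995, 0.003, 0.012]
contact_force: [-0.4, 0.3, -0.3]
opening: 0.45
```

Run:
```python
from h import *
plan(.5557,.1655,.01,101.3,1)
```

```text
t 11.85 tcp [0.5565 0.1644 0.015 ] jaw 101.4 F [-0.4  0.3 -0.3] op 0.45 tilt [0.023 0.008]
  -> yaw 0.002 | d(now axes) [0.0007 0.0012 0.005 ] | d(after yaw) [0.0007 0.0012 0.005 ] | 0.005
  row 0 [0.001 0.001 0.005] 0.002
```

Call:
play_rows(
  targets=[
    {"jaw": 0.7,"dx": 0,"dy": 0,"dz": 0.0025,"yaw": 0},
    {"jaw": 0.7,"dx": 0,"dy": 0,"dz": 0.0015,"yaw": 0},
    {"jaw": 0.7,"dx": 0,"dy": 0,"dz": 0.001,"yaw": 0},
    {"jaw": 0.7,"dx": 0,"dy": 0,"dz": 0.0005,"yaw": 0},
    {"jaw": 0.7,"dx": 0,"dy": 0,"dz": 0.0005,"yaw": 0},
  ],
)

```text
clock: 12.35
tool_pos: [0.5572, 0.1645, 0.0096]
eef_rot: [-0.099, 0.995, 0.003, 0.012]
contact_force: [-0.7, -0.1, 3.3]
opening: 0.454
```

Call:
play_rows(
  targets=[
    {"jaw": 0.7,"dx": 0,"dy": 0,"dz": 0.001,"yaw": 0},
    {"jaw": 0.6,"dx": 0,"dy": 0,"dz": 0,"yaw": 0},
    {"jaw": 0.5,"dx": 0,"dy": 0,"dz": 0,"yaw": 0},
    {"jaw": 0.47,"dx": 0,"dy": 0,"dz": 0,"yaw": 0},
    {"jaw": 0.46,"dx": 0,"dy": 0,"dz": 0,"yaw": 0},
  ],
)

```text
clock: 12.85
tool_pos: [0.558, 0.165, 0.0099]
eef_rot: [-0.099, 0.995, 0.003, 0.013]
contact_force: [0.2, 0.9, -0.6]
opening: 0.538
```

Call:
play_rows(
  targets=[
    {"jaw": 0.45,"dx": 0,"dy": 0,"dz": 0,"yaw": 0},
    {"jaw": 0.45,"dx": 0,"dy": 0,"dz": -0.005,"yaw": 0},
    {"jaw": 0.45,"dx": 0,"dy": 0,"dz": -0.02,"yaw": 0},
    {"jaw": 0.45,"dx": 0,"dy": 0,"dz": -0.04,"yaw": 0},
    {"jaw": 0.45,"dx": 0,"dy": 0,"dz": -0.03,"yaw": 0},
  ],
)

```text
clock: 13.35
tool_pos: [0.5528, 0.1631, 0.1039]
eef_rot: [-0.1, 0.995, 0.002, 0.009]
contact_force: [0.8, -0.2, -0.9]
opening: 0.551
```

Run:
```python
from h import *
s=snap("side"); save(s,"side4.png")
plan(.4814,.3991,.10,100.6,6)
```

```text
t 13.4 tcp [0.5548 0.1641 0.108 ] jaw 101.4 F [-0.2  0.9  2. ] op 0.55 tilt [0.024 0.008]
  -> yaw 0.015 | d(now axes) [0.0255 0.2449 0.0082] | d(after yaw) [0.0291 0.2445 0.0082] | 0.246
  row 0 [0.004 0.041 0.001] 0.002
  row 1 [0.004 0.041 0.001] 0.002
  row 2 [0.004 0.041 0.001] 0.002
  row 3 [0.005 0.041 0.001] 0.002
  row 4 [0.005 0.041 0.001] 0.002
  row 5 [0.005 0.041 0.001] 0.002
```

View pics/side4.png

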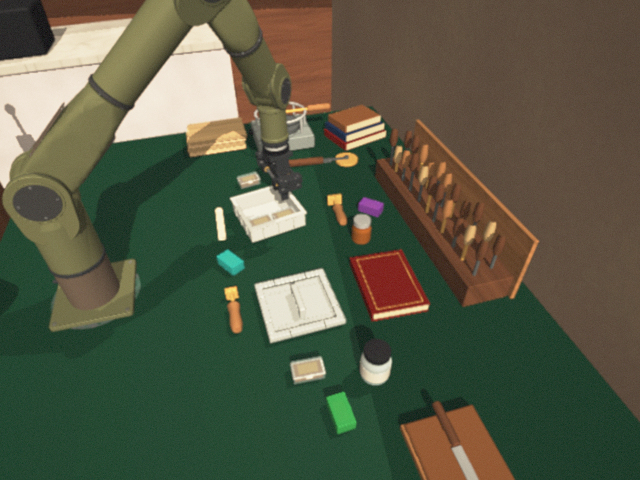

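Two boxes now lie end to end in the tub at (260,222) and (284,214). The box at (248,180) is unmoved, so I'll fetch it next.

Call:
play_rows(
  targets=[
    {"jaw": 0.4,"dx": 0.004,"dy": 0.03,"dz": 0,"yaw": 0.005},
    {"jaw": 0.3,"dx": 0.005,"dy": 0.045,"dz": 0,"yaw": 0.005},
    {"jaw": 0.3,"dx": 0.005,"dy": 0.045,"dz": 0,"yaw": 0},
    {"jaw": 0.3,"dx": 0.005,"dy": 0.045,"dz": 0,"yaw": 0},
    {"jaw": 0.3,"dx": 0.005,"dy": 0.045,"dz": 0,"yaw": 0},
  ],
)

```text
clock: 13.9
tool_pos: [0.4975, 0.3613, 0.1105]
eef_rot: [-0.085, 0.996, -0.001, 0.016]
contact_force: [0.3, 0.3, 0.1]
opening: 0.7
```

Call:
play_rows(
  targets=[
    {"jaw": 0.3,"dx": 0.002,"dy": 0.015,"dz": 0,"yaw": 0},
    {"jaw": 0.3,"dx": 0,"dy": 0,"dz": 0,"yaw": 0},
    {"jaw": 0.3,"dx": 0,"dy": 0,"dz": 0,"yaw": 0},
    {"jaw": 0.3,"dx": 0,"dy": 0,"dz": 0,"yaw": 0},
    {"jaw": 0.3,"dx": 0,"dy": 0,"dz": 0,"yaw": 0},
  ],
)

```text
clock: 14.4
tool_pos: [0.4904, 0.3797, 0.1108]
eef_rot: [-0.088, 0.996, 0.001, 0.015]
contact_force: [-0.2, -0.7, 0.7]
opening: 0.701
```

Run:
```python
from h import *
plan(.4814,.3991,.06,100.6,1)
```

```text
t 14.4 tcp [0.4904 0.3797 0.1108] jaw 100.1 F [-0.2 -0.7  0.7] op 0.701 tilt [0.031 0.004]
  -> yaw -0.009 | d(now axes) [0.0071 0.0208 0.0505] | d(after yaw) [0.0069 0.0208 0.0505] | 0.055
  row 0 [0.007 0.021 0.051] -0.009
```

Call:
play_rows(
  targets=[
    {"jaw": 0.3,"dx": 0.004,"dy": 0.01,"dz": 0,"yaw": -0.01},
    {"jaw": 0.3,"dx": 0.003,"dy": 0.011,"dz": 0.01,"yaw": 0},
    {"jaw": 0.3,"dx": 0,"dy": 0,"dz": 0.02,"yaw": 0},
    {"jaw": 0.3,"dx": 0,"dy": 0,"dz": 0.02,"yaw": 0},
    {"jaw": 0.3,"dx": 0,"dy": 0,"dz": 0,"yaw": 0},
  ],
)

```text
clock: 14.9
tool_pos: [0.4818, 0.3991, 0.0579]
eef_rot: [-0.091, 0.996, 0.001, 0.016]
contact_force: [-0.5, -1.2, 0.4]
opening: 0.698
```

Run:
```python
from h import *
s=snap("top"); P=cloud(s)
save(s,"top4.png")
plan(.4814,.3991,.005,100.6,1)
```

```text
t 14.95 tcp [0.4823 0.3998 0.0591] jaw 100.5 F [-0.1 -0.2 -0.3] op 0.7 tilt [0.032 0.006]
  -> yaw -0.002 | d(now axes) [ 0.0028 -0.0005  0.054 ] | d(after yaw) [ 0.0028 -0.0005  0.054 ] | 0.054
  row 0 [ 0.003 -0.     0.054] -0.002
```

View pics/top4.png

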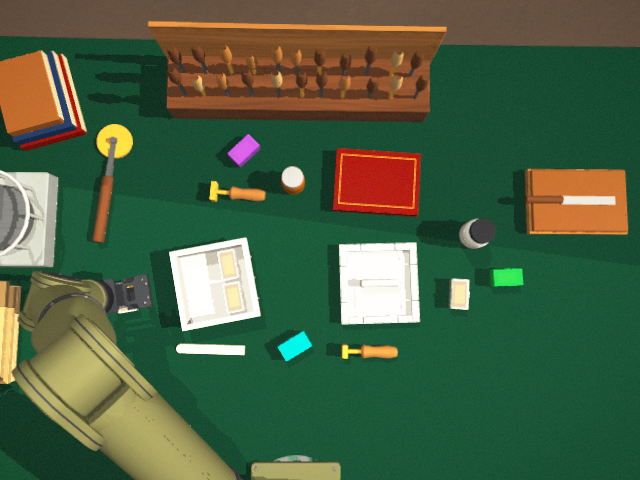

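The top view shows the two boxes squarely in the tub at (228,264) and (234,297), and the gripper over the third at (125,297). Descending.

Call:
play_rows(
  targets=[
    {"jaw": 0.3,"dx": 0.001,"dy": 0,"dz": 0.014,"yaw": 0},
    {"jaw": 0.3,"dx": 0.001,"dy": -0.001,"dz": 0.016,"yaw": 0},
    {"jaw": 0.3,"dx": 0.001,"dy": -0.001,"dz": 0.014,"yaw": 0},
    {"jaw": 0.3,"dx": 0,"dy": 0,"dz": 0.006,"yaw": 0},
    {"jaw": 0.3,"dx": 0,"dy": 0,"dz": 0.001,"yaw": 0},
  ],
)

```text
clock: 15.45
tool_pos: [0.4819, 0.3998, 0.0066]
eef_rot: [-0.091, 0.996, 0.003, 0.018]
contact_force: [-0.2, -0.7, -0.5]
opening: 0.706
```

Run:
```python
from h import *
plan(.4814,.3991,.005,100.6,1)
```

```text
t 15.45 tcp [0.4819 0.3998 0.0066] jaw 100.5 F [-0.2 -0.7 -0.5] op 0.706 tilt [0.035 0.009]
  -> yaw -0.002 | d(now axes) [ 0.0007 -0.0006  0.0015] | d(after yaw) [ 0.0007 -0.0006  0.0015] | 0.002
  row 0 [ 0.001 -0.001  0.002] -0.002
```

Call:
play_rows(
  targets=[
    {"jaw": 0.35,"dx": 0.001,"dy": -0.001,"dz": 0.001,"yaw": 0},
    {"jaw": 0.45,"dx": 0,"dy": 0,"dz": 0,"yaw": 0},
    {"jaw": 0.55,"dx": 0,"dy": 0,"dz": 0,"yaw": 0},
    {"jaw": 0.65,"dx": 0,"dy": 0,"dz": 0,"yaw": 0},
    {"jaw": 0.7,"dx": 0,"dy": 0,"dz": 0,"yaw": 0},
  ],
)

```text
clock: 15.95
tool_pos: [0.4818, 0.3996, 0.0069]
eef_rot: [-0.091, 0.996, 0.004, 0.019]
contact_force: [-0.5, -0.2, -1.1]
opening: 0.453
```

Call:
play_rows(
  targets=[
    {"jaw": 0.7,"dx": 0,"dy": 0,"dz": 0,"yaw": 0},
    {"jaw": 0.7,"dx": 0,"dy": 0,"dz": -0.01,"yaw": 0},
    {"jaw": 0.7,"dx": 0,"dy": 0,"dz": -0.03,"yaw": 0},
    {"jaw": 0.7,"dx": 0,"dy": 0,"dz": -0.035,"yaw": 0},
    {"jaw": 0.7,"dx": 0,"dy": 0,"dz": -0.02,"yaw": 0},
  ],
)

```text
clock: 16.45
tool_pos: [0.4765, 0.3965, 0.1034]
eef_rot: [-0.091, 0.996, 0.002, 0.016]
contact_force: [1.1, 1.0, -1.3]
opening: 0.451
```

Run:
```python
from h import *
plan(.4683,.2153,.10,101.3,5)
```

```text
t 16.45 tcp [0.4765 0.3965 0.1034] jaw 100.5 F [ 1.1  1.  -1.3] op 0.451 tilt [0.032 0.006]
  -> yaw -0.014 | d(now axes) [ 0.0412 -0.1767  0.002 ] | d(after yaw) [ 0.0437 -0.1761  0.002 ] | 0.181
  row 0 [ 0.008 -0.035  0.   ] -0.003
  row 1 [ 0.008 -0.035  0.   ] -0.003
  row 2 [ 0.008 -0.035  0.   ] -0.003
  row 3 [ 0.009 -0.035  0.   ] -0.003
  row 4 [ 0.009 -0.035  0.   ] -0.003
```

Call:
play_rows(
  targets=[
    {"jaw": 0.7,"dx": 0.008,"dy": -0.03,"dz": 0,"yaw": -0.005},
    {"jaw": 0.7,"dx": 0.009,"dy": -0.04,"dz": 0,"yaw": -0.005},
    {"jaw": 0.7,"dx": 0.009,"dy": -0.04,"dz": 0,"yaw": 0},
    {"jaw": 0.7,"dx": 0.008,"dy": -0.035,"dz": 0,"yaw": 0},
    {"jaw": 0.7,"dx": 0.005,"dy": -0.02,"dz": 0,"yaw": 0},
  ],
)

```text
clock: 16.95
tool_pos: [0.471, 0.2298, 0.1091]
eef_rot: [-0.1, 0.995, 0.008, 0.022]
contact_force: [0.4, -0.1, -0.3]
opening: 0.456
```

Call:
play_rows(
  targets=[
    {"jaw": 0.7,"dx": 0,"dy": 0,"dz": 0,"yaw": 0},
    {"jaw": 0.7,"dx": 0,"dy": 0,"dz": 0,"yaw": 0},
    {"jaw": 0.7,"dx": 0,"dy": 0,"dz": 0,"yaw": 0},
    {"jaw": 0.7,"dx": 0,"dy": 0,"dz": 0,"yaw": 0},
    {"jaw": 0.7,"dx": 0,"dy": 0,"dz": 0,"yaw": 0},
  ],
)

```text
clock: 17.45
tool_pos: [0.4719, 0.2313, 0.1111]
eef_rot: [-0.099, 0.995, 0.009, 0.024]
contact_force: [-0.6, 0.8, -0.2]
opening: 0.452
```

Run:
```python
from h import *
plan(.4683,.2153,.06,101.3,1)
```

```text
t 17.45 tcp [0.4719 0.2313 0.1111] jaw 101.4 F [-0.6  0.8 -0.2] op 0.452 tilt [0.045 0.022]
  -> yaw 0.002 | d(now axes) [ 0.0092 -0.0156  0.0505] | d(after yaw) [ 0.0092 -0.0156  0.0505] | 0.054
  row 0 [ 0.009 -0.016  0.051] 0.002
```

Call:
play_rows(
  targets=[
    {"jaw": 0.7,"dx": 0,"dy": 0,"dz": -0.05,"yaw": 0},
    {"jaw": 0.7,"dx": 0,"dy": 0,"dz": -0.05,"yaw": 0},
    {"jaw": 0.7,"dx": 0,"dy": 0,"dz": -0.05,"yaw": 0},
    {"jaw": 0.7,"dx": 0,"dy": 0,"dz": 0,"yaw": 0},
    {"jaw": 0.7,"dx": 0,"dy": 0,"dz": 0,"yaw": 0},
  ],
)

```text
clock: 17.95
tool_pos: [0.4636, 0.2333, 0.2637]
eef_rot: [-0.103, 0.994, 0.01, 0.021]
contact_force: [-1.0, -0.6, -1.8]
opening: 0.447
```

Run:
```python
from h import *
plan(.4683,.2153,.06,101.3,1)
```

```text
t 17.95 tcp [0.4636 0.2333 0.2637] jaw 101.9 F [-1.  -0.6 -1.8] op 0.447 tilt [0.04  0.025]
  -> yaw 0.01 | d(now axes) [ 0.008  -0.0218  0.2032] | d(after yaw) [ 0.0078 -0.0219  0.2032] | 0.205
  row 0 [ 0.008 -0.022  0.203] 0.01
```

Call:
play_rows(
  targets=[
    {"jaw": 0.7,"dx": 0.004,"dy": -0.01,"dz": 0.03,"yaw": 0.01},
    {"jaw": 0.7,"dx": 0.004,"dy": -0.011,"dz": 0.04,"yaw": 0},
    {"jaw": 0.7,"dx": 0,"dy": 0,"dz": 0.05,"yaw": 0},
    {"jaw": 0.7,"dx": 0,"dy": 0,"dz": 0.04,"yaw": 0},
    {"jaw": 0.7,"dx": 0,"dy": 0,"dz": 0.02,"yaw": 0},
  ],
)

```text
clock: 18.45
tool_pos: [0.4675, 0.2183, 0.0767]
eef_rot: [-0.1, 0.995, 0.012, 0.022]
contact_force: [-0.3, -0.9, -1.2]
opening: 0.451
```

Run:
```python
from h import *
plan(.4683,.2153,.01,101.3,1)
```

```text
t 18.45 tcp [0.4675 0.2183 0.0767] jaw 101.5 F [-0.3 -0.9 -1.2] op 0.451 tilt [0.041 0.029]
  -> yaw 0.003 | d(now axes) [ 0.0028 -0.0045  0.0666] | d(after yaw) [ 0.0028 -0.0045  0.0666] | 0.067
  row 0 [ 0.003 -0.004  0.067] 0.003
```

Call:
play_rows(
  targets=[
    {"jaw": 0.7,"dx": 0.001,"dy": -0.001,"dz": 0.012,"yaw": 0.003},
    {"jaw": 0.7,"dx": 0.001,"dy": -0.001,"dz": 0.015,"yaw": 0},
    {"jaw": 0.7,"dx": 0.001,"dy": -0.001,"dz": 0.015,"yaw": 0},
    {"jaw": 0.7,"dx": 0,"dy": 0,"dz": 0.012,"yaw": 0},
    {"jaw": 0.7,"dx": 0,"dy": 0,"dz": 0.004,"yaw": 0},
  ],
)

```text
clock: 18.95
tool_pos: [0.4609, 0.2157, 0.0076]
eef_rot: [-0.102, 0.995, 0.009, 0.015]
contact_force: [-1.3, -1.2, 35.1]
opening: 0.453
```

Run:
```python
from h import *
plan(.4683,.2153,.011,101.3,1)
```

```text
t 18.95 tcp [0.4609 0.2157 0.0076] jaw 101.7 F [-1.3 -1.2 35.1] op 0.453 tilt [0.028 0.021]
  -> yaw 0.007 | d(now axes) [-0.0073 -0.0018 -0.0032] | d(after yaw) [-0.0073 -0.0018 -0.0032] | 0.008
  row 0 [-0.007 -0.002 -0.003] 0.007
```

Call:
play_rows(
  targets=[
    {"jaw": 0.7,"dx": 0,"dy": 0,"dz": -0.004,"yaw": 0},
    {"jaw": 0.7,"dx": -0.003,"dy": 0,"dz": -0.002,"yaw": 0},
    {"jaw": 0.7,"dx": -0.003,"dy": 0,"dz": 0,"yaw": 0},
    {"jaw": 0.7,"dx": 0,"dy": 0,"dz": 0,"yaw": 0},
    {"jaw": 0.7,"dx": 0,"dy": 0,"dz": 0,"yaw": 0},
  ],
)

```text
clock: 19.45
tool_pos: [0.4646, 0.2172, 0.0105]
eef_rot: [-0.104, 0.995, 0.008, 0.012]
contact_force: [0.1, 0.3, -0.2]
opening: 0.451
```

Run:
```python
from h import *
plan(.4683,.2153,.011,101.3,1)
```

```text
t 19.45 tcp [0.4646 0.2172 0.0105] jaw 101.9 F [ 0.1  0.3 -0.2] op 0.451 tilt [0.023 0.018]
  -> yaw 0.01 | d(now axes) [-0.0032 -0.0026 -0.0005] | d(after yaw) [-0.0033 -0.0026 -0.0005] | 0.004
  row 0 [-0.003 -0.003 -0.   ] 0.01
```

Call:
play_rows(
  targets=[
    {"jaw": 0.7,"dx": -0.003,"dy": -0.002,"dz": 0,"yaw": 0.005},
    {"jaw": 0.7,"dx": 0,"dy": 0,"dz": 0.0005,"yaw": 0},
    {"jaw": 0.7,"dx": 0,"dy": 0,"dz": 0.0005,"yaw": 0},
    {"jaw": 0.7,"dx": 0,"dy": 0,"dz": 0.0005,"yaw": 0},
    {"jaw": 0.7,"dx": 0,"dy": 0,"dz": 0.0005,"yaw": 0},
  ],
)

```text
clock: 19.95
tool_pos: [0.4677, 0.2153, 0.0081]
eef_rot: [-0.101, 0.995, 0.008, 0.012]
contact_force: [-0.6, 0.8, -1.6]
opening: 0.452
```

Call:
play_rows(
  targets=[
    {"jaw": 0.7,"dx": 0,"dy": 0,"dz": 0.0005,"yaw": 0},
    {"jaw": 0.7,"dx": 0,"dy": 0,"dz": 0.0005,"yaw": 0},
    {"jaw": 0.7,"dx": 0,"dy": 0,"dz": 0.0005,"yaw": 0},
    {"jaw": 0.7,"dx": 0,"dy": 0,"dz": 0,"yaw": 0},
    {"jaw": 0.7,"dx": 0,"dy": 0,"dz": 0,"yaw": 0},
  ],
)

```text
clock: 20.45
tool_pos: [0.4677, 0.2154, 0.0077]
eef_rot: [-0.101, 0.995, 0.007, 0.012]
contact_force: [-0.0, 0.3, -0.4]
opening: 0.453
```

Call:
play_rows(
  targets=[
    {"jaw": 0.7,"dx": 0,"dy": 0,"dz": 0.001,"yaw": 0},
    {"jaw": 0.7,"dx": 0,"dy": 0,"dz": 0.001,"yaw": 0},
    {"jaw": 0.6,"dx": 0,"dy": 0,"dz": 0,"yaw": 0},
    {"jaw": 0.5,"dx": 0,"dy": 0,"dz": 0,"yaw": 0},
    {"jaw": 0.47,"dx": 0,"dy": 0,"dz": 0,"yaw": 0},
  ],
)

```text
clock: 20.95
tool_pos: [0.4679, 0.2157, 0.0076]
eef_rot: [-0.101, 0.995, 0.008, 0.013]
contact_force: [-0.2, -0.3, 0.1]
opening: 0.527
```

Call:
play_rows(
  targets=[
    {"jaw": 0.45,"dx": 0,"dy": 0,"dz": 0,"yaw": 0},
    {"jaw": 0.45,"dx": 0,"dy": 0,"dz": -0.005,"yaw": 0},
    {"jaw": 0.45,"dx": 0,"dy": 0,"dz": -0.03,"yaw": 0},
    {"jaw": 0.45,"dx": 0,"dy": 0,"dz": -0.05,"yaw": 0},
    {"jaw": 0.45,"dx": 0,"dy": 0,"dz": -0.05,"yaw": 0},
  ],
)

```text
clock: 21.45
tool_pos: [0.461, 0.2119, 0.1409]
eef_rot: [-0.103, 0.995, 0.004, 0.007]
contact_force: [1.1, 0.3, -0.5]
opening: 0.55
```

Run:
```python
from h import *
s=snap("side"); save(s,"side5.png")
plan(.492,-.3867,.15,88.7,15)
print(np.round(r.get_state()["q"],2))
```

```text
t 21.5 tcp [0.4638 0.214  0.1477] jaw 101.8 F [ 0.3 -0.1  4.2] op 0.552 tilt [0.023 0.015]
  -> yaw 0.229 | d(now axes) [ 0.0951 -0.5937 -0.0108] | d(after yaw) [-0.0421 -0.5998 -0.0108] | 0.601
  row 0 [ 0.006 -0.04  -0.001] 0.015
  row 1 [ 0.006 -0.04  -0.001] 0.015
  row 2 [ 0.005 -0.04  -0.001] 0.015
  row 3 [ 0.005 -0.04  -0.001] 0.015
  row 4 [ 0.004 -0.04  -0.001] 0.015
  row 5 [ 0.003 -0.04  -0.001] 0.015
  row 6 [ 0.003 -0.04  -0.001] 0.015
  row 7 [ 0.002 -0.04  -0.001] 0.015
  row 8 [ 0.001 -0.04  -0.001] 0.015
  row 9 [ 0.001 -0.04  -0.001] 0.015
  row 10 [ 0.    -0.04  -0.001] 0.015
  row 11 [-0.    -0.04  -0.001] 0.015
  row 12 [-0.001 -0.04  -0.001] 0.015
  row 13 [-0.002 -0.04  -0.001] 0.015
  row 14 [-0.002 -0.04  -0.001] 0.015
[-0.22  0.71 -0.5   2.01  0.65  0.55  0.61]
```

View pics/side5.png

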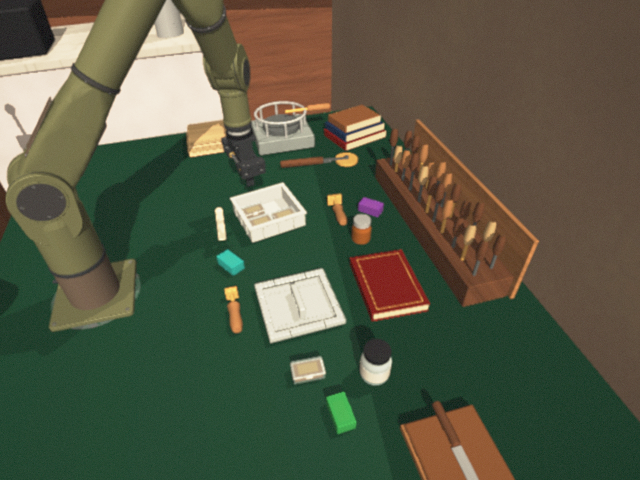

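The side view shows three boxes in the tub, at (254,209), (262,222) and (285,214). The last one, at (308,370), is unmoved.

Call:
play_rows(
  targets=[
    {"jaw": 0.4,"dx": 0.005,"dy": -0.03,"dz": 0,"yaw": 0.01},
    {"jaw": 0.3,"dx": 0.006,"dy": -0.045,"dz": 0,"yaw": 0.015},
    {"jaw": 0.3,"dx": 0.006,"dy": -0.045,"dz": 0,"yaw": 0.015},
    {"jaw": 0.3,"dx": 0.005,"dy": -0.045,"dz": 0,"yaw": 0.015},
    {"jaw": 0.3,"dx": 0.005,"dy": -0.045,"dz": 0,"yaw": 0.015},
  ],
)

```text
clock: 22.0
tool_pos: [0.4789, 0.0065, 0.1497]
eef_rot: [-0.074, 0.997, 0.013, 0.019]
contact_force: [0.8, 0.1, 0.4]
opening: 0.696
```

Call:
play_rows(
  targets=[
    {"jaw": 0.3,"dx": 0.003,"dy": -0.045,"dz": 0,"yaw": 0.015},
    {"jaw": 0.3,"dx": 0.003,"dy": -0.045,"dz": 0,"yaw": 0.015},
    {"jaw": 0.3,"dx": 0.002,"dy": -0.045,"dz": 0,"yaw": 0.015},
    {"jaw": 0.3,"dx": 0.001,"dy": -0.045,"dz": 0,"yaw": 0.015},
    {"jaw": 0.3,"dx": 0.001,"dy": -0.045,"dz": 0,"yaw": 0.015},
  ],
)

```text
clock: 22.5
tool_pos: [0.4937, -0.2284, 0.1452]
eef_rot: [-0.035, 0.999, 0.013, 0.019]
contact_force: [0.4, 0.5, -0.4]
opening: 0.701
```

Run:
```python
from h import *
plan(.492,-.3867,.1,88.7,5)
```

```text
t 22.5 tcp [ 0.4937 -0.2284  0.1452] jaw 94.0 F [ 0.4  0.5 -0.4] op 0.701 tilt [0.037 0.028]
  -> yaw 0.093 | d(now axes) [ 0.0143 -0.1589  0.0407] | d(after yaw) [-0.0005 -0.1595  0.0407] | 0.165
  row 0 [ 0.003 -0.032  0.008] 0.019
  row 1 [ 0.002 -0.032  0.008] 0.019
  row 2 [ 0.002 -0.032  0.008] 0.019
  row 3 [ 0.001 -0.032  0.008] 0.019
  row 4 [ 0.001 -0.032  0.008] 0.019
```

Call:
play_rows(
  targets=[
    {"jaw": 0.3,"dx": 0.003,"dy": -0.04,"dz": 0,"yaw": 0.02},
    {"jaw": 0.3,"dx": 0.002,"dy": -0.04,"dz": 0.01,"yaw": 0.02},
    {"jaw": 0.3,"dx": 0.002,"dy": -0.035,"dz": 0.01,"yaw": 0.02},
    {"jaw": 0.3,"dx": 0,"dy": -0.025,"dz": 0.01,"yaw": 0.015},
    {"jaw": 0.3,"dx": 0,"dy": -0.01,"dz": 0.01,"yaw": 0.015},
  ],
)

```text
clock: 23.0
tool_pos: [0.4901, -0.3932, 0.101]
eef_rot: [0.019, 1.0, 0.011, 0.019]
contact_force: [0.5, -0.2, -0.3]
opening: 0.699
```

Run:
```python
from h import *
s=snap("top"); save(s,"top5.png"); P=cloud(s); print(rects(s,P,[(459,294)],.022,.038,.030))
plan(.492,-.3867,.06,88.7,1)
```

```text
[None]
t 23.05 tcp [ 0.4889 -0.3936  0.0991] jaw 87.8 F [-0.2 -1.4 -1.7] op 0.697 tilt [0.036 0.022]
  -> yaw -0.015 | d(now axes) [-0.0014  0.006   0.0394] | d(after yaw) [-0.0015  0.006   0.0394] | 0.04
  row 0 [-0.001  0.006  0.039] -0.015
```

View pics/top5.png

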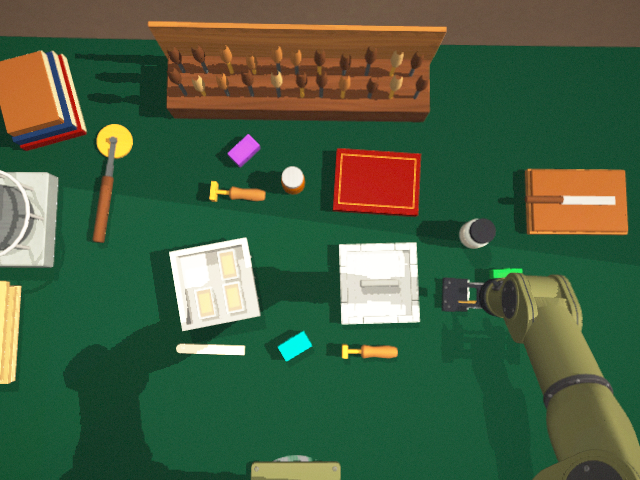

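The gripper covers the last box at (459,294), the three in the tub lie flat, and the green block at (508,277) is clear. Descending.

Call:
play_rows(
  targets=[
    {"jaw": 0.3,"dx": -0.001,"dy": 0.006,"dz": 0.01,"yaw": -0.015},
    {"jaw": 0.3,"dx": 0,"dy": 0,"dz": 0.02,"yaw": 0},
    {"jaw": 0.3,"dx": 0,"dy": 0,"dz": 0.01,"yaw": 0},
    {"jaw": 0.3,"dx": 0,"dy": 0,"dz": 0,"yaw": 0},
    {"jaw": 0.3,"dx": 0,"dy": 0,"dz": 0,"yaw": 0},
  ],
)

```text
clock: 23.55
tool_pos: [0.4941, -0.3761, 0.0583]
eef_rot: [0.005, 1.0, 0.015, 0.018]
contact_force: [-0.3, -1.4, -0.4]
opening: 0.699
```

Run:
```python
from h import *
s=snap("side"); save(s,"side6.png")
plan(.492,-.3867,.006,88.7,1)
```

```text
t 23.6 tcp [ 0.4943 -0.3761  0.0584] jaw 89.5 F [ 0.1 -0.1 -0.2] op 0.699 tilt [0.036 0.029]
  -> yaw 0.013 | d(now axes) [ 0.004  -0.0122  0.052 ] | d(after yaw) [ 0.0039 -0.0123  0.052 ] | 0.054
  row 0 [ 0.004 -0.012  0.052] 0.013
```

View pics/side6.png

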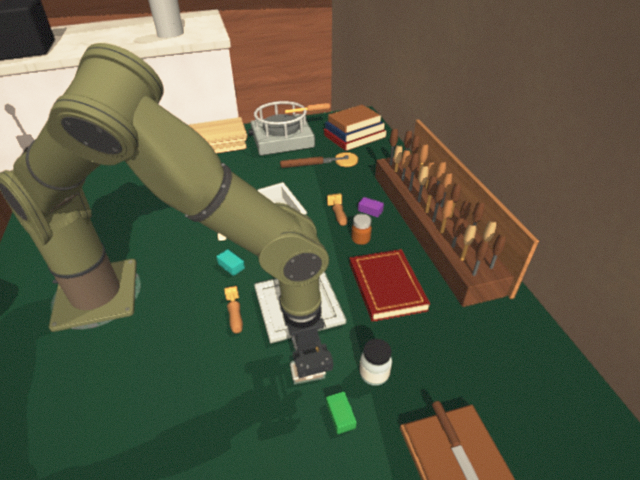

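The gripper sits above the last box at (308,372), with the box between the fingers. Correcting, then descending.

Call:
play_rows(
  targets=[
    {"jaw": 0.2,"dx": 0.002,"dy": -0.006,"dz": 0,"yaw": 0.008},
    {"jaw": 0.2,"dx": 0.001,"dy": -0.005,"dz": 0.005,"yaw": 0.005},
    {"jaw": 0.2,"dx": 0,"dy": 0,"dz": 0.005,"yaw": 0},
    {"jaw": 0.2,"dx": 0,"dy": 0,"dz": 0.002,"yaw": 0},
    {"jaw": 0.2,"dx": 0,"dy": 0,"dz": 0.002,"yaw": 0},
  ],
)

```text
clock: 24.1
tool_pos: [0.4924, -0.3887, 0.0452]
eef_rot: [0.012, 1.0, 0.014, 0.02]
contact_force: [-0.5, 0.3, 0.0]
opening: 0.802
```

Run:
```python
from h import *
plan(.492,-.3867,.006,88.7,1)
```

```text
t 24.1 tcp [ 0.4924 -0.3887  0.0452] jaw 88.6 F [-0.5  0.3  0. ] op 0.802 tilt [0.039 0.027]
  -> yaw -0.002 | d(now axes) [0.002  0.0009 0.0392] | d(after yaw) [0.002  0.0009 0.0392] | 0.039
  row 0 [0.002 0.001 0.039] -0.002
```

Call:
play_rows(
  targets=[
    {"jaw": 0.3,"dx": 0.001,"dy": 0,"dz": 0.01,"yaw": 0},
    {"jaw": 0.3,"dx": 0.001,"dy": 0,"dz": 0.012,"yaw": 0},
    {"jaw": 0.3,"dx": 0,"dy": 0,"dz": 0.01,"yaw": 0},
    {"jaw": 0.3,"dx": 0,"dy": 0,"dz": 0.003,"yaw": 0},
    {"jaw": 0.3,"dx": 0,"dy": 0,"dz": 0.001,"yaw": 0},
  ],
)

```text
clock: 24.6
tool_pos: [0.4912, -0.3868, 0.0047]
eef_rot: [0.012, 1.0, 0.014, 0.019]
contact_force: [-0.2, -1.0, -0.1]
opening: 0.701
```

Run:
```python
from h import *
plan(.492,-.3867,.006,88.7,1)
```

```text
t 24.6 tcp [ 0.4912 -0.3868  0.0047] jaw 88.6 F [-0.2 -1.  -0.1] op 0.701 tilt [0.038 0.028]
  -> yaw -0.001 | d(now axes) [-0.0009  0.0001 -0.0012] | d(after yaw) [-0.0009  0.0001 -0.0012] | 0.002
  row 0 [-0.001  0.    -0.001] -0.001
```

Call:
play_rows(
  targets=[
    {"jaw": 0.35,"dx": 0,"dy": 0,"dz": -0.001,"yaw": 0},
    {"jaw": 0.45,"dx": 0,"dy": 0,"dz": 0,"yaw": 0},
    {"jaw": 0.55,"dx": 0,"dy": 0,"dz": 0,"yaw": 0},
    {"jaw": 0.65,"dx": 0,"dy": 0,"dz": 0,"yaw": 0},
    {"jaw": 0.7,"dx": 0,"dy": 0,"dz": 0,"yaw": 0},
  ],
)

```text
clock: 25.1
tool_pos: [0.4917, -0.3869, 0.0065]
eef_rot: [0.012, 1.0, 0.014, 0.019]
contact_force: [0.0, 0.3, -0.7]
opening: 0.456
```

Call:
play_rows(
  targets=[
    {"jaw": 0.7,"dx": 0,"dy": 0,"dz": 0,"yaw": 0},
    {"jaw": 0.7,"dx": 0,"dy": 0,"dz": -0.01,"yaw": 0},
    {"jaw": 0.7,"dx": 0,"dy": 0,"dz": -0.03,"yaw": 0},
    {"jaw": 0.7,"dx": 0,"dy": 0,"dz": -0.04,"yaw": 0},
    {"jaw": 0.7,"dx": 0,"dy": 0,"dz": -0.04,"yaw": 0},
  ],
)

```text
clock: 25.6
tool_pos: [0.4834, -0.3881, 0.1259]
eef_rot: [0.011, 1.0, 0.017, 0.014]
contact_force: [0.7, 0.1, -1.6]
opening: 0.452
```

Run:
```python
from h import *
plan(.5428,.2302,.12,101.3,15)
```

```text
t 25.6 tcp [ 0.4834 -0.3881  0.1259] jaw 88.7 F [ 0.7  0.1 -1.6] op 0.452 tilt [0.029 0.034]
  -> yaw -0.219 | d(now axes) [-0.0449  0.6189  0.0286] | d(after yaw) [-0.1785  0.5943  0.0286] | 0.621
  row 0 [-0.003  0.041  0.002] -0.015
  row 1 [-0.004  0.041  0.002] -0.015
  row 2 [-0.004  0.041  0.002] -0.015
  row 3 [-0.005  0.041  0.002] -0.015
  row 4 [-0.005  0.041  0.002] -0.015
  row 5 [-0.006  0.041  0.002] -0.015
  row 6 [-0.007  0.041  0.002] -0.015
  row 7 [-0.007  0.041  0.002] -0.015
  row 8 [-0.008  0.041  0.002] -0.015
  row 9 [-0.008  0.041  0.002] -0.015
  row 10 [-0.009  0.04   0.002] -0.015
  row 11 [-0.01   0.04   0.002] -0.015
  row 12 [-0.01   0.04   0.002] -0.015
  row 13 [-0.011  0.04   0.002] -0.015
  row 14 [-0.011  0.04   0.002] -0.015
```

Grasp height was about 6.5 mm, so release will be near 10.5 mm. The path passes above the lid handle (44 mm).

Call:
play_rows(
  targets=[
    {"jaw": 0.7,"dx": -0.003,"dy": 0.03,"dz": 0,"yaw": -0.01},
    {"jaw": 0.7,"dx": -0.004,"dy": 0.042,"dz": 0,"yaw": -0.015},
    {"jaw": 0.7,"dx": -0.004,"dy": 0.042,"dz": 0,"yaw": -0.015},
    {"jaw": 0.7,"dx": -0.005,"dy": 0.042,"dz": 0,"yaw": -0.015},
    {"jaw": 0.7,"dx": -0.005,"dy": 0.042,"dz": 0,"yaw": -0.015},
  ],
)

```text
clock: 26.1
tool_pos: [0.5076, -0.1964, 0.1421]
eef_rot: [-0.016, 1.0, 0.009, 0.022]
contact_force: [1.8, -0.7, -1.3]
opening: 0.452
```

Call:
play_rows(
  targets=[
    {"jaw": 0.7,"dx": -0.006,"dy": 0.042,"dz": 0,"yaw": -0.015},
    {"jaw": 0.7,"dx": -0.007,"dy": 0.042,"dz": 0,"yaw": -0.015},
    {"jaw": 0.7,"dx": -0.007,"dy": 0.042,"dz": 0,"yaw": -0.015},
    {"jaw": 0.7,"dx": -0.008,"dy": 0.042,"dz": 0,"yaw": -0.015},
    {"jaw": 0.7,"dx": -0.008,"dy": 0.042,"dz": 0,"yaw": -0.015},
  ],
)

```text
clock: 26.6
tool_pos: [0.531, 0.0236, 0.1517]
eef_rot: [-0.055, 0.998, 0.008, 0.025]
contact_force: [0.6, -0.5, -1.1]
opening: 0.456
```

Run:
```python
from h import *
plan(.5428,.2302,.11,101.3,5)
```

```text
t 26.6 tcp [0.531  0.0236 0.1517] jaw 96.3 F [ 0.6 -0.5 -1.1] op 0.456 tilt [0.05  0.018]
  -> yaw -0.088 | d(now axes) [-0.032   0.2035  0.046 ] | d(after yaw) [-0.0497  0.1999  0.046 ] | 0.211
  row 0 [-0.006  0.041  0.009] -0.018
  row 1 [-0.007  0.041  0.009] -0.018
  row 2 [-0.008  0.04   0.009] -0.018
  row 3 [-0.009  0.04   0.009] -0.018
  row 4 [-0.009  0.04   0.009] -0.018
```

Call:
play_rows(
  targets=[
    {"jaw": 0.7,"dx": -0.006,"dy": 0.042,"dz": 0.005,"yaw": -0.02},
    {"jaw": 0.7,"dx": -0.007,"dy": 0.042,"dz": 0.01,"yaw": -0.02},
    {"jaw": 0.7,"dx": -0.008,"dy": 0.042,"dz": 0.01,"yaw": -0.02},
    {"jaw": 0.7,"dx": -0.009,"dy": 0.035,"dz": 0.01,"yaw": -0.02},
    {"jaw": 0.7,"dx": -0.007,"dy": 0.02,"dz": 0.005,"yaw": -0.01},
  ],
)

```text
clock: 27.1
tool_pos: [0.5439, 0.2228, 0.1204]
eef_rot: [-0.104, 0.994, 0.009, 0.03]
contact_force: [0.1, -0.7, -1.3]
opening: 0.456
```

Call:
play_rows(
  targets=[
    {"jaw": 0.7,"dx": 0,"dy": 0.005,"dz": 0,"yaw": 0},
    {"jaw": 0.7,"dx": 0,"dy": 0,"dz": 0,"yaw": 0},
    {"jaw": 0.7,"dx": 0,"dy": 0,"dz": 0,"yaw": 0},
    {"jaw": 0.7,"dx": 0,"dy": 0,"dz": 0,"yaw": 0},
    {"jaw": 0.7,"dx": 0,"dy": 0,"dz": 0,"yaw": 0},
  ],
)

```text
clock: 27.6
tool_pos: [0.5426, 0.2267, 0.1223]
eef_rot: [-0.104, 0.994, 0.008, 0.03]
contact_force: [-0.2, -0.8, -1.0]
opening: 0.457
```

Run:
```python
from h import *
plan(.5428,.2302,.06,101.3,1)
```

```text
t 27.6 tcp [0.5426 0.2267 0.1223] jaw 102.0 F [-0.2 -0.8 -1. ] op 0.457 tilt [0.058 0.023]
  -> yaw 0.012 | d(now axes) [0.0029 0.0027 0.0622] | d(after yaw) [0.0029 0.0027 0.0622] | 0.062
  row 0 [0.003 0.003 0.062] 0.012
```

Call:
play_rows(
  targets=[
    {"jaw": 0.7,"dx": 0.003,"dy": 0.003,"dz": 0.01,"yaw": 0.012},
    {"jaw": 0.7,"dx": 0,"dy": 0,"dz": 0.02,"yaw": 0},
    {"jaw": 0.7,"dx": 0.001,"dy": 0,"dz": 0.02,"yaw": 0},
    {"jaw": 0.7,"dx": 0.001,"dy": 0,"dz": 0.01,"yaw": 0},
    {"jaw": 0.7,"dx": 0,"dy": 0,"dz": 0,"yaw": 0},
  ],
)

```text
clock: 28.1
tool_pos: [0.5432, 0.2234, 0.0619]
eef_rot: [-0.094, 0.995, 0.007, 0.032]
contact_force: [0.2, 0.2, -0.3]
opening: 0.456
```

Run:
```python
from h import *
plan(.5428,.2302,.0105,101.3,1)
```

```text
t 28.1 tcp [0.5432 0.2234 0.0619] jaw 100.8 F [ 0.2  0.2 -0.3] op 0.456 tilt [0.062 0.02 ]
  -> yaw -0.01 | d(now axes) [0.0024 0.0064 0.0514] | d(after yaw) [0.0024 0.0064 0.0514] | 0.052
  row 0 [0.002 0.006 0.051] -0.01
```

Call:
play_rows(
  targets=[
    {"jaw": 0.7,"dx": 0.001,"dy": 0.003,"dz": 0.01,"yaw": -0.01},
    {"jaw": 0.7,"dx": 0.001,"dy": 0.003,"dz": 0.012,"yaw": 0},
    {"jaw": 0.7,"dx": 0.001,"dy": 0,"dz": 0.01,"yaw": 0},
    {"jaw": 0.7,"dx": 0,"dy": 0,"dz": 0.005,"yaw": 0},
    {"jaw": 0.7,"dx": 0,"dy": 0,"dz": 0.001,"yaw": 0},
  ],
)

```text
clock: 28.6
tool_pos: [0.5425, 0.2301, 0.0224]
eef_rot: [-0.098, 0.995, 0.007, 0.033]
contact_force: [-0.6, 0.0, 0.0]
opening: 0.455
```

Run:
```python
from h import *
plan(.5428,.2302,.0105,101.3,1)
```

```text
t 28.6 tcp [0.5425 0.2301 0.0224] jaw 101.3 F [-0.6  0.   0. ] op 0.455 tilt [0.064 0.021]
  -> yaw 0.0 | d(now axes) [ 0.0005 -0.0001  0.0119] | d(after yaw) [ 0.0005 -0.0001  0.0119] | 0.012
  row 0 [ 0.001 -0.     0.012] 0.0
```

Call:
play_rows(
  targets=[
    {"jaw": 0.7,"dx": 0,"dy": 0,"dz": 0.003,"yaw": 0},
    {"jaw": 0.7,"dx": 0,"dy": 0,"dz": 0.003,"yaw": 0},
    {"jaw": 0.7,"dx": 0,"dy": 0,"dz": 0.002,"yaw": 0},
    {"jaw": 0.7,"dx": 0,"dy": 0,"dz": 0.001,"yaw": 0},
    {"jaw": 0.7,"dx": 0,"dy": 0,"dz": 0.0005,"yaw": 0},
  ],
)

```text
clock: 29.1
tool_pos: [0.5437, 0.2306, 0.0126]
eef_rot: [-0.098, 0.995, 0.008, 0.034]
contact_force: [-1.1, 0.9, -1.2]
opening: 0.452
```

Call:
play_rows(
  targets=[
    {"jaw": 0.7,"dx": 0,"dy": 0,"dz": 0.001,"yaw": 0},
    {"jaw": 0.7,"dx": 0,"dy": 0,"dz": 0.001,"yaw": 0},
    {"jaw": 0.7,"dx": 0,"dy": 0,"dz": 0.0005,"yaw": 0},
    {"jaw": 0.7,"dx": 0,"dy": 0,"dz": 0.0005,"yaw": 0},
    {"jaw": 0.7,"dx": 0,"dy": 0,"dz": 0,"yaw": 0},
  ],
)

```text
clock: 29.6
tool_pos: [0.5444, 0.2309, 0.0107]
eef_rot: [-0.098, 0.995, 0.008, 0.034]
contact_force: [-1.1, -0.8, 2.5]
opening: 0.456
```

Call:
play_rows(
  targets=[
    {"jaw": 0.7,"dx": 0,"dy": 0,"dz": 0.001,"yaw": 0},
    {"jaw": 0.7,"dx": 0,"dy": 0,"dz": 0.0005,"yaw": 0},
    {"jaw": 0.6,"dx": 0,"dy": 0,"dz": 0,"yaw": 0},
    {"jaw": 0.5,"dx": 0,"dy": 0,"dz": 0,"yaw": 0},
    {"jaw": 0.47,"dx": 0,"dy": 0,"dz": 0,"yaw": 0},
  ],
)

```text
clock: 30.1
tool_pos: [0.5448, 0.2311, 0.0099]
eef_rot: [-0.098, 0.995, 0.008, 0.035]
contact_force: [0.0, 0.2, 1.0]
opening: 0.528
```

Call:
play_rows(
  targets=[
    {"jaw": 0.45,"dx": 0,"dy": 0,"dz": 0,"yaw": 0},
    {"jaw": 0.45,"dx": 0,"dy": 0,"dz": -0.005,"yaw": 0},
    {"jaw": 0.45,"dx": 0,"dy": 0,"dz": -0.03,"yaw": 0},
    {"jaw": 0.45,"dx": 0,"dy": 0,"dz": -0.05,"yaw": 0},
    {"jaw": 0.45,"dx": 0,"dy": 0,"dz": -0.05,"yaw": 0},
  ],
)

```text
clock: 30.6
tool_pos: [0.532, 0.2261, 0.1418]
eef_rot: [-0.099, 0.995, 0.005, 0.028]
contact_force: [1.2, -0.0, 0.6]
opening: 0.549
```

Run:
```python
from h import *
s=snap("side"); save(s,"side7.png")
plan(.5166,-.193,.15,2.2,15)
```

```text
t 30.65 tcp [0.535  0.2285 0.1495] jaw 101.4 F [0.6 0.5 3.9] op 0.549 tilt [0.066 0.021]
  -> yaw -1.41 | d(now axes) [ 0.1008 -0.4096 -0.0105] | d(after yaw) [ 0.4204  0.0341 -0.0105] | 0.422
  row 0 [ 0.007 -0.027 -0.001] -0.094
  row 1 [ 0.009 -0.027 -0.001] -0.094
  row 2 [ 0.012 -0.026 -0.001] -0.094
  row 3 [ 0.014 -0.024 -0.001] -0.094
  row 4 [ 0.016 -0.023 -0.001] -0.094
  row 5 [ 0.018 -0.021 -0.001] -0.094
  row 6 [ 0.02  -0.019 -0.001] -0.094
  row 7 [ 0.022 -0.017 -0.001] -0.094
  row 8 [ 0.024 -0.015 -0.001] -0.094
  row 9 [ 0.025 -0.013 -0.001] -0.094
  row 10 [ 0.026 -0.011 -0.001] -0.094
  row 11 [ 0.027 -0.008 -0.001] -0.094
  row 12 [ 0.028 -0.006 -0.001] -0.094
  row 13 [ 0.028 -0.003 -0.001] -0.094
  row 14 [ 0.028 -0.    -0.001] -0.094
```

View pics/side7.png

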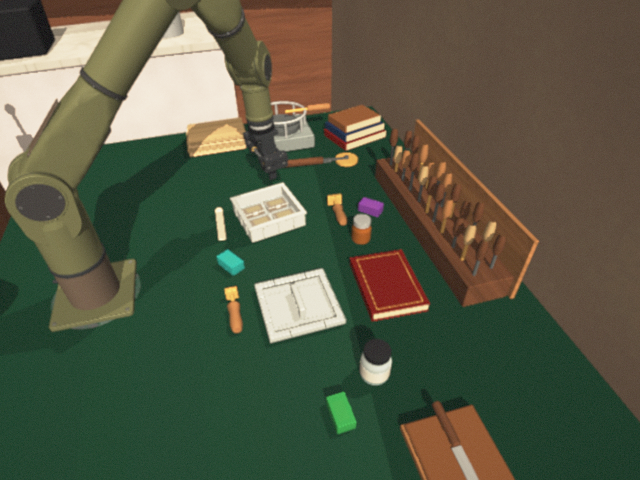

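All four boxes lie flat in one layer in the tub, at about (255,212), (272,203), (262,221) and (285,212). Everything else is where it was. The tool has drifted to a tilt of about 4°, which I want smaller before handling the lid. I'll test whether fast lifts reduce it.

Call:
play_rows(
  targets=[
    {"jaw": 0.4,"dx": 0,"dy": 0,"dz": -0.05,"yaw": 0},
    {"jaw": 0.4,"dx": 0,"dy": 0,"dz": -0.05,"yaw": 0},
    {"jaw": 0.4,"dx": 0,"dy": 0,"dz": -0.05,"yaw": 0},
    {"jaw": 0.4,"dx": 0,"dy": 0,"dz": -0.05,"yaw": 0},
    {"jaw": 0.4,"dx": 0,"dy": 0,"dz": -0.05,"yaw": 0},
  ],
)

```text
clock: 31.15
tool_pos: [0.5159, 0.2205, 0.3916]
eef_rot: [-0.1, 0.995, 0.006, 0.03]
contact_force: [0.9, -0.1, -0.1]
opening: 0.6
```

Run:
```python
from h import *
goto(.5166,-.193,.15,2.2); print(np.round(r.get_state()["q"],3))
```

```text
t 31.15 tcp [0.5159 0.2205 0.3916] jaw 101.5 F [ 0.9 -0.1 -0.1] op 0.6 tilt [0.059 0.017]
  -> yaw -1.409 | d(now axes) [ 0.0959 -0.4066  0.2341] | d(after yaw) [0.4168 0.0292 0.2341] | 0.479
[-0.054  0.483 -0.719  1.57   0.368  1.162  0.924]
```

Call:
play_rows(
  targets=[
    {"jaw": 0.4,"dx": 0,"dy": 0,"dz": 0.02,"yaw": 0},
    {"jaw": 0.4,"dx": 0,"dy": 0,"dz": 0.02,"yaw": 0},
    {"jaw": 0.4,"dx": 0,"dy": 0,"dz": 0.02,"yaw": 0},
    {"jaw": 0.4,"dx": 0,"dy": 0,"dz": 0.02,"yaw": 0},
    {"jaw": 0.4,"dx": 0,"dy": 0,"dz": 0.02,"yaw": 0},
  ],
)

```text
clock: 31.65
tool_pos: [0.527, 0.2268, 0.3033]
eef_rot: [-0.099, 0.994, 0.01, 0.043]
contact_force: [0.1, 0.3, -0.2]
opening: 0.599
```

Run:
```python
from h import *
goto(.5166,-.193,.15,2.2); print(np.round(r.get_state()["q"],3))
```

```text
t 31.65 tcp [0.527  0.2268 0.3033] jaw 101.4 F [ 0.1  0.3 -0.2] op 0.599 tilt [0.083 0.029]
  -> yaw -1.41 | d(now axes) [ 0.1059 -0.4112  0.1399] | d(after yaw) [0.4229 0.0386 0.1399] | 0.447
[-0.089  0.569 -0.671  1.711  0.467  0.933  0.83 ]
```

Lifts don't help, because the tilt follows small holding errors that get re-captured each row. Earlier, light pressing reduced it by about 0.7° in a few rows. I'll go to the bare bench patch near (0.50, −0.03), close the fingers and press lightly there.

Run:
```python
from h import *
plan(.50,-.03,.12,2.2,14)
```

```text
t 31.65 tcp [0.527  0.2268 0.3033] jaw 101.4 F [ 0.1  0.3 -0.2] op 0.599 tilt [0.083 0.029]
  -> yaw -1.41 | d(now axes) [ 0.0927 -0.2485  0.173 ] | d(after yaw) [0.2601 0.0517 0.173 ] | 0.317
  row 0 [ 0.007 -0.018  0.012] -0.101
  row 1 [ 0.008 -0.017  0.012] -0.101
  row 2 [ 0.01  -0.016  0.012] -0.101
  row 3 [ 0.012 -0.015  0.012] -0.101
  row 4 [ 0.013 -0.014  0.012] -0.101
  row 5 [ 0.014 -0.012  0.012] -0.101
  row 6 [ 0.016 -0.011  0.012] -0.101
  row 7 [ 0.017 -0.009  0.012] -0.101
  row 8 [ 0.017 -0.008  0.012] -0.101
  row 9 [ 0.018 -0.006  0.012] -0.101
  row 10 [ 0.019 -0.004  0.012] -0.101
  row 11 [ 0.019 -0.002  0.012] -0.101
  row 12 [ 0.019 -0.     0.012] -0.101
  row 13 [0.019 0.002 0.012] -0.101
```

Call:
play_rows(
  targets=[
    {"jaw": 0.6,"dx": 0.007,"dy": -0.018,"dz": 0.012,"yaw": -0.1},
    {"jaw": 0.8,"dx": 0.008,"dy": -0.017,"dz": 0.012,"yaw": -0.1},
    {"jaw": 1,"dx": 0.01,"dy": -0.016,"dz": 0.012,"yaw": -0.1},
    {"jaw": 1,"dx": 0.012,"dy": -0.015,"dz": 0.012,"yaw": -0.1},
    {"jaw": 1,"dx": 0.013,"dy": -0.014,"dz": 0.012,"yaw": -0.1},
  ],
)

```text
clock: 32.15
tool_pos: [0.5154, 0.1344, 0.2371]
eef_rot: [-0.354, 0.934, -0.001, 0.044]
contact_force: [0.2, -1.5, 0.6]
opening: 0.174
```

Call:
play_rows(
  targets=[
    {"jaw": 1,"dx": 0.014,"dy": -0.012,"dz": 0.012,"yaw": -0.1},
    {"jaw": 1,"dx": 0.016,"dy": -0.011,"dz": 0.012,"yaw": -0.1},
    {"jaw": 1,"dx": 0.017,"dy": -0.009,"dz": 0.012,"yaw": -0.1},
    {"jaw": 1,"dx": 0.017,"dy": -0.008,"dz": 0.012,"yaw": -0.1},
    {"jaw": 1,"dx": 0.018,"dy": -0.006,"dz": 0.012,"yaw": -0.1},
  ],
)

```text
clock: 32.65
tool_pos: [0.5077, 0.0374, 0.1722]
eef_rot: [-0.583, 0.811, -0.013, 0.042]
contact_force: [0.6, -0.0, -0.0]
opening: 0.007
```

Run:
```python
from h import *
plan(.50,-.03,.06,2.2,5)
print(np.round(r.get_state()["q"],3))
```

```text
t 32.65 tcp [0.5077 0.0374 0.1722] jaw 161.3 F [ 0.6 -0.  -0. ] op 0.007 tilt [0.084 0.029]
  -> yaw -0.364 | d(now axes) [ 0.0723 -0.0064  0.1092] | d(after yaw) [0.0698 0.0198 0.1092] | 0.131
  row 0 [ 0.014 -0.001  0.022] -0.073
  row 1 [ 0.015 -0.     0.022] -0.073
  row 2 [0.014 0.001 0.022] -0.073
  row 3 [0.014 0.002 0.022] -0.073
  row 4 [0.014 0.003 0.022] -0.073
[ 0.345  0.733 -0.825  2.04   0.91   0.669  1.745]
```

Call:
play_rows(
  targets=[
    {"jaw": 1,"dx": 0.014,"dy": -0.001,"dz": 0.022,"yaw": -0.075},
    {"jaw": 1,"dx": 0.014,"dy": 0,"dz": 0.022,"yaw": -0.075},
    {"jaw": 1,"dx": 0.014,"dy": 0.001,"dz": 0.022,"yaw": -0.075},
    {"jaw": 1,"dx": 0.014,"dy": 0.002,"dz": 0.022,"yaw": -0.075},
    {"jaw": 1,"dx": 0.01,"dy": 0.003,"dz": 0.02,"yaw": -0.07},
  ],
)

```text
clock: 33.15
tool_pos: [0.5013, -0.0296, 0.0594]
eef_rot: [0.727, -0.686, 0.023, -0.04]
contact_force: [0.1, -0.2, -0.3]
opening: 0.009
```

Run:
```python
from h import *
plan(.50,-.03,.0,2.2,5)
```

```text
t 33.15 tcp [ 0.5013 -0.0296  0.0594] jaw -176.7 F [ 0.1 -0.2 -0.3] op 0.009 tilt [0.088 0.027]
  -> yaw 0.019 | d(now axes) [0.0016 0.0066 0.059 ] | d(after yaw) [0.0017 0.0066 0.059 ] | 0.059
  row 0 [0.    0.001 0.012] 0.004
  row 1 [0.    0.001 0.012] 0.004
  row 2 [0.    0.001 0.012] 0.004
  row 3 [0.    0.001 0.012] 0.004
  row 4 [0.    0.001 0.012] 0.004
```

Call:
play_rows(
  targets=[
    {"jaw": 1,"dx": 0,"dy": 0,"dz": 0.015,"yaw": 0.01},
    {"jaw": 1,"dx": 0,"dy": 0,"dz": 0.018,"yaw": 0},
    {"jaw": 1,"dx": 0,"dy": 0,"dz": 0.012,"yaw": 0},
    {"jaw": 1,"dx": 0,"dy": 0,"dz": 0.006,"yaw": 0},
    {"jaw": 1,"dx": 0,"dy": 0,"dz": 0.002,"yaw": 0},
  ],
)

```text
clock: 33.65
tool_pos: [0.5051, -0.0323, 0.0027]
eef_rot: [0.722, -0.69, 0.023, -0.038]
contact_force: [0.3, -0.4, 0.3]
opening: 0.006
```

Call:
play_rows(
  targets=[
    {"jaw": 1,"dx": 0,"dy": 0,"dz": 0.003,"yaw": 0},
    {"jaw": 1,"dx": 0,"dy": 0,"dz": 0.003,"yaw": 0},
    {"jaw": 1,"dx": 0,"dy": 0,"dz": 0.003,"yaw": 0},
    {"jaw": 1,"dx": 0,"dy": 0,"dz": 0.003,"yaw": 0},
    {"jaw": 1,"dx": 0,"dy": 0,"dz": 0.003,"yaw": 0},
  ],
)

```text
clock: 34.15
tool_pos: [0.5055, -0.0321, 0.0009]
eef_rot: [0.723, -0.689, 0.029, -0.039]
contact_force: [-6.0, -1.9, 26.6]
opening: 0.002
```

Run:
```python
from h import *
plan(.50,-.03,.0,2.2,1)
```

```text
t 34.15 tcp [ 0.5055 -0.0321  0.0009] jaw -177.2 F [-6.  -1.9 26.6] op 0.002 tilt [0.096 0.017]
  -> yaw 0.01 | d(now axes) [-0.0024  0.0054  0.0004] | d(after yaw) [-0.0023  0.0055  0.0004] | 0.006
  row 0 [-0.002  0.005  0.   ] 0.01
```

Call:
play_rows(
  targets=[
    {"jaw": 1,"dx": 0,"dy": -0.008,"dz": 0.0025,"yaw": 0},
    {"jaw": 1,"dx": 0,"dy": -0.008,"dz": 0.003,"yaw": 0},
    {"jaw": 1,"dx": 0,"dy": -0.008,"dz": 0.003,"yaw": 0},
    {"jaw": 1,"dx": 0,"dy": -0.008,"dz": 0.003,"yaw": 0},
    {"jaw": 1,"dx": 0,"dy": -0.008,"dz": 0.003,"yaw": 0},
  ],
)

```text
clock: 34.65
tool_pos: [0.509, -0.0316, 0.0005]
eef_rot: [0.727, -0.687, 0.015, -0.019]
contact_force: [-21.0, -2.4, 38.2]
opening: 0.007
```

Run:
```python
from h import *
plan(.50,-.03,.0,2.2,1)
```

```text
t 34.65 tcp [ 5.09e-01 -3.16e-02  5.00e-04] jaw -176.8 F [-21.   -2.4  38.2] op 0.007 tilt [0.048 0.006]
  -> yaw 0.018 | d(now axes) [-0.0021  0.0089  0.0001] | d(after yaw) [-0.002   0.0089  0.0001] | 0.009
  row 0 [-0.002  0.009  0.   ] 0.018
```

Dragging outward with light pressure halves the tilt, so I'll repeat it more gently.

Call:
play_rows(
  targets=[
    {"jaw": 1,"dx": 0,"dy": -0.007,"dz": 0.001,"yaw": 0},
    {"jaw": 1,"dx": 0,"dy": -0.007,"dz": 0.0015,"yaw": 0},
    {"jaw": 1,"dx": 0,"dy": -0.007,"dz": 0.0015,"yaw": 0},
    {"jaw": 1,"dx": 0,"dy": -0.007,"dz": 0.0015,"yaw": 0},
    {"jaw": 1,"dx": 0,"dy": -0.007,"dz": 0.0015,"yaw": 0},
  ],
)

```text
clock: 35.15
tool_pos: [0.5369, -0.0297, 0.0005]
eef_rot: [0.728, -0.685, 0.013, -0.015]
contact_force: [-18.9, -0.8, 26.0]
opening: 0.004
```

Run:
```python
from h import *
plan(.50,-.03,.0,2.2,1)
```

```text
t 35.15 tcp [ 5.369e-01 -2.970e-02  5.000e-04] jaw -176.5 F [-18.9  -0.8  26. ] op 0.004 tilt [0.04  0.003]
  -> yaw 0.022 | d(now axes) [-0.0019  0.0368 -0.0009] | d(after yaw) [-0.0011  0.0369 -0.0009] | 0.037
  row 0 [-0.002  0.037 -0.001] 0.022
```

Call:
play_rows(
  targets=[
    {"jaw": 1,"dx": 0,"dy": -0.006,"dz": 0.0025,"yaw": 0},
    {"jaw": 1,"dx": 0,"dy": -0.008,"dz": 0.0025,"yaw": 0},
    {"jaw": 1,"dx": 0,"dy": -0.008,"dz": 0.0025,"yaw": 0},
    {"jaw": 1,"dx": 0,"dy": -0.008,"dz": 0.0025,"yaw": 0},
    {"jaw": 1,"dx": 0,"dy": -0.008,"dz": 0.002,"yaw": 0},
  ],
)

```text
clock: 35.65
tool_pos: [0.539, -0.0293, 0.0005]
eef_rot: [0.731, -0.682, 0.0, 0.011]
contact_force: [-13.4, -1.0, 21.7]
opening: 0.005
```

Run:
```python
from h import *
plan(.50,-.03,.0,2.2,1)
```

```text
t 35.65 tcp [ 5.39e-01 -2.93e-02  5.00e-04] jaw -176.1 F [-13.4  -1.   21.7] op 0.005 tilt [-0.014 -0.016]
  -> yaw 0.03 | d(now axes) [-0.002   0.0389  0.001 ] | d(after yaw) [-0.0009  0.039   0.001 ] | 0.039
  row 0 [-0.002  0.039  0.001] 0.03
```

Tilt is now about 1° on the other side, which is good because the drift runs positive. Lift and go to the lid.

Call:
play_rows(
  targets=[
    {"jaw": 1,"dx": 0,"dy": 0,"dz": -0.005,"yaw": 0},
    {"jaw": 0.9,"dx": 0,"dy": 0,"dz": -0.01,"yaw": 0},
    {"jaw": 0.7,"dx": 0,"dy": 0,"dz": -0.025,"yaw": 0.01},
    {"jaw": 0.5,"dx": 0,"dy": 0,"dz": -0.04,"yaw": 0.01},
    {"jaw": 0.4,"dx": 0,"dy": 0,"dz": -0.03,"yaw": 0.01},
  ],
)

```text
clock: 36.15
tool_pos: [0.539, -0.0275, 0.1144]
eef_rot: [0.721, -0.693, -0.001, 0.012]
contact_force: [-0.1, -1.1, 0.2]
opening: 0.345
```

Run:
```python
from h import *
s=snap("top"); save(s,"top6.png"); P=cloud(s)
print("handle",rects(s,P,[(379,283)],.038,.056,.044))
print("tub",rects(s,P,[(172,290),(252,290)],.046,.06,.052))
print("boxes",rects(s,P,[(205,302),(228,264),(234,299),(199,272)],.022,.040,.034))
plan(.5166,-.193,.12,2.2,5)
print(np.round(r.get_state()["q"],3))
```

```text
handle [None]
tub [(array([512. , 190.5]), 183.9, 179.9, 11.3, 1609, 52.6), (array([512. , 190.5]), 183.9, 179.9, 11.3, 1609, 52.6)]
boxes [(array([468.3, 213.2]), 69.9, 43.6, 11.7, 540, 34.5), (array([557.6, 163.1]), 70.8, 42.8, 11.4, 520, 34.4), (array([481.4, 149. ]), 70.0, 42.7, 10.9, 529, 34.5), (array([544.7, 229. ]), 70.6, 43.1, 10.9, 534, 34.4)]
t 36.2 tcp [ 0.5415 -0.0266  0.1184] jaw -177.8 F [0.2 0.4 1.9] op 0.388 tilt [-0.011 -0.016]
  -> yaw 0.001 | d(now axes) [0.1653 0.0314 0.0013] | d(after yaw) [0.1653 0.0312 0.0013] | 0.168
  row 0 [0.033 0.006 0.   ] 0.0
  row 1 [0.033 0.006 0.   ] 0.0
  row 2 [0.033 0.006 0.   ] 0.0
  row 3 [0.033 0.006 0.   ] 0.0
  row 4 [0.033 0.006 0.   ] 0.0
[ 0.416  0.888 -0.815  1.891  0.919  0.81   2.262]
```

View pics/top6.png

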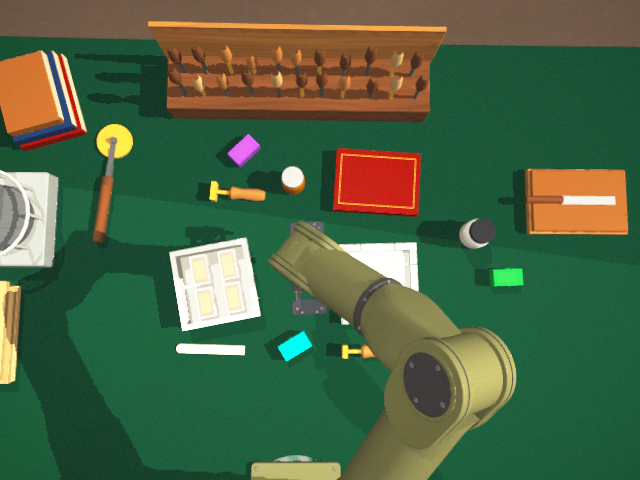

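The top view shows all four boxes flat in the tub (tops at 34.4 mm = floor 4 + 30 mm). The tub rectangle is unchanged and the bystanders are in place. Joint 7 is at 2.26, near its limit, so I'll turn half a revolution back (equivalent grasp) on the way to the lid.

Call:
play_rows(
  targets=[
    {"jaw": 0.4,"dx": 0,"dy": 0,"dz": 0,"yaw": 0.14},
    {"jaw": 0.4,"dx": 0,"dy": 0,"dz": 0,"yaw": 0.145},
    {"jaw": 0.4,"dx": 0,"dy": 0,"dz": 0,"yaw": 0.145},
    {"jaw": 0.4,"dx": 0,"dy": 0,"dz": 0,"yaw": 0.145},
    {"jaw": 0.4,"dx": 0,"dy": 0,"dz": 0,"yaw": 0.145},
  ],
)

```text
clock: 36.7
tool_pos: [0.5467, -0.0263, 0.1246]
eef_rot: [-0.419, 0.908, -0.006, -0.001]
contact_force: [0.1, 0.1, 0.2]
opening: 0.6
```

Call:
play_rows(
  targets=[
    {"jaw": 0.4,"dx": 0,"dy": 0,"dz": 0,"yaw": 0.145},
    {"jaw": 0.4,"dx": 0,"dy": 0,"dz": 0,"yaw": 0.145},
    {"jaw": 0.4,"dx": 0,"dy": 0,"dz": 0,"yaw": 0.145},
    {"jaw": 0.4,"dx": 0,"dy": 0,"dz": 0,"yaw": 0.145},
    {"jaw": 0.4,"dx": 0,"dy": 0,"dz": 0,"yaw": 0.145},
  ],
)

```text
clock: 37.2
tool_pos: [0.5503, -0.0255, 0.1279]
eef_rot: [-0.058, 0.998, -0.006, 0.005]
contact_force: [-0.3, -0.1, -0.3]
opening: 0.6
```

Call:
play_rows(
  targets=[
    {"jaw": 0.4,"dx": 0,"dy": 0,"dz": 0,"yaw": 0.145},
    {"jaw": 0.4,"dx": 0,"dy": 0,"dz": 0,"yaw": 0.145},
    {"jaw": 0.4,"dx": 0,"dy": 0,"dz": 0,"yaw": 0.145},
    {"jaw": 0.4,"dx": 0,"dy": 0,"dz": 0,"yaw": 0.145},
    {"jaw": 0.4,"dx": 0,"dy": 0,"dz": 0,"yaw": 0.145},
  ],
)

```text
clock: 37.7
tool_pos: [0.5538, -0.024, 0.1311]
eef_rot: [0.312, 0.95, -0.0, 0.011]
contact_force: [-0.2, 1.1, 0.0]
opening: 0.599
```

Run:
```python
from h import *
plan(.5166,-.193,.13,2.2,8)
print(np.round(r.get_state()["q"],3))
```

```text
t 37.7 tcp [ 0.5538 -0.024   0.1311] jaw 53.7 F [-0.2  1.1  0. ] op 0.599 tilt [ 0.021 -0.008]
  -> yaw 0.899 | d(now axes) [-0.0701 -0.1582  0.0016] | d(after yaw) [-0.1674 -0.0437  0.0016] | 0.173
  row 0 [-0.009 -0.02   0.   ] 0.112
  row 1 [-0.011 -0.019  0.   ] 0.112
  row 2 [-0.013 -0.017  0.   ] 0.112
  row 3 [-0.015 -0.016  0.   ] 0.112
  row 4 [-0.016 -0.014  0.   ] 0.112
  row 5 [-0.018 -0.012  0.   ] 0.112
  row 6 [-0.019 -0.01   0.   ] 0.112
  row 7 [-0.02  -0.008  0.   ] 0.112
[ 0.103  0.752 -0.247  1.895  0.363  0.518  0.542]
```

Call:
play_rows(
  targets=[
    {"jaw": 0.4,"dx": -0.009,"dy": -0.02,"dz": 0,"yaw": 0.115},
    {"jaw": 0.4,"dx": -0.012,"dy": -0.02,"dz": 0,"yaw": 0.115},
    {"jaw": 0.4,"dx": -0.014,"dy": -0.018,"dz": 0,"yaw": 0.115},
    {"jaw": 0.4,"dx": -0.016,"dy": -0.017,"dz": 0,"yaw": 0.115},
    {"jaw": 0.4,"dx": -0.017,"dy": -0.014,"dz": 0,"yaw": 0.115},
  ],
)

```text
clock: 38.2
tool_pos: [0.5341, -0.1311, 0.1343]
eef_rot: [0.574, 0.819, 0.009, 0.014]
contact_force: [-0.6, -0.0, -0.2]
opening: 0.604
```

Run:
```python
from h import *
plan(.5166,-.193,.10,2.2,4)
print(np.round(r.get_state()["q"],3))
```

```text
t 38.2 tcp [ 0.5341 -0.1311  0.1343] jaw 20.0 F [-0.6 -0.  -0.2] op 0.604 tilt [ 0.033 -0.002]
  -> yaw 0.311 | d(now axes) [-0.0518 -0.0387  0.0338] | d(after yaw) [-0.0611 -0.021   0.0338] | 0.073
  row 0 [-0.013 -0.01   0.008] 0.078
  row 1 [-0.014 -0.009  0.008] 0.078
  row 2 [-0.014 -0.008  0.008] 0.078
  row 3 [-0.015 -0.006  0.008] 0.078
[ 0.238  0.734 -0.131  1.92   0.189  0.466  0.323]
```

Call:
play_rows(
  targets=[
    {"jaw": 0.4,"dx": -0.014,"dy": -0.01,"dz": 0.008,"yaw": 0.08},
    {"jaw": 0.4,"dx": -0.014,"dy": -0.009,"dz": 0.01,"yaw": 0.08},
    {"jaw": 0.4,"dx": -0.013,"dy": -0.007,"dz": 0.01,"yaw": 0.08},
    {"jaw": 0.4,"dx": -0.01,"dy": -0.004,"dz": 0.01,"yaw": 0.07},
    {"jaw": 0.4,"dx": 0,"dy": 0,"dz": 0.005,"yaw": 0},
  ],
)

```text
clock: 38.7
tool_pos: [0.5183, -0.1943, 0.0888]
eef_rot: [0.701, 0.713, 0.012, 0.014]
contact_force: [-0.3, 0.1, 0.0]
opening: 0.601
```

Run:
```python
from h import *
plan(.5166,-.193,.07,2.2,1)
s=snap("side"); save(s,"side8.png")
plan(.5166,-.193,.07,2.2,1)
```

```text
t 38.7 tcp [ 0.5183 -0.1943  0.0888] jaw 0.9 F [-0.3  0.1  0. ] op 0.601 tilt [ 0.037 -0.003]
  -> yaw -0.022 | d(now axes) [ 0.0014 -0.0024  0.0187] | d(after yaw) [ 0.0015 -0.0024  0.0187] | 0.019
  row 0 [ 0.001 -0.002  0.019] -0.022
t 38.75 tcp [ 0.5184 -0.193   0.0883] jaw 1.1 F [-0.5  0.4 -0.9] op 0.603 tilt [ 0.037 -0.002]
  -> yaw -0.019 | d(now axes) [ 0.0001 -0.0025  0.0182] | d(after yaw) [ 0.0002 -0.0025  0.0182] | 0.018
  row 0 [ 0.    -0.002  0.018] -0.019
```

View pics/side8.png

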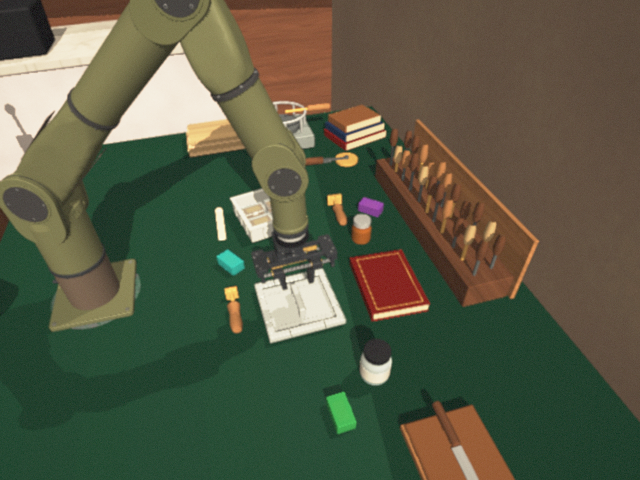

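The gripper straddles the lid's handle bar (about (297,298)), and the body is clear of the book. Descending.

Call:
play_rows(
  targets=[
    {"jaw": 0.4,"dx": 0,"dy": -0.002,"dz": 0.014,"yaw": -0.018},
    {"jaw": 0.4,"dx": 0,"dy": 0,"dz": 0.018,"yaw": 0},
    {"jaw": 0.4,"dx": 0,"dy": 0,"dz": 0.016,"yaw": 0},
    {"jaw": 0.4,"dx": 0,"dy": 0,"dz": 0.012,"yaw": 0},
    {"jaw": 0.4,"dx": 0,"dy": 0,"dz": 0.003,"yaw": 0},
  ],
  squeeze=20,
)

```text
clock: 39.25
tool_pos: [0.522, -0.1876, 0.0229]
eef_rot: [0.689, 0.724, 0.015, 0.014]
contact_force: [-1.0, 0.8, -0.3]
opening: 0.598
```

Run:
```python
from h import *
plan(.5166,-.193,.02,2.2,1)
```

```text
t 39.25 tcp [ 0.522  -0.1876  0.0229] jaw 2.8 F [-1.   0.8 -0.3] op 0.598 tilt [0.041 0.003]
  -> yaw 0.011 | d(now axes) [-0.0051 -0.0057  0.0026] | d(after yaw) [-0.0051 -0.0057  0.0026] | 0.008
  row 0 [-0.005 -0.006  0.003] 0.011
```

Call:
play_rows(
  targets=[
    {"jaw": 0.5,"dx": -0.005,"dy": -0.005,"dz": 0.002,"yaw": 0.01},
    {"jaw": 0.65,"dx": 0,"dy": 0,"dz": 0,"yaw": 0},
    {"jaw": 0.8,"dx": 0,"dy": 0,"dz": 0,"yaw": 0},
    {"jaw": 0.9,"dx": 0,"dy": 0,"dz": 0,"yaw": 0},
    {"jaw": 0.95,"dx": 0,"dy": 0,"dz": 0,"yaw": 0},
  ],
)

```text
clock: 39.75
tool_pos: [0.518, -0.1929, 0.022]
eef_rot: [0.693, 0.721, 0.016, 0.015]
contact_force: [-1.6, 0.7, -3.8]
opening: 0.177
```

Call:
play_rows(
  targets=[
    {"jaw": 1,"dx": 0,"dy": 0,"dz": 0,"yaw": 0},
    {"jaw": 1,"dx": 0,"dy": 0,"dz": 0,"yaw": 0},
    {"jaw": 1,"dx": 0,"dy": 0,"dz": 0.001,"yaw": 0},
    {"jaw": 1,"dx": 0,"dy": 0,"dz": 0.001,"yaw": 0},
    {"jaw": 1,"dx": 0,"dy": 0,"dz": 0.001,"yaw": 0},
  ],
  squeeze=55,
)

```text
clock: 40.25
tool_pos: [0.5179, -0.1928, 0.0219]
eef_rot: [0.693, 0.721, 0.016, 0.015]
contact_force: [-2.3, 0.4, 7.3]
opening: 0.167
```

Run:
```python
from h import *
plan(.5166,-.193,.02,2.2,1)
```

```text
t 40.25 tcp [ 0.5179 -0.1928  0.0219] jaw 2.3 F [-2.3  0.4  7.3] op 0.167 tilt [0.044 0.002]
  -> yaw 0.002 | d(now axes) [-0.0002 -0.0014  0.0018] | d(after yaw) [-0.0002 -0.0014  0.0018] | 0.002
  row 0 [-0.    -0.001  0.002] 0.002
```

Gripped (opening 14.7 mm for a 16 mm bar). I'll take out the remaining 2.5° tilt by pressing lightly and pushing outward with the lid on the bench.

Call:
play_rows(
  targets=[
    {"jaw": 1,"dx": 0,"dy": 0.004,"dz": 0.003,"yaw": 0},
    {"jaw": 1,"dx": 0,"dy": 0.006,"dz": 0.003,"yaw": 0},
    {"jaw": 1,"dx": 0,"dy": 0.006,"dz": 0.003,"yaw": 0},
    {"jaw": 1,"dx": 0,"dy": 0.006,"dz": 0.003,"yaw": 0},
    {"jaw": 1,"dx": 0,"dy": 0.006,"dz": 0.003,"yaw": 0},
  ],
)

```text
clock: 40.75
tool_pos: [0.5172, -0.1929, 0.0215]
eef_rot: [0.695, 0.719, -0.002, -0.004]
contact_force: [-14.1, 2.0, 36.5]
opening: 0.171
```

Run:
```python
from h import *
plan(.5166,-.193,.02,2.2,1)
```

```text
t 40.75 tcp [ 0.5172 -0.1929  0.0215] jaw 1.9 F [-14.1   2.   36.5] op 0.171 tilt [-0.008  0.002]
  -> yaw -0.005 | d(now axes) [-0.0001 -0.0006  0.0015] | d(after yaw) [-0.0001 -0.0006  0.0015] | 0.002
  row 0 [-0.    -0.001  0.001] -0.005
```

Call:
play_rows(
  targets=[
    {"jaw": 1,"dx": 0,"dy": 0,"dz": -0.003,"yaw": 0},
    {"jaw": 1,"dx": 0,"dy": 0,"dz": -0.01,"yaw": 0},
    {"jaw": 1,"dx": 0,"dy": 0,"dz": -0.03,"yaw": 0},
    {"jaw": 1,"dx": 0,"dy": 0,"dz": -0.04,"yaw": 0},
    {"jaw": 1,"dx": 0,"dy": 0,"dz": -0.03,"yaw": 0},
  ],
)

```text
clock: 41.25
tool_pos: [0.5143, -0.1917, 0.135]
eef_rot: [0.695, 0.719, -0.005, -0.009]
contact_force: [1.0, -0.3, -4.0]
opening: 0.175
```

Run:
```python
from h import *
plan(.512,.1904,.15,11.2,10)
```

```text
t 41.25 tcp [ 0.5143 -0.1917  0.135 ] jaw 2.0 F [ 1.  -0.3 -4. ] op 0.175 tilt [-0.019  0.005]
  -> yaw -0.161 | d(now axes) [ 0.382   0.0105 -0.0129] | d(after yaw) [ 0.3754  0.0717 -0.0129] | 0.382
  row 0 [ 0.038  0.001 -0.001] -0.016
  row 1 [ 0.038  0.002 -0.001] -0.016
  row 2 [ 0.038  0.002 -0.001] -0.016
  row 3 [ 0.038  0.003 -0.001] -0.016
  row 4 [ 0.038  0.004 -0.001] -0.016
  row 5 [ 0.038  0.004 -0.001] -0.016
  row 6 [ 0.038  0.005 -0.001] -0.016
  row 7 [ 0.038  0.005 -0.001] -0.016
  row 8 [ 0.038  0.006 -0.001] -0.016
  row 9 [ 0.038  0.007 -0.001] -0.016
```

Call:
play_rows(
  targets=[
    {"jaw": 1,"dx": 0.025,"dy": 0.001,"dz": -0.003,"yaw": -0.015},
    {"jaw": 1,"dx": 0.038,"dy": 0.002,"dz": -0.002,"yaw": -0.017},
    {"jaw": 1,"dx": 0.04,"dy": 0.002,"dz": 0,"yaw": -0.017},
    {"jaw": 1,"dx": 0.04,"dy": 0.003,"dz": 0,"yaw": -0.017},
    {"jaw": 1,"dx": 0.04,"dy": 0.004,"dz": 0,"yaw": -0.017},
  ],
)

```text
clock: 41.75
tool_pos: [0.5187, -0.0129, 0.1457]
eef_rot: [0.669, 0.743, -0.003, -0.001]
contact_force: [0.8, -0.2, -4.2]
opening: 0.172
```

Run:
```python
from h import *
plan(.512,.1904,.13,11.2,5)
```

```text
t 41.75 tcp [ 0.5187 -0.0129  0.1457] jaw 6.0 F [ 0.8 -0.2 -4.2] op 0.172 tilt [-0.005 -0.003]
  -> yaw -0.091 | d(now axes) [0.203  0.0145 0.0153] | d(after yaw) [0.2008 0.033  0.0153] | 0.204
  row 0 [0.041 0.003 0.003] -0.018
  row 1 [0.041 0.004 0.003] -0.018
  row 2 [0.04  0.004 0.003] -0.018
  row 3 [0.04  0.005 0.003] -0.018
  row 4 [0.04  0.006 0.003] -0.018
```

Call:
play_rows(
  targets=[
    {"jaw": 1,"dx": 0.04,"dy": 0.003,"dz": 0.002,"yaw": -0.02},
    {"jaw": 1,"dx": 0.04,"dy": 0.003,"dz": 0.003,"yaw": -0.02},
    {"jaw": 1,"dx": 0.04,"dy": 0.004,"dz": 0.003,"yaw": -0.02},
    {"jaw": 1,"dx": 0.035,"dy": 0.005,"dz": 0.003,"yaw": -0.02},
    {"jaw": 1,"dx": 0.02,"dy": 0.003,"dz": 0.002,"yaw": -0.01},
  ],
)

```text
clock: 42.25
tool_pos: [0.5113, 0.1757, 0.1322]
eef_rot: [0.631, 0.776, -0.0, -0.002]
contact_force: [0.6, -0.0, -4.9]
opening: 0.171
```

Call:
play_rows(
  targets=[
    {"jaw": 1,"dx": 0.006,"dy": 0.001,"dz": 0.001,"yaw": 0},
    {"jaw": 1,"dx": 0,"dy": 0,"dz": 0.001,"yaw": 0},
    {"jaw": 1,"dx": 0,"dy": 0,"dz": 0.001,"yaw": 0},
    {"jaw": 1,"dx": 0,"dy": 0,"dz": 0.001,"yaw": 0},
    {"jaw": 1,"dx": 0,"dy": 0,"dz": 0.001,"yaw": 0},
  ],
)

```text
clock: 42.75
tool_pos: [0.5106, 0.1814, 0.1266]
eef_rot: [0.631, 0.776, -0.001, -0.002]
contact_force: [-0.1, -0.3, -5.2]
opening: 0.174
```

Run:
```python
from h import *
plan(.512,.1904,.09,11.2,1)
s=snap("side"); save(s,"side9.png")
t=snap("top"); save(t,"top9.png"); P=cloud(t)
plan(.512,.1904,.09,11.2,1)
# lid rim points: height band
q=P[200:360,140:300].reshape(-1,3)
z=q[:,2]; h,e=np.histogram(z,bins=np.arange(.04,.26,.01)); print(dict(zip(np.round(e[:-1],2),h)))
```

```text
t 42.75 tcp [0.5106 0.1814 0.1266] jaw 11.7 F [-0.1 -0.3 -5.2] op 0.174 tilt [-0.004  0.001]
  -> yaw 0.01 | d(now axes) [0.0085 0.0034 0.0366] | d(after yaw) [0.0085 0.0033 0.0366] | 0.038
  row 0 [0.008 0.003 0.037] 0.01
t 42.85 tcp [0.5105 0.1815 0.1265] jaw 11.8 F [-0.5  0.2 -4.7] op 0.174 tilt [-0.004  0.001]
  -> yaw 0.01 | d(now axes) [0.0083 0.0034 0.0365] | d(after yaw) [0.0084 0.0033 0.0365] | 0.038
  row 0 [0.008 0.003 0.037] 0.01
{np.float64(0.04): np.int64(0), np.float64(0.05): np.int64(0), np.float64(0.06): np.int64(0), np.float64(0.07): np.int64(0), np.float64(0.08): np.int64(0), np.float64(0.09): np.int64(0), np.float64(0.1): np.int64(2), np.float64(0.11): np.int64(1710), np.float64(0.12): np.int64(955), np.float64(0.13): np.int64(454), np.float64(0.14): np.int64(77), np.float64(0.15): np.int64(26), np.float64(0.16): np.int64(0), np.float64(0.17): np.int64(0), np.float64(0.18): np.int64(0), np.float64(0.19): np.int64(14), np.float64(0.2): np.int64(110), np.float64(0.21): np.int64(162), np.float64(0.22): np.int64(63), np.float64(0.23): np.int64(852), np.float64(0.24): np.int64(3)}
```

View pics/side9.png

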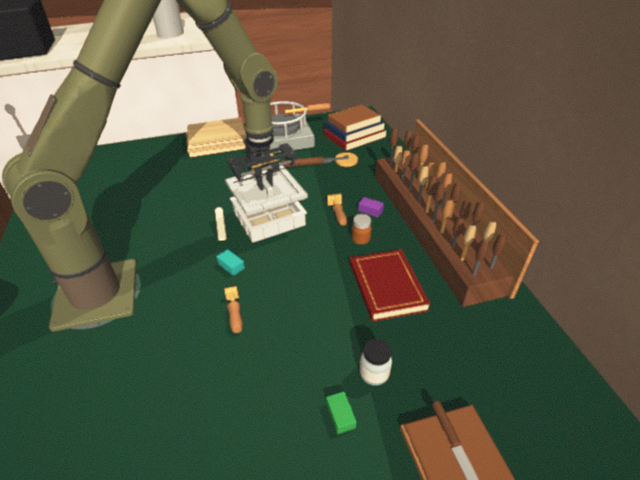

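View pics/top9.png

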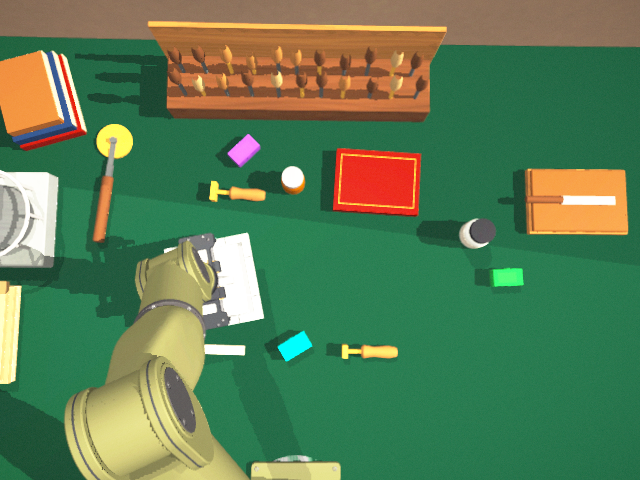

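The lid hangs level above the tub (side view (267,187) over (268,212)). The right edge of the lid is visible in the top view from (248,235) to (262,318). I'll use that to check its pose in the grip.

Run:
```python
from h import *
t=snap("top"); P=cloud(t)
m=((P[:,:,2]>.108)&(P[:,:,2]<.137)).astype(np.uint8)
m[:, :225]=0
pts=[]
for v in range(245,312):
    u=np.where(m[v,:280])[0]
    if len(u): pts.append((u.max()+.5,v))
W=world(t,pts,.129)[:,:2]*1000
vx,vy,x0,y0=cv2.fitLine(W.astype(np.float32),cv2.DIST_HUBER,0,.01,.01).ravel()
print("edge angle",np.degrees(np.arctan2(vy,vx)))
n,L,st,ce=cv2.connectedComponentsWithStats(m); l=1+np.argmax(st[1:,4]); vv,uu=np.where(L==l); print(st[l])
A=world(t,np.c_[uu,vv],.129)*1000
# project into tool pose lid frame
st_=r.get_state();p=st_["tool_pos"][:2]*1000; 
for ang in (11.5,12.0):
    a=np.radians(ang); Rr=np.array([[np.cos(a),np.sin(a)],[-np.sin(a),np.cos(a)]])
    B=(A[:,:2]-p)@Rr.T; E=(W-p)@Rr.T
    print(ang,"x range",B[:,0].min(),B[:,0].max(),"edge y",np.percentile(E[:,1],[10,50,90]))
plan(.512,.1904,.09,11.2,1)
```

```text
edge angle 11.644456
[ 225  234   38   92 2544]
11.5 x range -94.52650415206296 93.49643891587921 edge y [-95.60049649 -94.73169452 -93.86730566]
12.0 x range -95.14692596615045 92.7859698779862 edge y [-95.5783202  -94.68267891 -93.76332105]
t 42.9 tcp [0.5105 0.182  0.1266] jaw 11.8 F [ 0.8 -0.1 -4. ] op 0.173 tilt [-0.004  0.002]
  -> yaw 0.01 | d(now axes) [0.0078 0.0033 0.0366] | d(after yaw) [0.0078 0.0032 0.0366] | 0.038
  row 0 [0.008 0.003 0.037] 0.01
```

Call:
play_rows(
  targets=[
    {"jaw": 1,"dx": 0.005,"dy": 0.002,"dz": 0.005,"yaw": 0.006},
    {"jaw": 1,"dx": 0.005,"dy": 0.002,"dz": 0.01,"yaw": 0},
    {"jaw": 1,"dx": 0,"dy": 0,"dz": 0.012,"yaw": 0},
    {"jaw": 1,"dx": 0,"dy": 0,"dz": 0.01,"yaw": 0},
    {"jaw": 1,"dx": 0,"dy": 0,"dz": 0.004,"yaw": 0},
  ],
)

```text
clock: 43.4
tool_pos: [0.5129, 0.194, 0.0822]
eef_rot: [0.633, 0.774, -0.0, -0.002]
contact_force: [-0.3, -0.1, -4.2]
opening: 0.173
```

Run:
```python
from h import *
plan(.5118,.1914,.0655,11.4,1)
```

```text
t 43.4 tcp [0.5129 0.194  0.0822] jaw 11.4 F [-0.3 -0.1 -4.2] op 0.173 tilt [-0.003  0.003]
  -> yaw 0.0 | d(now axes) [-0.0024 -0.0015  0.0167] | d(after yaw) [-0.0024 -0.0015  0.0167] | 0.017
  row 0 [-0.002 -0.002  0.017] 0.0
```

Call:
play_rows(
  targets=[
    {"jaw": 1,"dx": -0.002,"dy": -0.0015,"dz": 0.002,"yaw": 0},
    {"jaw": 1,"dx": -0.001,"dy": 0,"dz": 0.002,"yaw": 0},
    {"jaw": 1,"dx": 0,"dy": 0,"dz": 0.002,"yaw": 0},
    {"jaw": 1,"dx": 0,"dy": 0,"dz": 0.001,"yaw": 0},
    {"jaw": 1,"dx": 0,"dy": 0,"dz": 0.0005,"yaw": 0},
  ],
)

```text
clock: 43.9
tool_pos: [0.5116, 0.1897, 0.0732]
eef_rot: [0.634, 0.774, -0.001, -0.002]
contact_force: [-0.1, 0.4, -4.5]
opening: 0.174
```

Run:
```python
from h import *
plan(.5118,.1914,.0655,11.4,1)
```

```text
t 43.9 tcp [0.5116 0.1897 0.0732] jaw 11.4 F [-0.1  0.4 -4.5] op 0.174 tilt [-0.005  0.001]
  -> yaw -0.0 | d(now axes) [0.0016 0.0006 0.0077] | d(after yaw) [0.0016 0.0006 0.0077] | 0.008
  row 0 [0.002 0.001 0.008] -0.0
```

Call:
play_rows(
  targets=[
    {"jaw": 1,"dx": 0.001,"dy": 0.0005,"dz": 0.002,"yaw": 0},
    {"jaw": 1,"dx": 0,"dy": 0,"dz": 0.002,"yaw": 0},
    {"jaw": 1,"dx": 0,"dy": 0,"dz": 0.0015,"yaw": 0},
    {"jaw": 1,"dx": 0,"dy": 0,"dz": 0.001,"yaw": 0},
    {"jaw": 1,"dx": 0,"dy": 0,"dz": 0.0005,"yaw": 0},
  ],
)

```text
clock: 44.4
tool_pos: [0.5123, 0.1913, 0.0663]
eef_rot: [0.634, 0.774, -0.0, -0.002]
contact_force: [-0.9, -0.6, -2.2]
opening: 0.173
```

Run:
```python
from h import *
plan(.5118,.1914,.0655,11.4,1)
```

```text
t 44.4 tcp [0.5123 0.1913 0.0663] jaw 11.4 F [-0.9 -0.6 -2.2] op 0.173 tilt [-0.003  0.002]
  -> yaw -0.0 | d(now axes) [ 0.0002 -0.0005  0.0008] | d(after yaw) [ 0.0002 -0.0005  0.0008] | 0.001
  row 0 [ 0.    -0.     0.001] -0.0
```

The lid's plug is in the mouth (TCP 66 mm, seated expected at 65.5). Set it down and release.

Call:
play_rows(
  targets=[
    {"jaw": 1,"dx": 0,"dy": 0,"dz": 0.001,"yaw": 0},
    {"jaw": 1,"dx": 0,"dy": 0,"dz": 0.0005,"yaw": 0},
    {"jaw": 0.85,"dx": 0,"dy": 0,"dz": 0,"yaw": 0},
    {"jaw": 0.8,"dx": 0,"dy": 0,"dz": 0,"yaw": 0},
    {"jaw": 0.75,"dx": 0,"dy": 0,"dz": 0,"yaw": 0},
  ],
  squeeze=20,
)

```text
clock: 44.9
tool_pos: [0.5133, 0.1916, 0.0661]
eef_rot: [0.634, 0.774, 0.001, -0.001]
contact_force: [0.8, 0.6, 0.0]
opening: 0.244
```

Call:
play_rows(
  targets=[
    {"jaw": 0.65,"dx": 0,"dy": 0,"dz": 0,"yaw": 0},
    {"jaw": 0.6,"dx": 0,"dy": 0,"dz": 0,"yaw": 0},
    {"jaw": 0.6,"dx": 0,"dy": 0,"dz": -0.01,"yaw": 0},
    {"jaw": 0.6,"dx": 0,"dy": 0,"dz": -0.03,"yaw": 0},
    {"jaw": 0.6,"dx": 0,"dy": 0,"dz": -0.03,"yaw": 0},
  ],
)

```text
clock: 45.4
tool_pos: [0.5117, 0.1908, 0.1359]
eef_rot: [0.633, 0.774, -0.002, -0.003]
contact_force: [0.6, 0.7, 0.7]
opening: 0.398
```

Run:
```python
from h import *
s=snap("side"); save(s,"side10.png")
t=snap("top"); save(t,"top10.png"); P=cloud(t)
q=P[200:360,140:300].reshape(-1,3); h,e=np.histogram(q[:,2],bins=np.arange(.04,.12,.003)); print(dict(zip(np.round(e[:-1],3).tolist(),h.tolist())))
plan(*tubpt(.085,0),.11,11.3,5)
print(np.round(r.get_state()["q"],2))
```

```text
{0.04: 0, 0.043: 0, 0.046: 1, 0.049: 56, 0.052: 403, 0.055: 1001, 0.058: 593, 0.061: 134, 0.064: 241, 0.067: 494, 0.07: 280, 0.073: 46, 0.076: 3, 0.079: 4, 0.082: 21, 0.085: 47, 0.088: 50, 0.091: 12, 0.094: 2, 0.097: 0, 0.1: 0, 0.103: 0, 0.106: 0, 0.109: 0, 0.112: 0, 0.115: 0}
t 45.5 tcp [0.5144 0.1918 0.1387] jaw 11.4 F [ 0.3  0.2 -0.3] op 0.401 tilt [0.001 0.004]
  -> yaw 0.001 | d(now axes) [-0.0011  0.0823  0.0289] | d(after yaw) [-0.001   0.0823  0.0289] | 0.087
  row 0 [-0.     0.016  0.006] 0.0
  row 1 [-0.     0.016  0.006] 0.0
  row 2 [-0.     0.016  0.006] 0.0
  row 3 [-0.     0.016  0.006] 0.0
  row 4 [-0.     0.016  0.006] 0.0
[-0.43  0.73 -0.01  1.9   0.01  0.51 -0.25]
```

View pics/side10.png

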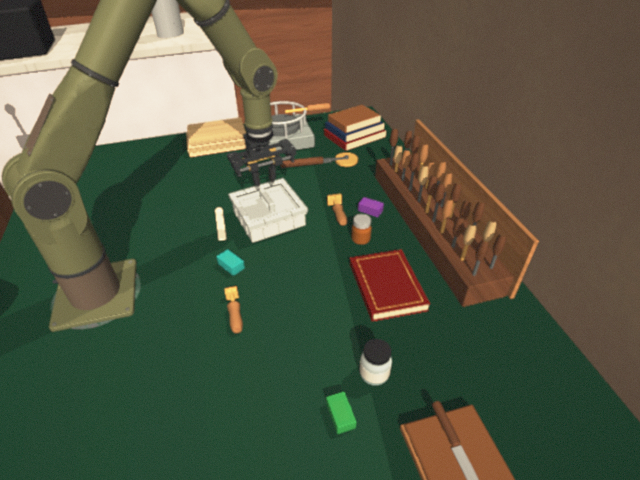

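View pics/top10.png

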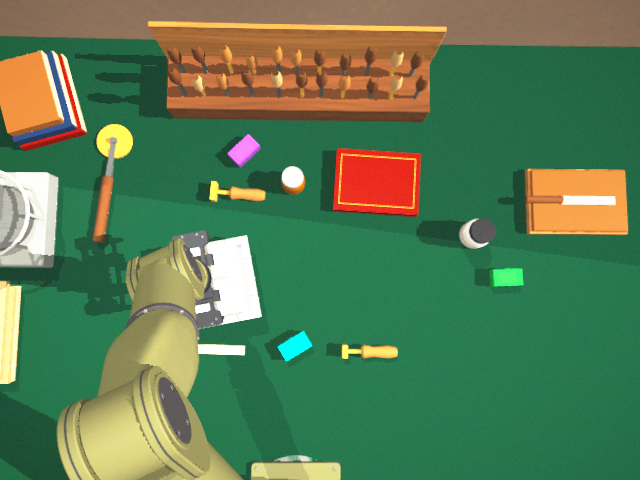

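The lid sits seated on the tub: plate top at about 56 mm, rim tops at 68 mm, handle at 88 mm, matching 44 mm + 12/24/44. Next I'll shut the fingers and press the rim, starting at the middle of the +x side (rim5).

Call:
play_rows(
  targets=[
    {"jaw": 0.8,"dx": 0,"dy": 0.015,"dz": 0,"yaw": 0},
    {"jaw": 1,"dx": 0,"dy": 0.025,"dz": 0.01,"yaw": 0},
    {"jaw": 1,"dx": 0,"dy": 0.025,"dz": 0.015,"yaw": 0},
    {"jaw": 1,"dx": 0,"dy": 0.015,"dz": 0.015,"yaw": 0},
    {"jaw": 1,"dx": 0,"dy": 0.003,"dz": 0.01,"yaw": 0},
  ],
)

```text
clock: 46.0
tool_pos: [0.5985, 0.2091, 0.0905]
eef_rot: [0.633, 0.774, 0.004, 0.0]
contact_force: [-0.0, -0.5, 0.7]
opening: 0.005
```

```bash
cat >> h.py <<'E'
LID=(0.5125,0.1908,11.4)
RIM={0:(-82,-80),1:(-85,0),2:(-82,80),3:(0,83),4:(82,80),5:(85,0),6:(82,-80),7:(0,-83)}
def rim(i,z):
    x,y=RIM[i]; plan(*tubpt(x/1000,y/1000,LID),z,11.4,1)
E
python3 -c "
from h import *
rim(5,.068)"
```

```text
t 46.0 tcp [0.5985 0.2091 0.0905] jaw 11.4 F [-0.  -0.5  0.7] op 0.005 tilt [0.005 0.006]
  -> yaw 0.0 | d(now axes) [-0.0011 -0.003   0.0225] | d(after yaw) [-0.0011 -0.003   0.0225] | 0.023
  row 0 [-0.001 -0.003  0.022] 0.0
```

Call:
play_rows(
  targets=[
    {"jaw": 1,"dx": -0.001,"dy": -0.003,"dz": 0.007,"yaw": 0},
    {"jaw": 1,"dx": 0,"dy": 0,"dz": 0.006,"yaw": 0},
    {"jaw": 1,"dx": 0,"dy": 0,"dz": 0.003,"yaw": 0},
    {"jaw": 1,"dx": 0,"dy": 0,"dz": 0.001,"yaw": 0},
    {"jaw": 1,"dx": 0,"dy": 0,"dz": 0.001,"yaw": 0},
  ],
)

```text
clock: 46.5
tool_pos: [0.5914, 0.2065, 0.0701]
eef_rot: [0.633, 0.774, 0.001, -0.002]
contact_force: [0.5, 0.2, 1.3]
opening: 0.006
```

Call:
play_rows(
  targets=[
    {"jaw": 1,"dx": 0,"dy": 0,"dz": 0.0015,"yaw": 0},
    {"jaw": 1,"dx": 0,"dy": 0,"dz": 0.0015,"yaw": 0},
    {"jaw": 1,"dx": 0,"dy": 0,"dz": 0.0015,"yaw": 0},
    {"jaw": 1,"dx": 0,"dy": 0,"dz": 0.0015,"yaw": 0},
    {"jaw": 1,"dx": 0,"dy": 0,"dz": 0.0015,"yaw": 0},
  ],
)

```text
clock: 47.0
tool_pos: [0.5915, 0.2067, 0.0672]
eef_rot: [0.633, 0.774, 0.002, -0.001]
contact_force: [-3.6, -0.6, 9.1]
opening: 0.005
```

```bash
python3 -c "
from h import *
rim(5,.068)"
```

```text
t 47.0 tcp [0.5915 0.2067 0.0672] jaw 11.4 F [-3.6 -0.6  9.1] op 0.005 tilt [0.001 0.004]
  -> yaw 0.001 | d(now axes) [-0.      0.0044 -0.0008] | d(after yaw) [-0.      0.0044 -0.0008] | 0.005
  row 0 [-0.     0.004 -0.001] 0.001
```

Call:
play_rows(
  targets=[
    {"jaw": 1,"dx": 0,"dy": 0,"dz": 0.002,"yaw": 0},
    {"jaw": 1,"dx": 0,"dy": 0,"dz": 0.0022,"yaw": 0},
    {"jaw": 1,"dx": 0,"dy": 0,"dz": 0.0022,"yaw": 0},
    {"jaw": 1,"dx": 0,"dy": 0,"dz": 0.0022,"yaw": 0},
    {"jaw": 1,"dx": 0,"dy": 0,"dz": 0.0022,"yaw": 0},
  ],
)

```text
clock: 47.5
tool_pos: [0.5915, 0.2067, 0.0631]
eef_rot: [0.633, 0.774, 0.003, -0.001]
contact_force: [-3.8, -0.3, 9.2]
opening: 0.009
```

Call:
play_rows(
  targets=[
    {"jaw": 1,"dx": 0,"dy": 0,"dz": 0.0022,"yaw": 0},
    {"jaw": 1,"dx": 0,"dy": 0,"dz": 0.0022,"yaw": 0},
    {"jaw": 1,"dx": 0,"dy": 0,"dz": 0.0022,"yaw": 0},
    {"jaw": 1,"dx": 0,"dy": 0,"dz": 0.0022,"yaw": 0},
    {"jaw": 1,"dx": 0,"dy": 0,"dz": 0.0022,"yaw": 0},
  ],
)

```text
clock: 48.0
tool_pos: [0.5915, 0.2067, 0.0618]
eef_rot: [0.634, 0.774, 0.004, 0.0]
contact_force: [-5.3, -1.5, 15.9]
opening: 0.01
```

rim5 seated: the tip stopped at 61.8 mm with 15.9 N. Next is the corner rim6 (82,−80).

Call:
play_rows(
  targets=[
    {"jaw": 1,"dx": 0,"dy": 0,"dz": -0.01,"yaw": 0},
    {"jaw": 1,"dx": -0.02,"dy": 0.001,"dz": -0.006,"yaw": 0},
    {"jaw": 1,"dx": -0.03,"dy": 0.001,"dz": 0,"yaw": 0},
    {"jaw": 1,"dx": -0.02,"dy": 0.001,"dz": 0,"yaw": 0},
    {"jaw": 1,"dx": -0.005,"dy": 0,"dz": 0,"yaw": 0},
  ],
)

```text
clock: 48.5
tool_pos: [0.6113, 0.1351, 0.0814]
eef_rot: [0.632, 0.775, 0.007, 0.001]
contact_force: [0.2, 0.2, -0.3]
opening: 0.007
```

```bash
python3 -c "
from h import *
rim(6,.069)"
```

```text
t 48.5 tcp [0.6113 0.1351 0.0814] jaw 11.6 F [ 0.2  0.2 -0.3] op 0.007 tilt [0.01  0.009]
  -> yaw 0.004 | d(now axes) [-0.0059 -0.004   0.0123] | d(after yaw) [-0.006  -0.004   0.0123] | 0.014
  row 0 [-0.006 -0.004  0.012] 0.004
```

Call:
play_rows(
  targets=[
    {"jaw": 1,"dx": -0.006,"dy": -0.002,"dz": 0.004,"yaw": 0.003},
    {"jaw": 1,"dx": 0,"dy": 0,"dz": 0.005,"yaw": 0},
    {"jaw": 1,"dx": 0,"dy": 0,"dz": 0.0025,"yaw": 0},
    {"jaw": 1,"dx": 0,"dy": 0,"dz": 0.002,"yaw": 0},
    {"jaw": 1,"dx": 0,"dy": 0,"dz": 0.002,"yaw": 0},
  ],
)

```text
clock: 49.0
tool_pos: [0.6106, 0.1306, 0.066]
eef_rot: [0.632, 0.775, 0.007, 0.001]
contact_force: [-2.3, -2.9, 9.4]
opening: 0.003
```

Call:
play_rows(
  targets=[
    {"jaw": 1,"dx": 0,"dy": 0,"dz": 0.0022,"yaw": 0},
    {"jaw": 1,"dx": 0,"dy": 0,"dz": 0.0022,"yaw": 0},
    {"jaw": 1,"dx": 0,"dy": 0,"dz": 0.0022,"yaw": 0},
    {"jaw": 1,"dx": 0,"dy": 0,"dz": 0.0022,"yaw": 0},
    {"jaw": 1,"dx": 0,"dy": 0,"dz": 0.0022,"yaw": 0},
  ],
)

```text
clock: 49.5
tool_pos: [0.6107, 0.1306, 0.0613]
eef_rot: [0.631, 0.776, 0.006, 0.003]
contact_force: [-5.3, -2.6, 21.9]
opening: 0.007
```

Call:
play_rows(
  targets=[
    {"jaw": 1,"dx": 0,"dy": 0,"dz": 0.0022,"yaw": 0},
    {"jaw": 1,"dx": 0,"dy": 0,"dz": 0.0022,"yaw": 0},
    {"jaw": 1,"dx": 0,"dy": 0,"dz": 0.0022,"yaw": 0},
    {"jaw": 1,"dx": 0,"dy": 0,"dz": 0.0022,"yaw": 0},
    {"jaw": 1,"dx": 0,"dy": 0,"dz": 0.0022,"yaw": 0},
  ],
)

```text
clock: 50.0
tool_pos: [0.6107, 0.1306, 0.0615]
eef_rot: [0.63, 0.776, 0.005, 0.006]
contact_force: [-4.2, -2.0, 17.8]
opening: 0.003
```

```bash
python3 -c "
from h import *
rim(6,.062)"
```

```text
t 50.0 tcp [0.6107 0.1306 0.0615] jaw 11.9 F [-4.2 -2.  17.8] op 0.003 tilt [0.015 0.001]
  -> yaw 0.008 | d(now axes) [-0.0015 -0.0024 -0.0005] | d(after yaw) [-0.0016 -0.0024 -0.0005] | 0.003
  row 0 [-0.002 -0.002 -0.001] 0.008
```

rim6 seated (61.5 mm, 18–22 N). Next is rim7 (0,−83).

Call:
play_rows(
  targets=[
    {"jaw": 1,"dx": 0,"dy": 0,"dz": -0.01,"yaw": 0},
    {"jaw": 1,"dx": -0.002,"dy": -0.02,"dz": -0.006,"yaw": 0},
    {"jaw": 1,"dx": -0.001,"dy": -0.03,"dz": 0,"yaw": 0},
    {"jaw": 1,"dx": -0.001,"dy": -0.022,"dz": 0,"yaw": 0.005},
    {"jaw": 1,"dx": 0,"dy": -0.006,"dz": 0.002,"yaw": 0},
  ],
)

```text
clock: 50.5
tool_pos: [0.5344, 0.116, 0.0761]
eef_rot: [0.63, 0.777, 0.008, 0.006]
contact_force: [-0.9, -0.4, -0.4]
opening: 0.005
```

```bash
python3 -c "
from h import *
rim(7,.069)"
```

```text
t 50.5 tcp [0.5344 0.116  0.0761] jaw 12.0 F [-0.9 -0.4 -0.4] op 0.005 tilt [0.02  0.005]
  -> yaw 0.01 | d(now axes) [-0.0053 -0.0069  0.007 ] | d(after yaw) [-0.0054 -0.0068  0.007 ] | 0.011
  row 0 [-0.005 -0.007  0.007] 0.01
```

Call:
play_rows(
  targets=[
    {"jaw": 1,"dx": -0.004,"dy": -0.005,"dz": 0.001,"yaw": 0.01},
    {"jaw": 1,"dx": -0.001,"dy": 0,"dz": 0.003,"yaw": 0},
    {"jaw": 1,"dx": 0,"dy": 0,"dz": 0.0025,"yaw": 0},
    {"jaw": 1,"dx": 0,"dy": 0,"dz": 0.002,"yaw": 0},
    {"jaw": 1,"dx": 0,"dy": 0,"dz": 0.002,"yaw": 0},
  ],
)

```text
clock: 51.0
tool_pos: [0.5323, 0.1119, 0.065]
eef_rot: [0.633, 0.774, 0.009, 0.006]
contact_force: [-3.2, 0.0, 8.8]
opening: 0.006
```

Call:
play_rows(
  targets=[
    {"jaw": 1,"dx": 0,"dy": 0,"dz": 0.002,"yaw": 0},
    {"jaw": 1,"dx": 0,"dy": 0,"dz": 0.002,"yaw": 0},
    {"jaw": 1,"dx": 0,"dy": 0,"dz": 0.002,"yaw": 0},
    {"jaw": 1,"dx": 0,"dy": 0,"dz": 0.002,"yaw": 0},
    {"jaw": 1,"dx": 0,"dy": 0,"dz": 0.002,"yaw": 0},
  ],
)

```text
clock: 51.5
tool_pos: [0.5325, 0.1119, 0.0613]
eef_rot: [0.633, 0.774, 0.008, 0.005]
contact_force: [-6.6, -0.6, 26.6]
opening: 0.003
```

Call:
play_rows(
  targets=[
    {"jaw": 1,"dx": 0,"dy": 0,"dz": 0.002,"yaw": 0},
    {"jaw": 1,"dx": 0,"dy": 0,"dz": 0.002,"yaw": 0},
    {"jaw": 1,"dx": 0,"dy": 0,"dz": 0.002,"yaw": 0},
    {"jaw": 1,"dx": 0,"dy": 0,"dz": 0.002,"yaw": 0},
    {"jaw": 1,"dx": 0,"dy": 0,"dz": 0.002,"yaw": 0},
  ],
)

```text
clock: 52.0
tool_pos: [0.5325, 0.1119, 0.0613]
eef_rot: [0.634, 0.774, 0.008, 0.006]
contact_force: [-5.9, -1.4, 24.3]
opening: 0.005
```

```bash
python3 -c "
from h import *
rim(7,.062)"
```

```text
t 52.0 tcp [0.5325 0.1119 0.0613] jaw 11.4 F [-5.9 -1.4 24.3] op 0.005 tilt [0.018 0.005]
  -> yaw -0.001 | d(now axes) [-0.0017 -0.004  -0.0008] | d(after yaw) [-0.0017 -0.004  -0.0008] | 0.004
  row 0 [-0.002 -0.004 -0.001] -0.001
```

rim7 seated (61.3 mm, about 25 N). The arm is stiffer closer in, so I'll use smaller steps from here. Next is rim0 (−82,−80).

Call:
play_rows(
  targets=[
    {"jaw": 1,"dx": 0,"dy": 0,"dz": -0.01,"yaw": 0},
    {"jaw": 1,"dx": 0,"dy": -0.02,"dz": -0.006,"yaw": 0},
    {"jaw": 1,"dx": 0,"dy": -0.03,"dz": 0,"yaw": 0},
    {"jaw": 1,"dx": 0,"dy": -0.024,"dz": 0,"yaw": 0},
    {"jaw": 1,"dx": 0,"dy": -0.008,"dz": 0.002,"yaw": 0},
  ],
)

```text
clock: 52.5
tool_pos: [0.4574, 0.0974, 0.0749]
eef_rot: [0.634, 0.773, 0.013, 0.009]
contact_force: [1.7, 0.6, -0.1]
opening: 0.003
```

```bash
python3 -c "
from h import *
rim(0,.069)"
```

```text
t 52.5 tcp [0.4574 0.0974 0.0749] jaw 11.3 F [ 1.7  0.6 -0.1] op 0.003 tilt [0.031 0.009]
  -> yaw -0.002 | d(now axes) [ 0.0006 -0.0097  0.0056] | d(after yaw) [ 0.0007 -0.0097  0.0056] | 0.011
  row 0 [ 0.001 -0.01   0.006] -0.002
```

Call:
play_rows(
  targets=[
    {"jaw": 1,"dx": 0,"dy": -0.006,"dz": 0,"yaw": 0},
    {"jaw": 1,"dx": 0,"dy": -0.002,"dz": 0.002,"yaw": 0},
    {"jaw": 1,"dx": 0,"dy": 0,"dz": 0.002,"yaw": 0},
    {"jaw": 1,"dx": 0,"dy": 0,"dz": 0.0015,"yaw": 0},
    {"jaw": 1,"dx": 0,"dy": 0,"dz": 0.0015,"yaw": 0},
  ],
)

```text
clock: 53.0
tool_pos: [0.453, 0.0969, 0.0667]
eef_rot: [0.634, 0.773, 0.015, 0.01]
contact_force: [-4.1, -0.1, 9.8]
opening: 0.004
```

Call:
play_rows(
  targets=[
    {"jaw": 1,"dx": 0,"dy": 0,"dz": 0.0015,"yaw": 0},
    {"jaw": 1,"dx": 0,"dy": 0,"dz": 0.0015,"yaw": 0},
    {"jaw": 1,"dx": 0,"dy": 0,"dz": 0.0015,"yaw": 0},
    {"jaw": 1,"dx": 0,"dy": 0,"dz": 0.0015,"yaw": 0},
    {"jaw": 1,"dx": 0,"dy": 0,"dz": 0.0015,"yaw": 0},
  ],
)

```text
clock: 53.5
tool_pos: [0.453, 0.0968, 0.0611]
eef_rot: [0.634, 0.773, 0.014, 0.009]
contact_force: [-3.5, -0.4, 24.8]
opening: 0.004
```

```bash
python3 -c "
from h import *
rim(0,.062)"
```

```text
t 53.5 tcp [0.453  0.0968 0.0611] jaw 11.3 F [-3.5 -0.4 24.8] op 0.004 tilt [0.032 0.01 ]
  -> yaw -0.002 | d(now axes) [ 0.0004 -0.0051 -0.0011] | d(after yaw) [ 0.0004 -0.0051 -0.0011] | 0.005
  row 0 [ 0.    -0.005 -0.001] -0.002
```

rim0 seated. Next is rim1 (−85,0).

Call:
play_rows(
  targets=[
    {"jaw": 1,"dx": 0,"dy": 0,"dz": -0.01,"yaw": 0},
    {"jaw": 1,"dx": 0.02,"dy": -0.004,"dz": -0.006,"yaw": 0},
    {"jaw": 1,"dx": 0.03,"dy": -0.004,"dz": 0,"yaw": 0},
    {"jaw": 1,"dx": 0.02,"dy": -0.002,"dz": 0,"yaw": 0},
    {"jaw": 1,"dx": 0.006,"dy": 0,"dz": 0.002,"yaw": 0},
  ],
)

```text
clock: 54.0
tool_pos: [0.4328, 0.1712, 0.0762]
eef_rot: [0.636, 0.771, 0.017, 0.012]
contact_force: [0.5, 0.5, -0.5]
opening: 0.003
```

```bash
python3 -c "
from h import *
rim(1,.069)"
```

```text
t 54.0 tcp [0.4328 0.1712 0.0762] jaw 11.0 F [ 0.5  0.5 -0.5] op 0.003 tilt [0.04  0.011]
  -> yaw -0.007 | d(now axes) [ 0.0034 -0.0033  0.0071] | d(after yaw) [ 0.0035 -0.0033  0.0071] | 0.009
  row 0 [ 0.003 -0.003  0.007] -0.007
```

Call:
play_rows(
  targets=[
    {"jaw": 1,"dx": 0.002,"dy": -0.003,"dz": 0.001,"yaw": -0.005},
    {"jaw": 1,"dx": 0,"dy": 0,"dz": 0.003,"yaw": 0},
    {"jaw": 1,"dx": 0,"dy": 0,"dz": 0.0025,"yaw": 0},
    {"jaw": 1,"dx": 0,"dy": 0,"dz": 0.0015,"yaw": 0},
    {"jaw": 1,"dx": 0,"dy": 0,"dz": 0.0015,"yaw": 0},
  ],
)

```text
clock: 54.5
tool_pos: [0.431, 0.1718, 0.0661]
eef_rot: [0.634, 0.773, 0.018, 0.012]
contact_force: [-3.2, 2.4, 9.4]
opening: 0.009
```

Call:
play_rows(
  targets=[
    {"jaw": 1,"dx": 0,"dy": 0,"dz": 0.0015,"yaw": 0},
    {"jaw": 1,"dx": 0,"dy": 0,"dz": 0.0015,"yaw": 0},
    {"jaw": 1,"dx": 0,"dy": 0,"dz": 0.0015,"yaw": 0},
    {"jaw": 1,"dx": 0,"dy": 0,"dz": 0.0015,"yaw": 0},
    {"jaw": 1,"dx": 0,"dy": 0,"dz": 0.0012,"yaw": 0},
  ],
)

```text
clock: 55.0
tool_pos: [0.431, 0.1718, 0.0615]
eef_rot: [0.635, 0.772, 0.02, 0.011]
contact_force: [-4.5, 2.6, 22.3]
opening: 0.008
```

```bash
python3 -c "
from h import *
rim(1,.062)"
```

```text
t 55.0 tcp [0.431  0.1718 0.0615] jaw 11.1 F [-4.5  2.6 22.3] op 0.008 tilt [0.041 0.017]
  -> yaw -0.005 | d(now axes) [ 0.0025 -0.0013 -0.0006] | d(after yaw) [ 0.0025 -0.0013 -0.0006] | 0.003
  row 0 [ 0.002 -0.001 -0.001] -0.005
```

rim1 seated. Next is rim2 (−82,80).

Call:
play_rows(
  targets=[
    {"jaw": 1,"dx": 0,"dy": 0,"dz": -0.01,"yaw": 0},
    {"jaw": 1,"dx": 0.02,"dy": 0,"dz": -0.006,"yaw": 0},
    {"jaw": 1,"dx": 0.03,"dy": 0,"dz": 0,"yaw": 0},
    {"jaw": 1,"dx": 0.022,"dy": 0,"dz": 0,"yaw": 0},
    {"jaw": 1,"dx": 0.006,"dy": 0,"dz": 0.002,"yaw": 0},
  ],
)

```text
clock: 55.5
tool_pos: [0.4179, 0.244, 0.0773]
eef_rot: [0.64, 0.768, 0.019, 0.012]
contact_force: [0.1, 0.0, -0.4]
opening: 0.002
```

```bash
python3 -c "
from h import *
rim(2,.069)"
```

```text
t 55.5 tcp [0.4179 0.244  0.0773] jaw 10.4 F [ 0.1  0.  -0.4] op 0.002 tilt [0.043 0.013]
  -> yaw -0.017 | d(now axes) [ 0.0091 -0.0003  0.0084] | d(after yaw) [ 0.0091 -0.0001  0.0084] | 0.012
  row 0 [ 0.009 -0.     0.008] -0.017
```

Call:
play_rows(
  targets=[
    {"jaw": 1,"dx": 0.006,"dy": 0,"dz": 0.001,"yaw": -0.015},
    {"jaw": 1,"dx": 0.002,"dy": 0,"dz": 0.004,"yaw": 0},
    {"jaw": 1,"dx": 0,"dy": 0,"dz": 0.003,"yaw": 0},
    {"jaw": 1,"dx": 0,"dy": 0,"dz": 0.0015,"yaw": 0},
    {"jaw": 1,"dx": 0,"dy": 0,"dz": 0.0015,"yaw": 0},
  ],
)

```text
clock: 56.0
tool_pos: [0.4173, 0.2497, 0.0658]
eef_rot: [0.635, 0.772, 0.018, 0.012]
contact_force: [-2.2, 2.7, 9.5]
opening: 0.006
```

Call:
play_rows(
  targets=[
    {"jaw": 1,"dx": 0,"dy": 0,"dz": 0.0015,"yaw": 0},
    {"jaw": 1,"dx": 0,"dy": 0,"dz": 0.0015,"yaw": 0},
    {"jaw": 1,"dx": 0,"dy": 0,"dz": 0.0015,"yaw": 0},
    {"jaw": 1,"dx": 0,"dy": 0,"dz": 0.0015,"yaw": 0},
    {"jaw": 1,"dx": 0,"dy": 0,"dz": 0.0012,"yaw": 0},
  ],
)

```text
clock: 56.5
tool_pos: [0.4174, 0.2498, 0.0615]
eef_rot: [0.635, 0.772, 0.02, 0.011]
contact_force: [-4.1, 1.5, 20.7]
opening: 0.004
```

```bash
python3 -c "
from h import *
rim(2,.062)"
```

```text
t 56.5 tcp [0.4174 0.2498 0.0615] jaw 11.1 F [-4.1  1.5 20.7] op 0.004 tilt [0.042 0.017]
  -> yaw -0.006 | d(now axes) [ 0.0034 -0.0004 -0.0005] | d(after yaw) [ 0.0034 -0.0004 -0.0005] | 0.003
  row 0 [ 0.003 -0.    -0.001] -0.006
```

rim2 seated. Next is rim3 (0,83).

Call:
play_rows(
  targets=[
    {"jaw": 1,"dx": 0,"dy": 0,"dz": -0.01,"yaw": -0.006},
    {"jaw": 1,"dx": 0.003,"dy": 0.02,"dz": -0.006,"yaw": 0},
    {"jaw": 1,"dx": 0.003,"dy": 0.03,"dz": 0,"yaw": 0},
    {"jaw": 1,"dx": 0,"dy": 0.02,"dz": 0,"yaw": 0},
    {"jaw": 1,"dx": 0,"dy": 0.005,"dz": 0.002,"yaw": 0},
  ],
)

```text
clock: 57.0
tool_pos: [0.4903, 0.2643, 0.0797]
eef_rot: [0.635, 0.772, 0.017, 0.011]
contact_force: [0.0, -0.2, -0.4]
opening: 0.004
```

```bash
python3 -c "
from h import *
rim(3,.069)"
```

```text
t 57.0 tcp [0.4903 0.2643 0.0797] jaw 11.1 F [ 0.  -0.2 -0.4] op 0.004 tilt [0.039 0.012]
  -> yaw -0.005 | d(now axes) [0.0065 0.0068 0.011 ] | d(after yaw) [0.0065 0.0068 0.011 ] | 0.014
  row 0 [0.007 0.007 0.011] -0.005
```

Call:
play_rows(
  targets=[
    {"jaw": 1,"dx": 0.005,"dy": 0.004,"dz": 0.003,"yaw": -0.005},
    {"jaw": 1,"dx": 0.001,"dy": 0.001,"dz": 0.004,"yaw": 0},
    {"jaw": 1,"dx": 0,"dy": 0,"dz": 0.0025,"yaw": 0},
    {"jaw": 1,"dx": 0,"dy": 0,"dz": 0.0015,"yaw": 0},
    {"jaw": 1,"dx": 0,"dy": 0,"dz": 0.0015,"yaw": 0},
  ],
)

```text
clock: 57.5
tool_pos: [0.4928, 0.2694, 0.0664]
eef_rot: [0.634, 0.773, 0.015, 0.011]
contact_force: [-0.7, 0.0, 9.3]
opening: 0.003
```

Call:
play_rows(
  targets=[
    {"jaw": 1,"dx": 0,"dy": 0,"dz": 0.0018,"yaw": 0},
    {"jaw": 1,"dx": 0,"dy": 0,"dz": 0.0018,"yaw": 0},
    {"jaw": 1,"dx": 0,"dy": 0,"dz": 0.0018,"yaw": 0},
    {"jaw": 1,"dx": 0,"dy": 0,"dz": 0.0018,"yaw": 0},
    {"jaw": 1,"dx": 0,"dy": 0,"dz": 0.0015,"yaw": 0},
  ],
)

```text
clock: 58.0
tool_pos: [0.4929, 0.2694, 0.0619]
eef_rot: [0.633, 0.774, 0.017, 0.013]
contact_force: [-2.1, -1.7, 17.6]
opening: 0.008
```

```bash
python3 -c "
from h import *
rim(3,.062)"
```

```text
t 58.0 tcp [0.4929 0.2694 0.0619] jaw 11.4 F [-2.1 -1.7 17.6] op 0.008 tilt [0.042 0.011]
  -> yaw -0.0 | d(now axes) [0.0021 0.0037 0.0001] | d(after yaw) [0.0021 0.0037 0.0001] | 0.004
  row 0 [0.002 0.004 0.   ] -0.0
```

rim3 seated. Next is rim4 (82,80).

Call:
play_rows(
  targets=[
    {"jaw": 1,"dx": 0,"dy": 0,"dz": 0.0015,"yaw": 0},
    {"jaw": 1,"dx": 0,"dy": 0,"dz": -0.01,"yaw": 0},
    {"jaw": 1,"dx": 0,"dy": 0.025,"dz": -0.006,"yaw": 0},
    {"jaw": 1,"dx": 0,"dy": 0.033,"dz": 0,"yaw": 0},
    {"jaw": 1,"dx": 0,"dy": 0.018,"dz": 0,"yaw": 0},
  ],
)

```text
clock: 58.5
tool_pos: [0.5611, 0.2838, 0.0816]
eef_rot: [0.632, 0.775, 0.013, 0.01]
contact_force: [0.3, -0.6, -0.4]
opening: 0.005
```

```bash
python3 -c "
from h import *
rim(4,.069)"
```

```text
t 58.5 tcp [0.5611 0.2838 0.0816] jaw 11.7 F [ 0.3 -0.6 -0.4] op 0.005 tilt [0.033 0.008]
  -> yaw 0.004 | d(now axes) [-0.0017  0.0156  0.0131] | d(after yaw) [-0.0016  0.0156  0.0131] | 0.02
  row 0 [-0.002  0.016  0.013] 0.004
```

Call:
play_rows(
  targets=[
    {"jaw": 1,"dx": -0.001,"dy": 0.008,"dz": 0.002,"yaw": 0.004},
    {"jaw": 1,"dx": -0.001,"dy": 0.003,"dz": 0.005,"yaw": 0},
    {"jaw": 1,"dx": 0,"dy": 0,"dz": 0.004,"yaw": 0},
    {"jaw": 1,"dx": 0,"dy": 0,"dz": 0.0015,"yaw": 0},
    {"jaw": 1,"dx": 0,"dy": 0,"dz": 0.0015,"yaw": 0},
  ],
)

```text
clock: 59.0
tool_pos: [0.5719, 0.2838, 0.0672]
eef_rot: [0.633, 0.774, 0.013, 0.01]
contact_force: [0.2, -0.9, 9.3]
opening: 0.007
```

```bash
python3 -c "
from h import *
rim(4,.062)"
```

```text
t 59.0 tcp [0.5719 0.2838 0.0672] jaw 11.4 F [ 0.2 -0.9  9.3] op 0.007 tilt [0.032 0.007]
  -> yaw 0.001 | d(now axes) [0.0006 0.0052 0.0054] | d(after yaw) [0.0006 0.0052 0.0054] | 0.008
  row 0 [0.001 0.005 0.005] 0.001
```

Call:
play_rows(
  targets=[
    {"jaw": 1,"dx": 0,"dy": 0,"dz": 0.0018,"yaw": 0},
    {"jaw": 1,"dx": 0,"dy": 0,"dz": 0.0018,"yaw": 0},
    {"jaw": 1,"dx": 0,"dy": 0,"dz": 0.0018,"yaw": 0},
    {"jaw": 1,"dx": 0,"dy": 0,"dz": 0.0018,"yaw": 0},
    {"jaw": 1,"dx": 0,"dy": 0,"dz": 0.0018,"yaw": 0},
  ],
)

```text
clock: 59.5
tool_pos: [0.572, 0.2838, 0.0637]
eef_rot: [0.633, 0.774, 0.015, 0.012]
contact_force: [-1.1, -1.1, 9.2]
opening: 0.008
```

```bash
python3 -c "
from h import *
rim(4,.062)"
```

```text
t 59.5 tcp [0.572  0.2838 0.0637] jaw 11.5 F [-1.1 -1.1  9.2] op 0.008 tilt [0.037 0.009]
  -> yaw 0.001 | d(now axes) [0.0006 0.0052 0.0019] | d(after yaw) [0.0006 0.0052 0.0019] | 0.006
  row 0 [0.001 0.005 0.002] 0.001
```

Call:
play_rows(
  targets=[
    {"jaw": 1,"dx": 0,"dy": 0,"dz": 0.0018,"yaw": 0},
    {"jaw": 1,"dx": 0,"dy": 0,"dz": 0.0018,"yaw": 0},
    {"jaw": 1,"dx": 0,"dy": 0,"dz": 0.0018,"yaw": 0},
    {"jaw": 1,"dx": 0,"dy": 0,"dz": 0.0018,"yaw": 0},
    {"jaw": 1,"dx": 0,"dy": 0,"dz": 0.0018,"yaw": 0},
  ],
)

```text
clock: 60.0
tool_pos: [0.5721, 0.2838, 0.062]
eef_rot: [0.632, 0.774, 0.017, 0.013]
contact_force: [-1.9, -0.7, 14.2]
opening: 0.006
```

Call:
play_rows(
  targets=[
    {"jaw": 1,"dx": 0,"dy": 0,"dz": 0.002,"yaw": 0},
    {"jaw": 1,"dx": 0,"dy": 0,"dz": 0.002,"yaw": 0},
    {"jaw": 1,"dx": 0,"dy": 0,"dz": 0.001,"yaw": 0},
    {"jaw": 1,"dx": 0,"dy": 0,"dz": -0.01,"yaw": 0},
    {"jaw": 1,"dx": -0.01,"dy": 0,"dz": -0.006,"yaw": 0},
  ],
)

```text
clock: 60.5
tool_pos: [0.5705, 0.2752, 0.0787]
eef_rot: [0.631, 0.776, 0.018, 0.013]
contact_force: [0.3, -0.4, -0.2]
opening: 0.006
```

```bash
python3 -c "
from h import *
rim(5,.068)"
```

```text
t 60.5 tcp [0.5705 0.2752 0.0787] jaw 11.7 F [ 0.3 -0.4 -0.2] op 0.006 tilt [0.042 0.012]
  -> yaw 0.006 | d(now axes) [-0.0714  0.0106  0.011 ] | d(after yaw) [-0.0713  0.011   0.011 ] | 0.073
  row 0 [-0.071  0.011  0.011] 0.006
```

All eight lengths are pressed. I'll retreat upward and to the right so both cameras can check the rim.

Call:
play_rows(
  targets=[
    {"jaw": 1,"dx": 0,"dy": 0,"dz": -0.03,"yaw": 0},
    {"jaw": 1,"dx": 0,"dy": 0,"dz": -0.04,"yaw": 0},
    {"jaw": 1,"dx": -0.02,"dy": 0,"dz": -0.04,"yaw": 0},
    {"jaw": 1,"dx": -0.045,"dy": 0,"dz": -0.02,"yaw": 0},
    {"jaw": 1,"dx": -0.045,"dy": 0,"dz": 0,"yaw": 0},
  ],
)

```text
clock: 61.0
tool_pos: [0.5835, 0.1664, 0.2128]
eef_rot: [0.626, 0.779, 0.016, 0.011]
contact_force: [1.2, -0.1, -0.7]
opening: 0.009
```

Call:
play_rows(
  targets=[
    {"jaw": 1,"dx": -0.045,"dy": 0,"dz": 0,"yaw": 0},
    {"jaw": 1,"dx": -0.045,"dy": 0,"dz": 0,"yaw": 0},
    {"jaw": 1,"dx": -0.045,"dy": 0,"dz": 0,"yaw": 0},
    {"jaw": 1,"dx": -0.045,"dy": 0,"dz": 0,"yaw": 0},
    {"jaw": 1,"dx": -0.045,"dy": 0,"dz": 0,"yaw": 0},
  ],
)

```text
clock: 61.5
tool_pos: [0.6291, -0.065, 0.2142]
eef_rot: [0.626, 0.78, 0.015, 0.01]
contact_force: [0.5, 0.8, 0.0]
opening: 0.005
```

Call:
play_rows(
  targets=[
    {"jaw": 1,"dx": -0.045,"dy": 0,"dz": 0,"yaw": 0},
    {"jaw": 1,"dx": -0.045,"dy": 0,"dz": 0,"yaw": 0},
    {"jaw": 1,"dx": -0.03,"dy": 0,"dz": 0,"yaw": 0},
    {"jaw": 1,"dx": -0.015,"dy": 0,"dz": 0,"yaw": 0},
    {"jaw": 1,"dx": 0,"dy": 0,"dz": 0,"yaw": 0},
  ],
)

```text
clock: 62.0
tool_pos: [0.652, -0.2159, 0.2128]
eef_rot: [0.632, 0.775, 0.01, 0.01]
contact_force: [-0.6, -0.6, -0.3]
opening: 0.005
```

Run:
```python
from h import *
t=snap("top"); save(t,"top11.png"); P=cloud(t); s=snap("side"); save(s,"side11.png")
print("handle",rects(t,P,[(217,284)],.078,.1,.088))
q=P[200:360,140:300].reshape(-1,3); q=q[q[:,2]>.03]
a=np.radians(LID[2]);d=q[:,:2]-np.array(LID[:2])
lx=(d[:,0]*np.cos(a)+d[:,1]*np.sin(a))*1000; ly=(-d[:,0]*np.sin(a)+d[:,1]*np.cos(a))*1000
for i,(x,y) in RIM.items():
    k=(abs(lx-x)<5)&(abs(ly-y)<5); print(i,k.sum(),np.round(np.median(q[k,2])*1000,1))
k=(abs(lx)<60)&(abs(ly)<60); print("plate",np.round(np.median(q[k,2])*1000,1))
print(rects(t,P,[(217,260)],.05,.075,.062))
c=t["frame"][225:345,155:275,::-1]; cv2.imwrite("pics/crop11.png",cv2.resize(c,(600,600),interpolation=cv2.INTER_CUBIC))
goto(.5,-.2,.2,11)
```

```text
handle [(array([512. , 189.1]), 89.7, 16.0, -78.7, 289, 88.1)]
0 19 63.1
1 21 62.6
2 19 61.1
3 21 62.3
4 17 61.2
5 18 62.8
6 20 62.7
7 19 63.7
plate 57.3
[(array([512.3, 189.6]), 188.3, 185.0, 11.4, 6371, 58.4)]
t 62.1 tcp [ 0.6524 -0.2116  0.2129] jaw 11.9 F [ 0.1  0.3 -0.6] op 0.005 tilt [0.028 0.007]
  -> yaw 0.015 | d(now axes) [ 0.0428 -0.1471  0.0087] | d(after yaw) [ 0.0405 -0.1477  0.0087] | 0.153
```

View pics/crop11.png

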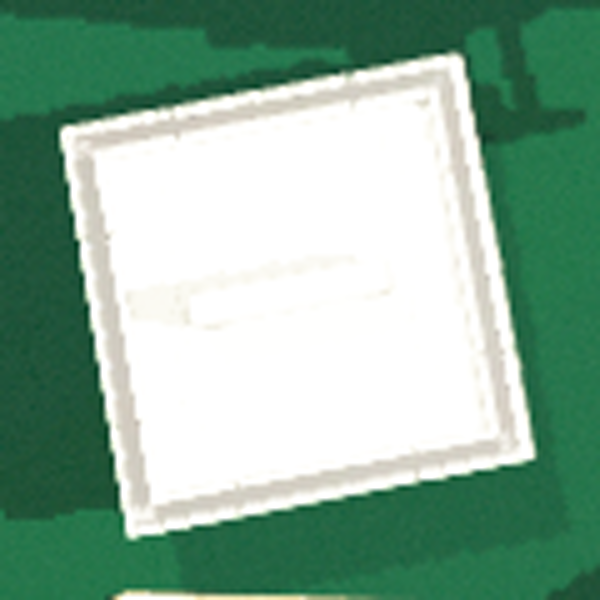

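View pics/top11.png

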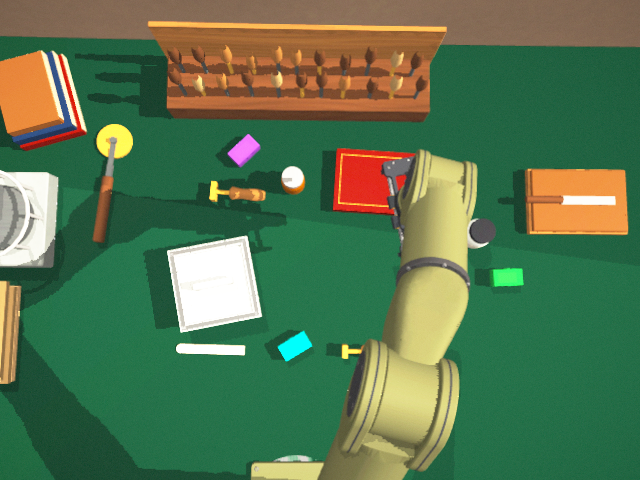

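View pics/side11.png

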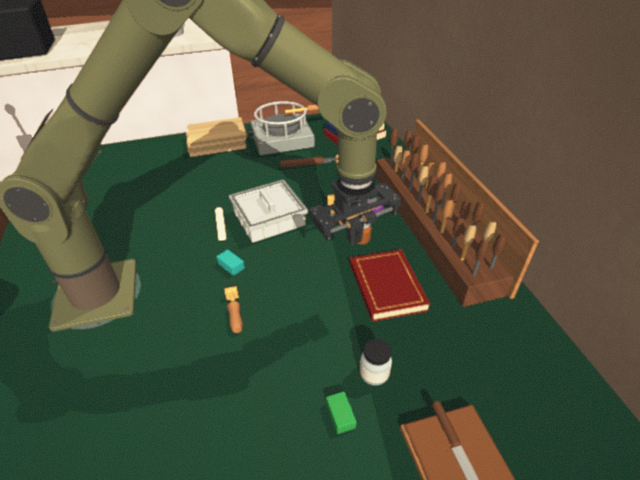

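```bash
python3 -c "
from h import *
print(r.finish_job())"
```

```text
the job is handed in; nothing more can be done
None
```

The job is handed in at 62 s of the 210 s allowed. All four boxes of gold leaf are in the tub in one layer, with the lid on and its rim pressed down at all eight places.

**Boxes:** I gripped each one at 24 N and lowered it to the floor. Before the lid went on, their tops measured about 34.4 mm (4 mm floor plus 30 mm box), so they lie flat. None of them was knocked aside during the run.

**Lid:** It sits centred to about 1 mm and within 0.1° of the tub. At every press the rim gave at about 9–10 N, then stopped firm with the tip at 61–62 mm; fully seated is 62 mm. The final camera heights read 61.1–63.7 mm, with a spread of about 1 mm.

**What went less well:**
- **Set-down:** The third box met the tub floor at 35 N, harder than I intended. I eased it back and set it down again. The pictures show no damage, but I could not measure whether it cracked.
- **Press force:** Seven of the eight rim presses finished above the advised 12–16 N, or only just within it (14–27 N). All stayed under the 35 N crack limit at the end-of-call readings.
- **Tool tilt:** The tool drifted up to about 5° off vertical. I corrected it by pressing and dragging the closed fingertips on bare bench, and again with the gripped lid before lifting it. Those pushes reached 38 N.
- **Rim readings:** The camera put rim0 and rim7 about 1–2 mm higher than the tip did. I trusted the tip and its firm stop.

In the last pictures the other items I could see are where they were. The arm partly hides the book, one stamp and the pot in the top view, but the book and pot are clear in the side view. The robot was touching nothing when I handed in.

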